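# Meter battery packs out of a tip-up bin and shut them in the charging cabinet

## Task

First move the tape roll out of the catch tray and lay it flat in the middle of the cork mat. Then raise the bin's handle just until the first battery pack slides out, hold the bin there, and go on a touch at a time until exactly as many packs have come out as the charging tray has empty bays, and lower the bin to rest. Lay one pack in each empty bay, push the loaded tray in to its stop and push the cabinet door shut until its latch snaps in, without knocking the bottle or jar.

Things in the scene. Friction and masses are not known exactly. Their poses are not given: they have to be found in the camera images.
- bin (a joint): tilt of the tip-up bin, rad: 0 = at rest, up to 0.6 as its rear handle is raised (4 to 8 N); damped, it sinks back slowly if let go. Its smooth floor is bowed: six 31 mm facets, one per pack, the front one falling 8 degrees to the mouth, each one behind 3.5 degrees less, so each pack needs about 0.06 rad more tilt than the one ahead. The first goes at 0.08 to 0.35 rad (friction varies).
- bin_hinge (a point): pivot of the bin, at the lip of its floor, 34 mm above the bench; frame turns with the bin: x across, y back to the handle, z up. Bin: grey open lane, inside 66 x 190 mm. Packs slide out to -y (y under -10 mm = out), down a 50 mm ramp onto the catch tray's flat floor: 52 to 156 mm in front of the pivot, 8 mm above the bench, 160 mm wide, 5 mm walls up to 30 mm above the bench.
- bin_handle (a point): centre of the bin's handle, a 12 mm steel bar along x of bin_hinge, 74 mm clear between its arms, 246 mm behind and 30 mm above the pivot (64 mm above the bench at rest); moves on an arc about the pivot. Pinch it from above, one finger on the bin's side (45 mm free), one behind; it may turn between the fingers.
- pack1_center (a point): centre of a dark battery pack, a block 60 x 28 x 20 mm (its own x, y, z), 90 g; starts lying across the bin's lane; may be absent.
- pack2_center (a point): centre of a dark battery pack, a block 60 x 28 x 20 mm (its own x, y, z), 90 g; starts lying across the bin's lane; may be absent.
- pack3_center (a point): centre of a dark battery pack, a block 60 x 28 x 20 mm (its own x, y, z), 90 g; starts lying across the bin's lane; may be absent.
- pack4_center (a point): centre of a dark battery pack, a block 60 x 28 x 20 mm (its own x, y, z), 90 g; starts lying across the bin's lane; may be absent.
- pack5_center (a point): centre of a dark battery pack, a block 60 x 28 x 20 mm (its own x, y, z), 90 g; starts lying across the bin's lane; may be absent.
- pack6_center (a point): centre of a dark battery pack, a block 60 x 28 x 20 mm (its own x, y, z), 90 g; starts lying across the bin's lane; may be absent.
- pack7_center (a point): centre of a dark battery pack, a block 60 x 28 x 20 mm (its own x, y, z), 90 g; starts in a bay of the charging tray and stays there; may be absent.
- pack8_center (a point): centre of a dark battery pack, a block 60 x 28 x 20 mm (its own x, y, z), 90 g; starts in a bay of the charging tray and stays there; may be absent.
- pack9_center (a point): centre of a dark battery pack, a block 60 x 28 x 20 mm (its own x, y, z), 90 g; starts in a bay of the charging tray and stays there; may be absent.
- bay1 (a point): bay 1 of 4 in a row along y, 36 mm apart, in the charging tray: where the centre of a pack lying flat belongs, its 60 mm along x; 10 mm above the floor, 28 mm above the bench; moves with the tray. Axes: x into the cabinet, z up. Bays are parted by ribs 10 mm high and 4 mm thick and open at both ends, so hold a pack by its ends: 38 mm of floor beyond each.
- bay2 (a point): bay 2 of 4 in a row along y, 36 mm apart, in the charging tray: where the centre of a pack lying flat belongs, its 60 mm along x; 10 mm above the floor, 28 mm above the bench; moves with the tray. Axes: x into the cabinet, z up. Bays are parted by ribs 10 mm high and 4 mm thick and open at both ends, so hold a pack by its ends: 38 mm of floor beyond each.
- bay3 (a point): bay 3 of 4 in a row along y, 36 mm apart, in the charging tray: where the centre of a pack lying flat belongs, its 60 mm along x; 10 mm above the floor, 28 mm above the bench; moves with the tray. Axes: x into the cabinet, z up. Bays are parted by ribs 10 mm high and 4 mm thick and open at both ends, so hold a pack by its ends: 38 mm of floor beyond each.
- bay4 (a point): bay 4 of 4 in a row along y, 36 mm apart, in the charging tray: where the centre of a pack lying flat belongs, its 60 mm along x; 10 mm above the floor, 28 mm above the bench; moves with the tray. Axes: x into the cabinet, z up. Bays are parted by ribs 10 mm high and 4 mm thick and open at both ends, so hold a pack by its ends: 38 mm of floor beyond each.
- tray (a joint): slide of the charging tray, m: 0 = fully out (at the start), 0.158 = home against its stop; friction about 3 N. Push its upright tab along the bays' x: 64 mm wide, 34 to 70 mm above the bench, its front face 75 mm towards -x from the middle of the row of bays. Home, that face is 5 mm inside the cabinet's front; the sides are 84 mm high and the top is cut away for the first 48 mm.
- door (a joint): opening angle of the cabinet door, rad: 0 = shut, starts 1.6 to 2.0; seen from above it turns clockwise as it shuts.
- door_hinge (a point): on the door's upright hinge axis, front -y corner of the cabinet, 47 mm above the bench. Frame turns with the door: y along the door to its free edge, -x out of its outer face (12 mm from the axis), z up. Door 176 mm wide, 12 mm thick, 12 to 80 mm above the bench. Push on the outer face about 120 mm from the hinge.
- latch (a joint): how far the brass latch bolt at the door's free edge is pressed in, m: 0 = out, 0.010 = in. Sprung (1.5 to 5 N); its bevel rides over the cabinet's strike pin over the last 0.1 rad of the door and snaps out behind it below 0.02 rad. It takes about 3 to 8 N at the edge.
- tape_center (a point): centre of a cardboard-coloured tape roll lying flat: outer diameter 84 mm, hole 56 mm, 25 mm high, 90 g; starts on the catch tray's floor. Pinch its 14 mm wall.
- mat_center (a point): centre of the top of a round cork mat, diameter 124 mm, 4 mm thick, fixed.
- bottle: standing bottle, diameter 60, 150 mm high, origin under its centre; leave alone.
- jar: standing jar, diameter 56, 60 mm high, origin under its centre; leave alone.
Not all that is in view belongs to the job. Leave any yellow look-alike of the part that bears pack2_center alone.

How it is judged:
By the outcome, as a careful person would: the job done as asked, in the order asked, and still so for the second after the job is handed in, with the robot touching nothing.
Of pack1, pack2, pack3, pack4, pack5, pack6 only 5 to 6 are there at a start; the rules pass over those that are not, and their reading is None.
Of pack7, pack8, pack9 only 1 to 2 are there at a start; the rules pass over those that are not, and their reading is None.
At some moment in a run one of tape may be knocked a few centimetres aside while the robot is not near it.
Once in a run the grip may slacken for a moment while it holds something.
It also fails if it takes over 208 s, if anything falls off the work surface, if the arm or the gripper's body presses on something with over 40 N, if the wrist force passes 120 N, or if a joint passes its speed limit or range.

## Robot

A 6-joint arm with a two-finger parallel gripper is mounted at the origin on the work surface. World frame = base frame: x ahead of the robot, y to its left, z up, the work surface at z = 0. Lengths are in m, angles in rad, forces in N, time in s.
With the tool pointing down it reaches from about 0.35 to 0.975 m from the base axis. Payload 4.9 kg.
Tool frame: the origin (TCP) lies at the very end of the fingers, on their centre line; the grasp point (between the pads) lies 19 mm behind it (ctrl.pinch_z is the distance from the TCP to the grasp point, in m); z points along the fingers, y is the direction in which the jaws open and shut (so a half turn about z gives the same grasp; the last joint's range is limited). The gripper opens to 85 mm and grips with 20 to 120 N. Pads are 22 mm wide; open, the fingers measure 114 mm over their backs; the gripper's body (76 mm by 85 mm) begins 54 mm behind the grasp point. The pads swing forward as they close: fully open they stand 13 mm farther back than shut.
Start: joints at [-1.366, 0.053, 1.613, -0, 1.476, -0.119], TCP at [0.199, -0.593, 0.231] pointing down, gripper open.
Joint ranges: [-3.01, 3.01], [-1.01, 2.22], [0.06, 2.58], [-1.02, 4.17], [0.09, 2.62], [-3.14, 3.14]. Speed limits (rad/s): [2.57, 2.57, 3.14, 3.14, 3.14, 3.14].

## Interface

Orientations are given as a rotation vector (axis times angle).
In Python, from station import ctrl gives the robot as it stands.
- The arm moves only by the tool carry_out, never from a script. Its argument "series" is a list of rows, each a list of 7 numbers: the shift along the world's x, y, z each as a share of 0.025 m, from -1 to 1, then the turn, a rotation vector about the world's x, y, z each as a share of 0.1 rad, from -1 to 1, then the opening, from 0 (shut) to 1 (fully open). A call has 1 to 12 rows; each row shifts and turns the commanded pose from where the row before left it; what a row does not reach is not made up. A row lasts 1/10 s, in which the tool goes at most 50 mm and 8.59 degrees, less where a joint would pass 70% of its speed; a pose out of reach is approached as far as the arm can. A call with a number of a shift or a turn outside -1 to 1 is refused whole. A call with a gripper value outside its range is refused whole. The fingers move at their own pace and stop on an object; "grip_force" is the grip in N (left out, the last holds). Time passes only in rows, so rows that do not move let the fingers close. It gives the time, the measured TCP pose, the force and the opening at its end, in the units of the state.
- ctrl.get_obs(): the state, without advancing time (a new reading comes with each control period).
- ctrl.get_image(name): name is "side" or "top"; returns a dict with "frame" (400x640x3 uint8, blue, green, red), "fx", "fy", "cx", "cy" (pixels), "R" (3x3) and "t" (3): a world point X has camera coordinates R X + t. Camera axes: x right, y down, z forward; pixel columns grow to the right and rows downward; lengths in m; the calibration is good to about 2 mm. A picture is of the moment at which its call begins. There is no depth.
- ctrl.finish_job(): hands the job in, once; it reports no verdict.
Trained networks look in a picture, given as the dict that the camera call returned (one of the last four; its "shot" number tells which), for a name from the list of things; names that differ only in an ending like _2 or _b are one class to them, and where a whole thing is asked for, a point or a joint stands for the part that bears it (a point fixed in the world has none). Each returns a list of dicts, best first, with "p" (0 to 1); they miss things now and then, are a little off and sometimes report something else, mostly with a low value. They report only what shows in the picture. A call takes as long as a camera call. They do not tell look-alikes from the thing itself.
- ctrl.trace(picture, name): "mask" (400x640 bool, what is visible of it) and "rect" ([left, top, width, height] as shares, 0 to 1, of the picture: columns of its width, rows of its height, round what is visible of it).
- ctrl.mark_of(picture, name): "position" ([column, row] as shares, 0 to 1, of the picture: columns of its width, rows of its height: a listed point, or the origin of a listed thing).
The state is a dict: "t": time; "q": joint angles; "dq": joint speeds; "effort": joint torques, N m; "tool_pos": TCP position; "tool_rot": TCP orientation; "contact_force": force on the tool from outside, world axes, zero at the start; "wrist_torque": the same for the moment, N m; "opening": finger opening in m.
Only numpy, scipy, OpenCV 4.12 (cv2) and the standard library are available. Lean on these libraries where they do the work, as an engineer would, in place of code of your own. Each camera call takes 0.05 s, during which the arm holds its last target.

## Working session

There is one attempt and no reset: what is moved stays moved. The work goes in short steps, Python scripts to look and compute and a tool call to move; the robot and the scene stay as the last step left them, time stands still between calls to the robot, and variables do not carry over. Pictures are saved under pics/ and viewed, and the job is handed in when it is done.

Besides the shell and the picture viewer there is one more tool, called after "Emit:" as name(argument=value, ...), one argument or row to a line, values as JSON. carry_out: Moves the arm, as the interface text tells. Shift numbers are shares of 0.025 m and turn numbers shares of 0.1 rad, none past 1 either way. Its arguments: {"type":"object","properties":{"series":{"type":"array"},"grip_force":{"type":"number"}},"required":["series"]}

```bash
ls -la; mkdir -p pics; python3 - <<'E'
from station import ctrl
import cv2, numpy as np
o=ctrl.get_obs(); print({k:np.round(v,3) for k,v in o.items()}, ctrl.pinch_z)
for n in ("top","side"):
    im=ctrl.get_image(n); cv2.imwrite(f"pics/{n}0.png",im["frame"]); print(n,im["fx"],im["fy"],im["cx"],im["cy"],np.round(im["R"],4).tolist(),np.round(im["t"],4).tolist())
E
```

```text
total 12
drwxr-xr-x  3 agent agent 4096 Dec  6 00:15 .
drwxr-xr-x 23 root  root  4096 Dec  6 00:15 ..
drwxr-xr-x  2 agent agent 4096 Dec  6 00:15 pics
{'t': np.float64(0.0), 'q': array([-1.366,  0.053,  1.614, -0.   ,  1.476, -0.119]), 'dq': array([-0.001,  0.   ,  0.001,  0.   , -0.   ,  0.   ]), 'effort': array([-1.0000e-03, -3.9369e+01, -3.7017e+01, -0.0000e+00,  7.0000e-03,
       -0.0000e+00]), 'tool_pos': array([ 0.199, -0.592,  0.23 ]), 'tool_rot': array([-3.098, -0.506,  0.   ]), 'contact_force': array([-0.345,  0.859, -0.798]), 'wrist_torque': array([ 0.003, -0.015, -0.014]), 'opening': np.float64(0.085)} 0.0187
top 385.0044222887894 385.0044222887894 315.88045664706283 196.75247874549996 [[-0.0175, -0.9994, 0.0288], [-0.9852, 0.0124, -0.171], [0.1705, -0.0314, -0.9848]] [0.028, 0.4903, 0.9425]
side 470.1291394687329 470.1291394687329 319.618683174641 203.38129018893673 [[-0.9564, -0.2921, -0.0021], [-0.2245, 0.7396, -0.6345], [0.1869, -0.6064, -0.7729]] [0.5014, 0.1204, 1.0529]
```

View pics/top0.png

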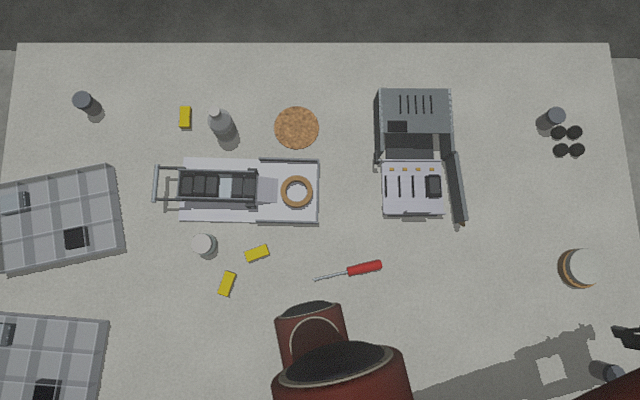

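View pics/side0.png

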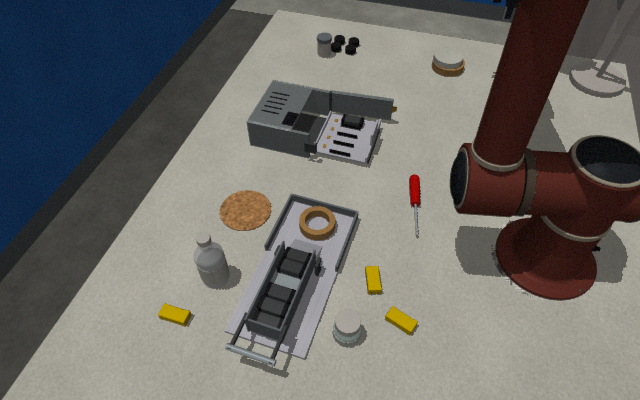

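```bash
cat > h.py <<'E'
from station import ctrl
import cv2, numpy as np
def ray(im,c,r):
    d=np.array([(c-im["cx"])/im["fx"],(r-im["cy"])/im["fy"],1.0]); R=np.array(im["R"]);t=np.array(im["t"])
    return -R.T@t, R.T@d
def onz(im,c,r,z):
    o,d=ray(im,c,r); s=(z-o[2])/d[2]; return o+s*d
def proj(im,X):
    p=np.array(im["R"])@np.array(X)+np.array(im["t"]); return np.array([im["fx"]*p[0]/p[2]+im["cx"],im["fy"]*p[1]/p[2]+im["cy"]])
def tri(a,pa,b,pb):
    o1,d1=ray(a,*pa);o2,d2=ray(b,*pb)
    A=np.stack([d1,-d2],1); s=np.linalg.lstsq(A,o2-o1,rcond=None)[0]
    x=o1+s[0]*d1;y=o2+s[1]*d2
    return (x+y)/2,np.linalg.norm(x-y)
def crop(im,c,r,w,h,k,fn):
    f=im["frame"]; c0=max(0,int(c-w/2));r0=max(0,int(r-h/2))
    p=f[r0:r0+h,c0:c0+w]; cv2.imwrite(fn,cv2.resize(p,None,fx=k,fy=k,interpolation=cv2.INTER_CUBIC)); print(fn,"origin",c0,r0,"scale",k)
def marks(im,name,n=3,pmin=0.2):
    return [(round(d["p"],2),[float(round(d["position"][0]*640,1)),float(round(d["position"][1]*400,1))]) for d in ctrl.mark_of(im,name)[:n] if d["p"]>=pmin]
E
python3 - <<'E'
from h import *
T=ctrl.get_image("top");S=ctrl.get_image("side")
for n in ["bin_hinge","bin_handle","bay1","bay2","bay3","bay4","door_hinge","tape_center","mat_center","bottle","jar"]:
    a=marks(T,n);b=marks(S,n)
    print(n,a,b,end=" ")
    if a and b:
        x,e=tri(T,a[0][1],S,b[0][1]); print(np.round(x,4),round(e,4))
    else: print()
a=marks(T,"pack1_center",12,.1);b=marks(S,"pack1_center",12,.1);print(a);print(b)
crop(T,235,190,200,90,4,"pics/tbin.png");crop(T,420,160,130,150,4,"pics/tcab.png")
crop(S,300,270,170,190,3,"pics/sbin.png");crop(S,320,125,170,110,4,"pics/scab.png")
print(ctrl.get_obs()["t"])
E
```

```text
bin_hinge [(0.9, [256.0, 187.8]), (0.4, [228.0, 130.1])] [(0.82, [298.7, 252.9])] [0.5172 0.1736 0.0404] 0.0023
bin_handle [(0.56, [154.6, 182.5])] [(0.8, [251.9, 356.0])] [0.5254 0.4214 0.0631] 0.0049
bay1 [(0.86, [423.0, 183.0]), (0.76, [405.4, 185.1]), (0.76, [390.7, 184.6])] [(0.95, [342.7, 146.0]), (0.82, [351.1, 121.0]), (0.74, [350.3, 130.2])] [ 0.5459 -0.2966 -0.0794] 0.005
bay2 [(0.86, [423.0, 183.0]), (0.76, [405.4, 185.1]), (0.76, [390.7, 184.6])] [(0.95, [342.7, 146.0]), (0.82, [351.1, 121.0]), (0.74, [350.3, 130.2])] [ 0.5459 -0.2966 -0.0794] 0.005
bay3 [(0.86, [423.0, 183.0]), (0.76, [405.4, 185.1]), (0.76, [390.7, 184.6])] [(0.95, [342.7, 146.0]), (0.82, [351.1, 121.0]), (0.74, [350.3, 130.2])] [ 0.5459 -0.2966 -0.0794] 0.005
bay4 [(0.86, [423.0, 183.0]), (0.76, [405.4, 185.1]), (0.76, [390.7, 184.6])] [(0.95, [342.7, 146.0]), (0.82, [351.1, 121.0]), (0.74, [350.3, 130.2])] [ 0.5459 -0.2966 -0.0794] 0.005
door_hinge [(0.81, [446.3, 155.9])] [(0.81, [329.6, 101.4])] [ 0.5917 -0.3185  0.0574] 0.0013
tape_center [(0.63, [297.1, 188.7])] [(0.79, [315.1, 224.5]), (0.66, [274.3, 306.4])] [0.5163 0.0689 0.0105] 0.004
mat_center [(0.92, [295.8, 129.8]), (0.68, [238.1, 185.6])] [(0.93, [243.8, 213.1])] [ 0.6926  0.0717 -0.0109] 0.0067
bottle [(0.67, [228.4, 129.0])] [(0.84, [216.5, 275.0]), (0.31, [316.1, 222.5])] [ 6.853e-01  2.547e-01 -5.000e-04] 0.0067
jar [(0.95, [203.9, 249.5])] [(0.57, [345.0, 331.6])] [0.3703 0.3072 0.0173] 0.0157
[(0.79, [248.9, 187.1])]
[(0.52, [296.4, 255.7])]
pics/tbin.png origin 135 145 scale 4
pics/tcab.png origin 355 85 scale 4
pics/sbin.png origin 215 175 scale 3
pics/scab.png origin 235 70 scale 4
1.4
```

View pics/tbin.png

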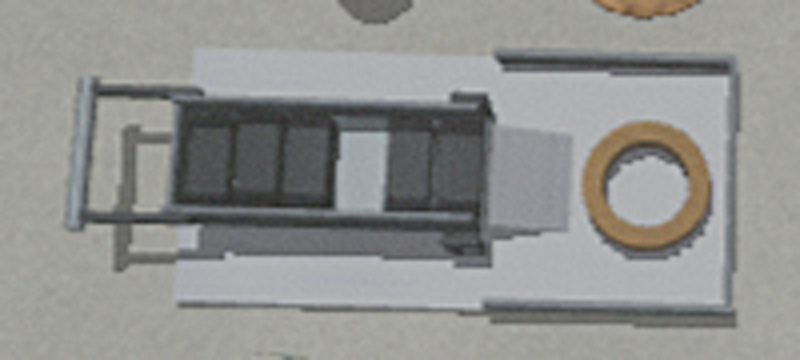

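View pics/tcab.png

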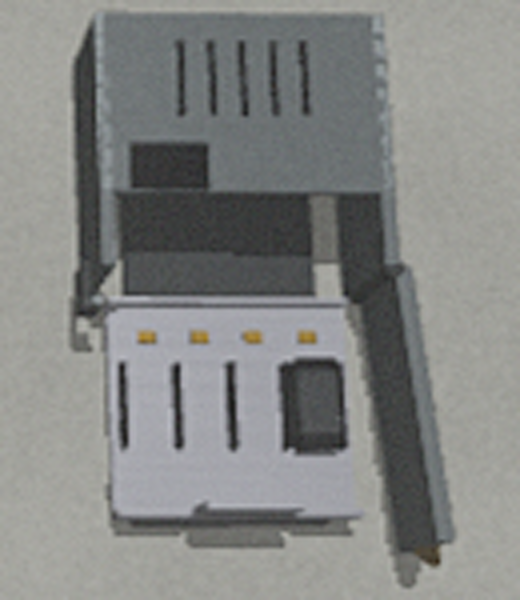

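View pics/sbin.png

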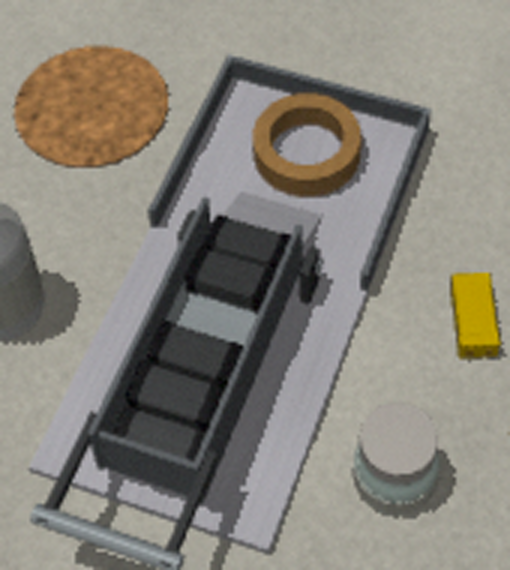

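View pics/scab.png

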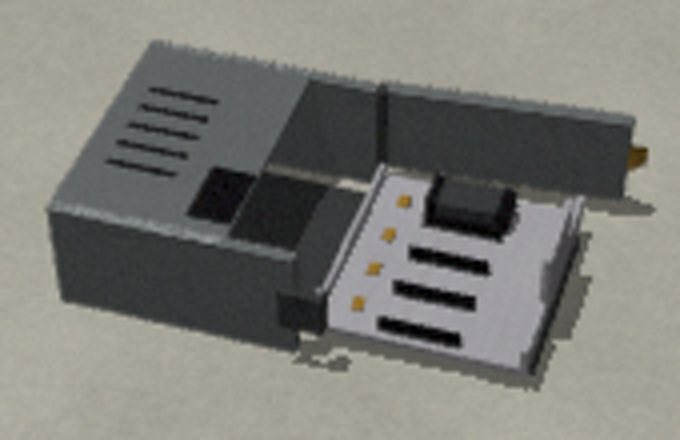

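```bash
python3 - <<'E'
from h import *
T=ctrl.get_image("top");S=ctrl.get_image("side")
def P(n,c,r,z,im=T): print(n,np.round(onz(im,c,r,z)[:2],4))
# bin
P("hinge mark",256,187.8,.034); P("hinge side",298.7,252.9,.034,S)
P("handle mark",154.6,182.5,.064); P("handle side",251.9,356,.064,S)
P("h end",135+88/4,145+80/4,.068);P("h end2",135+75/4,145+226/4,.068)
P("tape T",297.1,188.7,.0205);P("tape S",315.1,224.5,.0205,S)
P("mat",295.8,129.8,.004);P("matS",243.8,213.1,.004,S)
for n in ("tape_center","mat_center"):
  for nm,im,z in (("T",T,.033 if n[0]=="t" else .004),("S",S,.033 if n[0]=="t" else .004)):
    m=ctrl.trace(im,n)
    if m:
        k=m[0]["mask"].astype(np.uint8); cs,_=cv2.findContours(k,cv2.RETR_EXTERNAL,cv2.CHAIN_APPROX_NONE); c=max(cs,key=cv2.contourArea)
        pts=np.array([onz(im,x+0,y+0,z)[:2] for x,y in c[:,0]]).astype(np.float32)
        h=cv2.convexHull((pts*1000))
        print(n,nm,round(m[0]["p"],2),len(c),"circ",cv2.minEnclosingCircle(pts*1000),"ell",cv2.fitEllipse(pts*1000)[:2])
P("bayA",423,183,.028);P("bayB",405.4,185.1,.028);P("bayC",390.7,184.6,.028)
for c,r in ((342.7,146),(351.1,121),(350.3,130.2)): P("bayS",c,r,.028,S)
P("doorh",446.3,155.9,.047);P("doorhS",329.6,101.4,.047,S)
# tray corners in catch
P("catch c1",318.75,159.5,.03);P("catch c2",317.5,220.75,.03)
print("door",[ (d["p"],np.round(d["rect"],3)) for d in ctrl.trace(T,"door")[:2]])
P("free edge outer top",355+455/4,85+540/4,.08)
P("hinge outer top",355+405/4,85+265/4,.08)
print(marks(T,"bay1",6,.1),marks(S,"bay1",6,.1)); print(ctrl.get_obs()["t"])
E
```

```text
hinge mark [0.5173 0.1743]
hinge side [0.5199 0.1696]
handle mark [0.5277 0.4214]
handle side [0.5226 0.4218]
h end [0.5714 0.4163]
h end2 [0.4793 0.4194]
tape T [0.5163 0.0688]
tape S [0.5119 0.0762]
mat [0.6837 0.0711]
matS [0.6898 0.0816]
tape_center T 0.89 93 circ ((509.46978759765625, 72.68826293945312), 45.02846908569336) ell ((509.83526611328125, 72.17340850830078), (84.83143615722656, 87.72730255126953))
tape_center S 0.6 102 circ ((507.9168701171875, 78.75897216796875), 48.91234588623047) ell ((507.3988342285156, 78.60552215576172), (82.86457061767578, 96.72869110107422))
mat_center T 0.84 124 circ ((692.3036499023438, 72.9002456665039), 63.721458435058594) ell ((691.5693359375, 71.5626220703125), (120.20185089111328, 125.38465881347656))
mat_center S 0.61 126 circ ((692.0911254882812, 70.5389633178711), 62.527286529541016) ell ((691.7800903320312, 70.93513488769531), (119.8399429321289, 121.86738586425781))
bayA [ 0.5262 -0.2624]
bayB [ 0.5211 -0.2154]
bayC [ 0.5229 -0.1767]
bayS [ 0.5175 -0.1865]
bayS [ 0.5214 -0.2896]
bayS [ 0.5139 -0.2522]
doorh [ 0.5939 -0.3226]
doorhS [ 0.5959 -0.3314]
catch c1 [0.5921 0.011 ]
catch c2 [0.4303 0.0172]
door [(0.84, array([0.689, 0.378, 0.042, 0.185]))]
free edge outer top [ 0.4213 -0.3531]
hinge outer top [ 0.5966 -0.3362]
[(0.94, [405.5, 183.8]), (0.8, [434.1, 185.1]), (0.72, [390.1, 183.8]), (0.66, [418.9, 185.3])] [(0.87, [350.1, 128.3]), (0.77, [340.1, 147.7]), (0.6, [348.6, 119.3]), (0.59, [344.1, 137.5]), (0.44, [347.5, 332.1])]
1.85
```

```bash
python3 - <<'E'
from h import *
for nm in ("top","side"):
    im=ctrl.get_image(nm); f=im["frame"].astype(int); g=f.mean(2)
    r=(slice(150,222),slice(378,450)) if nm=="top" else (slice(105,165),slice(310,385))
    # gold contacts
    gold=((f[...,2]-f[...,0])>60).astype(np.uint8); m=np.zeros_like(gold); m[r]=gold[r]
    n,l,st,c=cv2.connectedComponentsWithStats(m,connectivity=8)
    print(nm,"gold"); 
    G=[]
    for i in range(1,n):
        if st[i,4]>=3:
            ys,xs=np.where(l==i); w=(f[ys,xs,2]-f[ys,xs,0]); p=((xs*w).sum()/w.sum(),(ys*w).sum()/w.sum()); print(np.round(p,1),st[i,4],np.round(onz(im,*p,.019)[:2],4))
    dark=(g<70).astype(np.uint8); m[:]=0; m[r]=dark[r]
    n,l,st,c=cv2.connectedComponentsWithStats(m,connectivity=8)
    print("dark")
    for i in range(1,n):
        if st[i,4]>=8: print(np.round(c[i],1),st[i].tolist(),np.round(onz(im,*c[i],.028)[:2],4),np.round(onz(im,*c[i],.018)[:2],4))
    crop(im,*((412,190) if nm=="top" else (348,135)),90,75,8,f"pics/tr_{nm}.png")
E
```

```text
top gold
[391.3 168.7] 8 [ 0.5679 -0.1825]
[404.6 168.9] 11 [ 0.5671 -0.2183]
[417.7 168.8] 10 [ 0.567  -0.2534]
[431.4 168.9] 9 [ 0.5664 -0.2904]
dark
[379.3 153. ] [378, 150, 5, 8, 24] [ 0.6089 -0.1506] [ 0.6118 -0.1527]
[386. 154.] [386, 150, 1, 9, 9] [ 0.606  -0.1683] [ 0.6089 -0.1706]
[446.3 161.2] [440, 150, 10, 37, 164] [ 0.5847 -0.3287] [ 0.5873 -0.3326]
[431.8 186.5] [425, 175, 17, 23, 188] [ 0.5166 -0.285 ] [ 0.5186 -0.2884]
[385.4 186.7] [385, 176, 2, 21, 27] [ 0.5174 -0.1624] [ 0.5194 -0.1646]
[399.  185.8] [398, 176, 3, 21, 26] [ 0.5195 -0.1983] [ 0.5215 -0.2008]
[412.5 185.9] [412, 176, 2, 21, 31] [ 0.5187 -0.2341] [ 0.5207 -0.237 ]
[397.5 215. ] [388, 215, 20, 1, 20] [ 0.4424 -0.1903] [ 0.4437 -0.1927]
[424.5 215. ] [413, 215, 24, 1, 24] [ 0.4415 -0.2607] [ 0.4427 -0.2639]
pics/tr_top.png origin 367 152 scale 8
side gold
[335.4 119.9] 7 [ 0.567  -0.2916]
[331.9 127.9] 8 [ 0.5671 -0.2563]
[328.1 136.7] 7 [ 0.5673 -0.2194]
[324.1 145.2] 8 [ 0.568  -0.1843]
dark
[351.2 113. ] [310, 105, 75, 25, 1029] [ 0.5296 -0.3228] [ 0.5321 -0.3346]
[314.7 130.8] [310, 115, 16, 39, 354] [ 0.6059 -0.2219] [ 0.6093 -0.2325]
[373.4 143.3] [367, 128, 13, 36, 114] [ 0.4424 -0.2201] [ 0.4439 -0.2307]
[346.7 134.8] [337, 132, 20, 7, 71] [ 0.5185 -0.2317] [ 0.5209 -0.2425]
[343.5 143.6] [334, 140, 20, 8, 72] [ 0.5178 -0.1962] [ 0.5202 -0.2065]
[339.6 152.6] [330, 149, 20, 8, 71] [ 0.5188 -0.1603] [ 0.5212 -0.1702]
pics/tr_side.png origin 303 97 scale 8
```

Emit:
carry_out(
  series=[
    [0.9,1,0,0,0,1,0.42],
    [0.9,1,0,0,0,1,0.42],
    [0.9,1,0,0,0,1,0.42],
    [0.9,1,0,0,0,1,0.42],
    [0.9,1,0,0,0,1,0.42],
    [0.9,1,0,0,0,1,0.42],
    [0.9,1,0,0,0,1,0.42],
    [0.9,1,0,0,0,1,0.42],
    [0.9,1,0,0,0,1,0.42],
    [0.9,1,0,0,0,1,0.42],
    [0.9,1,0,0,0,1,0.42],
    [0.9,1,0,0,0,1,0.42],
  ],
  grip_force=40,
)

```text
t: 3.15
tool_pos: [0.4697, -0.2914, 0.2315]
tool_rot: [2.268, 2.173, 0.0]
contact_force: [0.9, 0.6, 0.3]
opening: 0.0364
```

Emit:
carry_out(
  series=[
    [0,1,0,0,0,0,0.42],
    [0,1,0,0,0,0,0.42],
    [0,1,0,0,0,0,0.42],
    [0,1,0,0,0,0,0.42],
    [0,1,0,0,0,0,0.42],
    [0,1,0,0,0,0,0.42],
    [0,1,0,0,0,0,0.42],
    [0,1,0,0,0,0,0.42],
    [0,1,-0.5,0,0,0,0.42],
    [0,1,-0.5,0,0,0,0.42],
    [0,1,-0.5,0,0,0,0.42],
    [0,0,0,0,0,0,0.42],
  ],
)

```text
t: 4.35
tool_pos: [0.4675, -0.0152, 0.1918]
tool_rot: [-2.267, -2.17, 0.002]
contact_force: [-0.7, -1.4, 0.3]
opening: 0.036
```

```bash
cat >> h.py <<'E'
from scipy.spatial.transform import Rotation as Ro
def st():
    o=ctrl.get_obs(); R=Ro.from_rotvec(o["tool_rot"]).as_matrix()
    print("t",round(o["t"],2),"tcp",np.round(o["tool_pos"],4),"z",np.round(R[:,2],3),"jaw yaw deg",round(float(np.degrees(np.arctan2(R[1,1],R[0,1]))),2),"F",np.round(o["contact_force"],1),"open",round(float(o["opening"]),4),"q",np.round(o["q"],2)); return o
E
python3 - <<'E'
from h import *
st(); T=ctrl.get_image("top"); S=ctrl.get_image("side"); crop(T,300,190,160,120,5,"pics/t1.png"); crop(S,300,220,160,120,5,"pics/s1.png")
for nm,im in (("T",T),("S",S)):
    m=ctrl.trace(im,"tape_center")
    if m: print(nm,round(m[0]["p"],2),np.round(np.array(m[0]["rect"])*[640,400,640,400],1))
E
```

```text
t 4.35 tcp [ 0.4675 -0.0152  0.1918] z [-0.003  0.001 -1.   ] jaw yaw deg -2.5 F [-0.7 -1.4  0.3] open 0.036 q [-0.19 -0.31  2.01  0.    1.45 -0.15]
pics/t1.png origin 220 130 scale 5
pics/s1.png origin 220 160 scale 5
T 0.57 [280.1 177.5  25.3  30.2]
S 0.68 [299.3 204.7  40.   33.8]
```

View pics/t1.png

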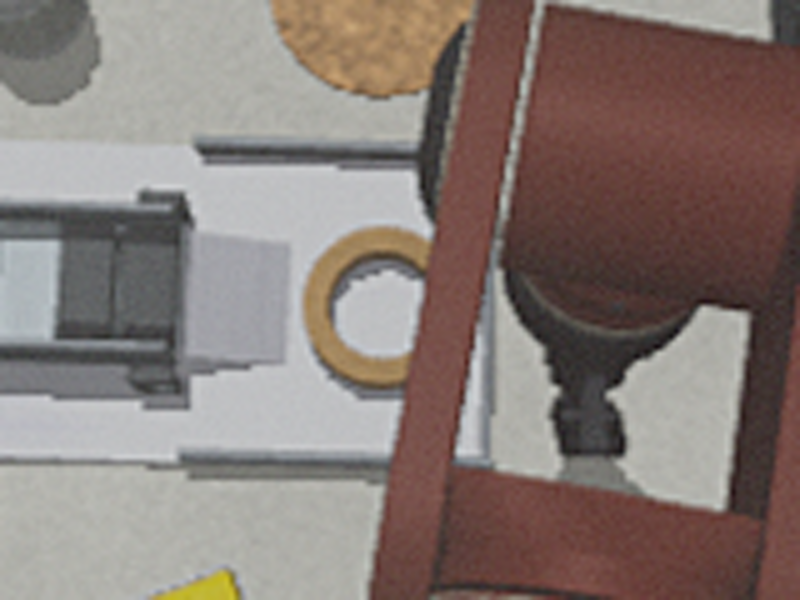

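View pics/s1.png

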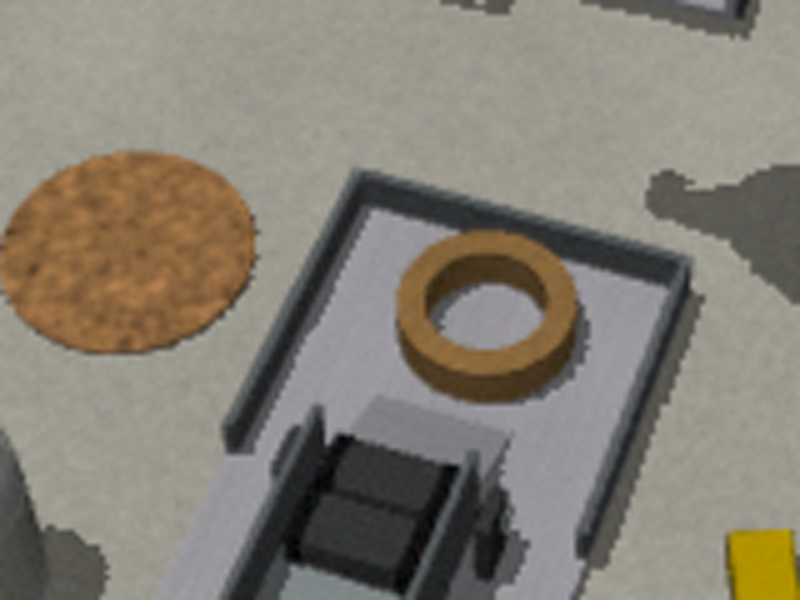

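```bash
python3 - <<'E'
from h import *
S=ctrl.get_image("side");T=ctrl.get_image("top")
print(onz(S,220+487/5,160+303/5,.033), onz(T,297.1-.4,191,.033))
# model check: outer ring at z .033
for c in ((.512,.0725),(.512,.070)):
    a=np.linspace(0,2*np.pi,60); 
    for im,nm in ((S,"S"),(T,"T")):
        p=np.array([proj(im,(c[0]+.042*np.cos(x),c[1]+.042*np.sin(x),.033)) for x in a]); print(nm,c,p.min(0).round(1),p.max(0).round(1))
E
```

```text
[0.50727865 0.07288024 0.033     ] [0.50785257 0.06965257 0.033     ]
S (0.512, 0.0725) [297.2 205.8] [333.8 234.9]
T (0.512, 0.0725) [279.3 173.6] [311.8 205.5]
S (0.512, 0.07) [297.5 205. ] [334.1 234. ]
T (0.512, 0.07) [280.3 173.6] [312.8 205.5]
```

Emit:
carry_out(
  series=[
    [0.22,1,-0.8,0,0,0,0.42],
    [0,1,-0.9,0,0,0,0.42],
    [0,1,-1,0,0,0,0.42],
    [0,0.45,-1,0,0,0,0.42],
    [0,0,-1,0,0,0,0.42],
    [0,0,-0.6,0,0,0,0.42],
    [0,0,0,0,0,0,0.42],
    [0,0,0,0,0,0,0.42],
  ],
)

```text
t: 5.45
tool_pos: [0.4749, 0.0682, 0.0619]
tool_rot: [2.274, 2.167, 0.001]
contact_force: [0.6, 0.0, 0.1]
opening: 0.0357
```

```bash
python3 - <<'E'
from h import *
st(); S=ctrl.get_image("side");  crop(S,310,210,120,100,6,"pics/s2.png")
E
```

```text
t 5.45 tcp [0.4749 0.0682 0.0619] z [ 0.001 -0.    -1.   ] jaw yaw deg -2.75 F [0.6 0.  0.1] open 0.0357 q [-0.01 -0.13  2.09 -0.    1.18  0.04]
pics/s2.png origin 250 160 scale 6
```

View pics/s2.png

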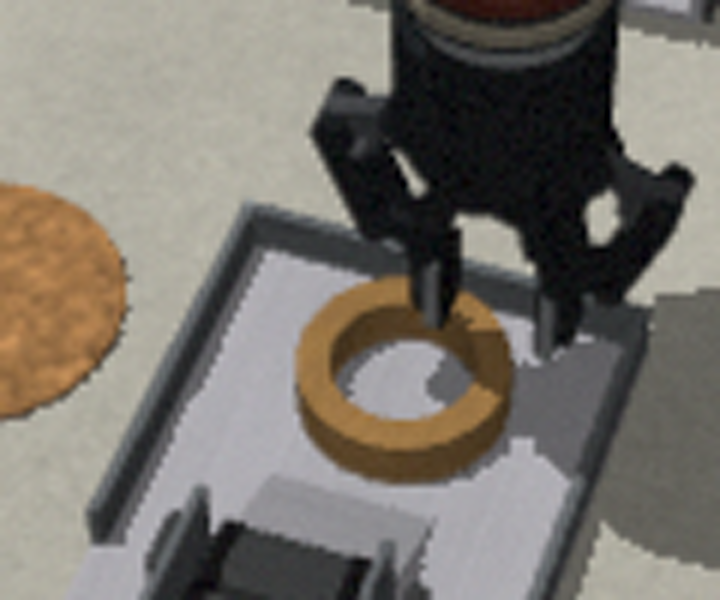

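Emit:
carry_out(
  series=[
    [0,0.1,-0.8,0,0,0,0.42],
    [0,0,-0.7,0,0,0,0.42],
    [0,0,-0.45,0,0,0,0.42],
    [0,0,0,0,0,0,0.42],
    [0,0,0,0,0,0,0.42],
  ],
)

```text
t: 6.0
tool_pos: [0.4751, 0.0711, 0.0134]
tool_rot: [2.273, 2.168, 0.001]
contact_force: [0.7, -0.1, -0.8]
opening: 0.0357
```

```bash
python3 - <<'E'
from h import *
st(); S=ctrl.get_image("side");  crop(S,310,210,120,100,6,"pics/s3.png")
E
```

```text
t 6.0 tcp [0.4751 0.0711 0.0134] z [ 0.001  0.    -1.   ] jaw yaw deg -2.71 F [ 0.7 -0.1 -0.8] open 0.0357 q [-0.01 -0.04  2.1   0.    1.08  0.04]
pics/s3.png origin 250 160 scale 6
```

View pics/s3.png

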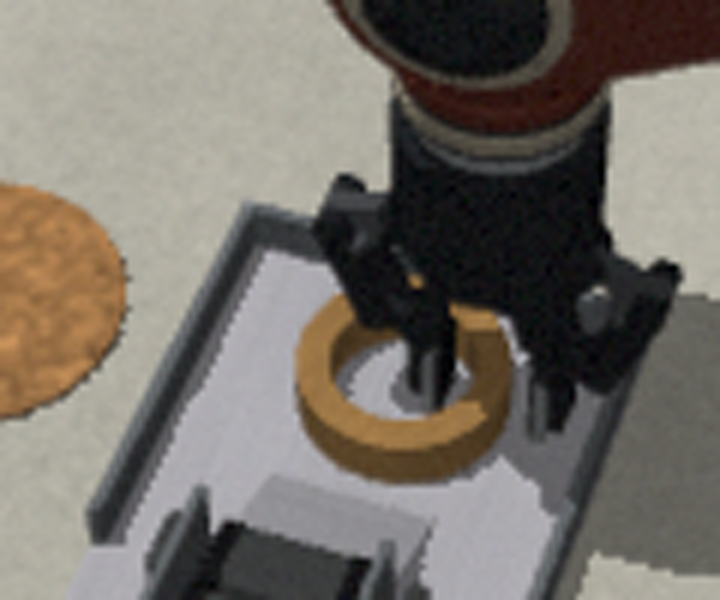

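Fingers straddle the near wall (inner finger at crop (425,375), in the hole). Close and lift.

Emit:
carry_out(
  series=[
    [0,0,0,0,0,0,0],
    [0,0,0,0,0,0,0],
    [0,0,0,0,0,0,0],
    [0,0,0,0,0,0,0],
    [0,0,0,0,0,0,0],
    [0,0,0.4,0,0,0,0],
    [0,0,0.6,0,0,0,0],
    [0,0,0.6,0,0,0,0],
    [0,0,0.6,0,0,0,0],
    [0,0,0,0,0,0,0],
  ],
  grip_force=50,
)

```text
t: 7.05
tool_pos: [0.4759, 0.0713, 0.0699]
tool_rot: [2.271, 2.167, 0.005]
contact_force: [0.9, -0.2, -1.6]
opening: 0.0143
```

```bash
python3 - <<'E'
from h import *
st(); S=ctrl.get_image("side");  crop(S,310,210,120,100,6,"pics/s4.png")
E
```

```text
t 7.05 tcp [0.4759 0.0713 0.0699] z [ 0.004 -0.    -1.   ] jaw yaw deg -2.69 F [ 0.9 -0.2 -1.6] open 0.0143 q [-0.01 -0.14  2.08  0.    1.19  0.04]
pics/s4.png origin 250 160 scale 6
```

View pics/s4.png

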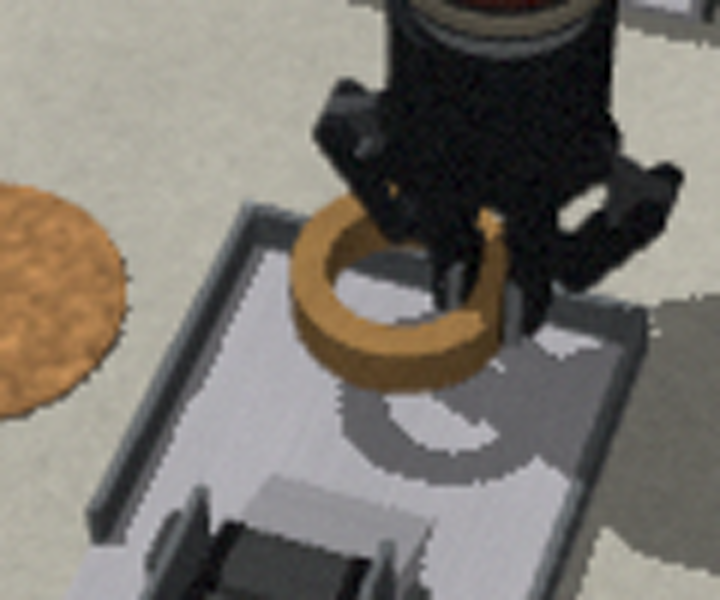

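Emit:
carry_out(
  series=[
    [0.6,0.1,0,0,0,0,0],
    [1,0,0,0,0,0,0],
    [1,0,0,0,0,0,0],
    [1,0,0,0,0,0,0],
    [1,0,0,0,0,0,0],
    [1,0,0,0,0,0,0],
    [1,0,0,0,0,0,0],
    [0.6,0,0,0,0,0,0],
    [0,0,-0.4,0,0,0,0],
    [0,0,-0.4,0,0,0,0],
    [0,0,-0.4,0,0,0,0],
    [0,0,0,0,0,0,0],
  ],
)

```text
t: 8.3
tool_pos: [0.6512, 0.0738, 0.034]
tool_rot: [-2.27, -2.166, 0.007]
contact_force: [0.5, -0.1, -0.8]
opening: 0.0144
```

```bash
python3 - <<'E'
from h import *
st(); S=ctrl.get_image("side");T=ctrl.get_image("top");  crop(S,250,200,120,100,6,"pics/s5.png"); crop(T,295,130,120,100,6,"pics/t5.png")
E
```

```text
t 8.3 tcp [0.6512 0.0738 0.034 ] z [-0.006 -0.    -1.   ] jaw yaw deg -2.69 F [ 0.5 -0.1 -0.8] open 0.0144 q [-0.    0.31  1.67 -0.    1.17  0.05]
pics/s5.png origin 190 150 scale 6
pics/t5.png origin 235 80 scale 6
```

View pics/s5.png

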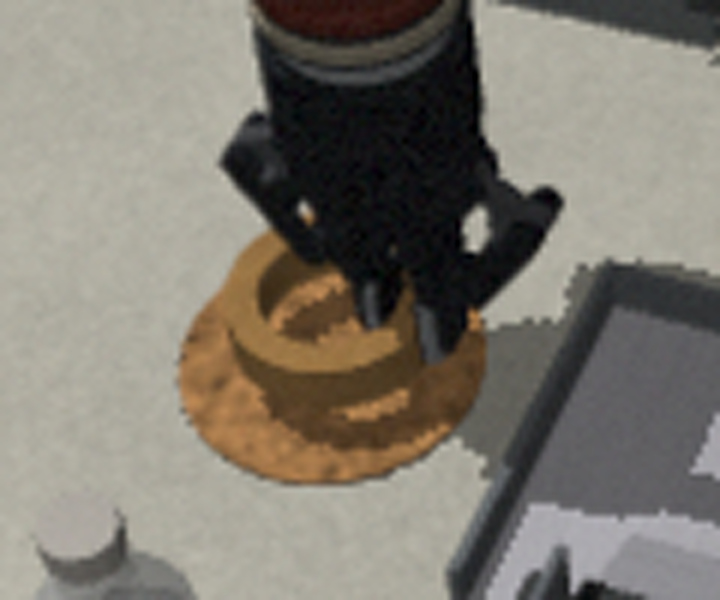

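View pics/t5.png

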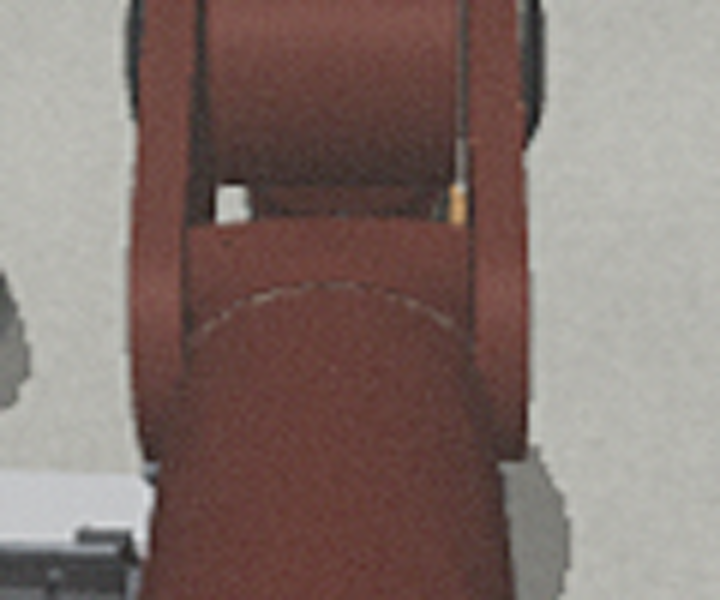

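Emit:
carry_out(
  series=[
    [0.2,0,-0.3,0,0,0,0],
    [0,0,-0.3,0,0,0,0],
    [0,0,-0.2,0,0,0,0],
    [0,0,0,0,0,0,0],
    [0,0,0,0,0,0,0],
  ],
)

```text
t: 8.9
tool_pos: [0.6592, 0.0738, 0.0173]
tool_rot: [-2.273, -2.168, 0.001]
contact_force: [0.4, -0.5, -1.6]
opening: 0.0143
```

```bash
python3 - <<'E'
from h import *
st(); S=ctrl.get_image("side");  crop(S,250,200,120,100,6,"pics/s6.png")
for c in ((.692,.072),):
    for z,nm in ((.004,'bot'),(.029,'top')):
        a=np.linspace(0,2*np.pi,60); p=np.array([proj(S,(c[0]+.042*np.cos(x),c[1]+.042*np.sin(x),z)) for x in a]); print(nm,(p.min(0)-[190,150])*6,(p.max(0)-[190,150])*6)
E
```

```text
t 8.9 tcp [0.6592 0.0738 0.0173] z [-0.001  0.    -1.   ] jaw yaw deg -2.69 F [ 0.4 -0.5 -1.6] open 0.0143 q [-0.    0.35  1.65  0.    1.14  0.05]
pics/s6.png origin 190 150 scale 6
bot [221.89120405 279.74840576] [431.63291627 442.84589602]
top [212.10761623 239.90960941] [425.52057659 403.95176899]
```

View pics/s6.png

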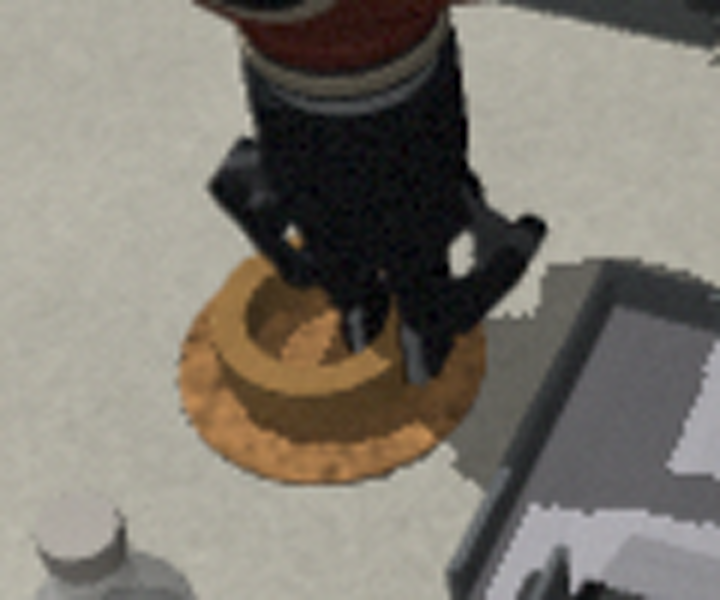

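Emit:
carry_out(
  series=[
    [-0.1,0,-0.18,0,0,0,0],
    [0,0,-0.12,0,0,0,0],
    [0,0,0,0,0,0,0],
    [0,0,0,0,0,0,0],
    [0,0,0,0,0,0,0],
  ],
)

```text
t: 9.45
tool_pos: [0.6568, 0.0738, 0.01]
tool_rot: [-2.273, -2.168, 0.0]
contact_force: [-0.9, 0.9, -0.9]
opening: 0.0143
```

```bash
python3 - <<'E'
from h import *
st(); S=ctrl.get_image("side");  crop(S,250,200,120,100,6,"pics/s7.png")
E
```

```text
t 9.45 tcp [0.6568 0.0738 0.01  ] z [-0.  0. -1.] jaw yaw deg -2.7 F [-0.9  0.9 -0.9] open 0.0143 q [-0.    0.35  1.66  0.    1.13  0.05]
pics/s7.png origin 190 150 scale 6
```

View pics/s7.png

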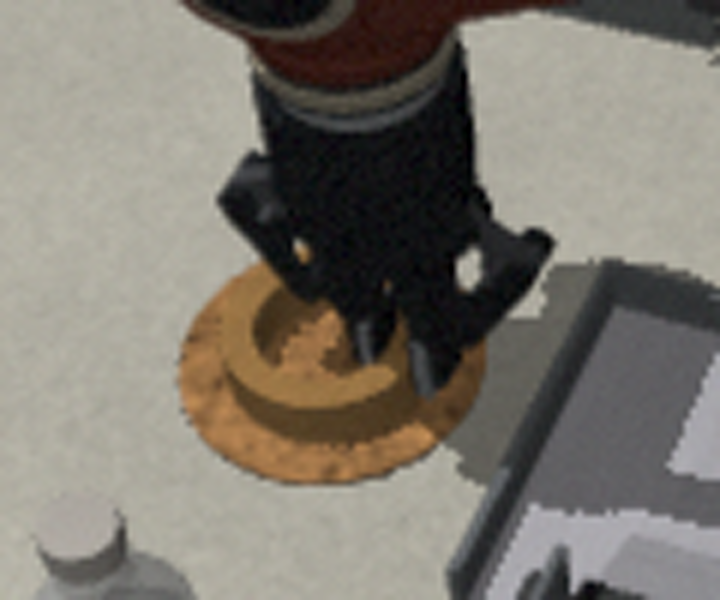

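Emit:
carry_out(
  series=[
    [0,0,0,0,0,0,0.35],
    [0,0,0,0,0,0,0.35],
    [0,0,0,0,0,0,0.35],
    [0,0,0,0,0,0,0.35],
    [0,0,0.5,0,0,0,0.35],
    [0,0,1,0,0,0,0.35],
    [0,0,1,0,0,0,0.4],
    [0,0,1,0,0,0,0.4],
    [-0.5,0,1,0,0,0,0.4],
    [-1,0,1,0,0,0,0.4],
    [-1,0,1,0,0,0,0.4],
    [-1,0.5,1,0,0,0,0.4],
  ],
)

```text
t: 10.7
tool_pos: [0.5686, 0.0855, 0.1996]
tool_rot: [2.274, 2.166, 0.001]
contact_force: [-0.0, 1.0, 0.1]
opening: 0.0338
```

```bash
python3 - <<'E'
from h import *
st(); S=ctrl.get_image("side");T=ctrl.get_image("top");  crop(S,250,200,120,100,6,"pics/s8.png"); cv2.imwrite("pics/t8.png",T["frame"])
m=ctrl.trace(S,"tape_center")
for d in m[:2]:
    k=d["mask"].astype(np.uint8); cs,_=cv2.findContours(k,cv2.RETR_EXTERNAL,cv2.CHAIN_APPROX_NONE); c=max(cs,key=cv2.contourArea)
    print(d["p"],c[:,0].min(0),c[:,0].max(0))
a=np.linspace(0,2*np.pi,90);P=[]
for z in (.004,.029): P+= [proj(S,(.692+.042*np.cos(x),.072+.042*np.sin(x),z)) for x in a]
P=np.array(P);print("expected",P.min(0),P.max(0))
E
```

```text
t 10.7 tcp [0.5686 0.0855 0.1996] z [ 0.001 -0.    -1.   ] jaw yaw deg -2.79 F [-0.   1.   0.1] open 0.0338 q [ 0.02 -0.04  1.76 -0.    1.42  0.07]
pics/s8.png origin 190 150 scale 6
0.38 [193 232] [230 289]
expected [225.35119485 189.98510505] [261.93710007 223.8198732 ]
```

View pics/s8.png

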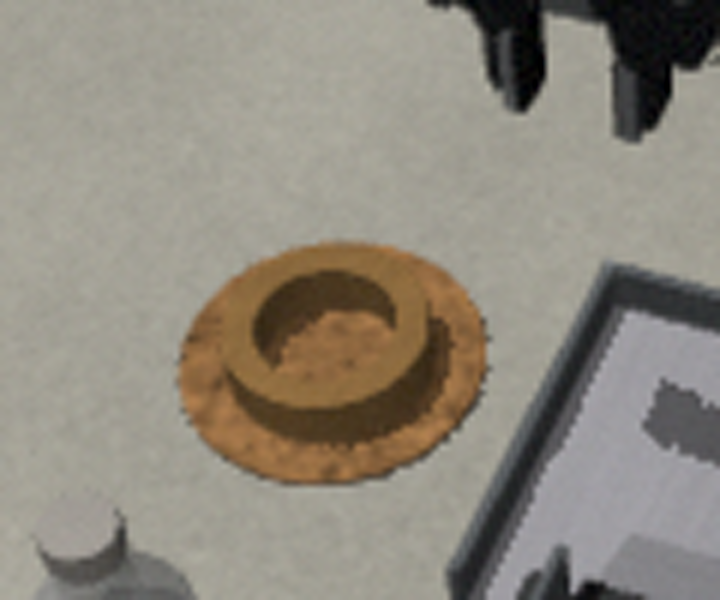

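View pics/t8.png

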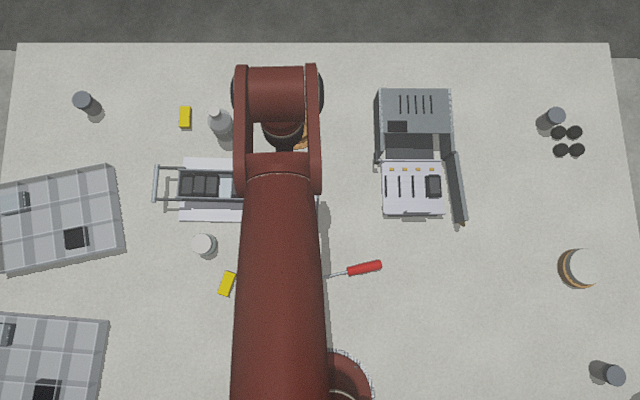

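Emit:
carry_out(
  series=[
    [-0.11,0.84,0,0,0,1,0.4],
    [-0.11,0.84,0,0,0,1,0.4],
    [-0.11,0.84,0,0,0,1,0.4],
    [-0.11,0.84,0,0,0,1,0.4],
    [-0.11,0.84,0,0,0,1,0.4],
    [-0.11,0.84,0,0,0,1,0.4],
    [-0.11,0.84,0,0,0,1,0.4],
    [-0.11,0.84,0,0,0,1,0.4],
    [-0.11,0.84,0,0,0,1,0.4],
    [-0.11,0.84,0,0,0,1,0.4],
    [-0.11,0.84,0,0,0,1,0.4],
    [-0.11,0.84,0,0,0,1,0.4],
  ],
)

```text
t: 12.05
tool_pos: [0.5364, 0.3387, 0.1961]
tool_rot: [-0.645, -3.073, 0.002]
contact_force: [0.4, 1.1, 1.2]
opening: 0.034
```

Emit:
carry_out(
  series=[
    [-0.11,0.84,-0.4,0,0,1,0.4],
    [-0.11,0.84,-0.4,0,0,1,0.4],
    [-0.11,0.84,-0.4,0,0,1,0.4],
    [-0.11,0.84,-0.4,0,0,0.8,0.4],
    [0,0,0,0,0,0,0.4],
    [0,0,0,0,0,0,0.4],
    [0,0,0,0,0,0,0.4],
  ],
)

```text
t: 12.75
tool_pos: [0.5259, 0.4216, 0.1575]
tool_rot: [0.062, 3.141, -0.001]
contact_force: [-0.4, -0.1, 0.8]
opening: 0.0343
```

```bash
python3 - <<'E'
from h import *
st(); S=ctrl.get_image("side");T=ctrl.get_image("top");  crop(S,260,330,160,140,5,"pics/s9.png"); crop(T,190,185,160,120,5,"pics/t9.png")
E
```

```text
t 12.75 tcp [0.5259 0.4216 0.1575] z [ 0. -0. -1.] jaw yaw deg 87.75 F [-0.4 -0.1  0.8] open 0.0343 q [ 0.57  0.22  1.56 -0.    1.37 -0.97]
pics/s9.png origin 180 260 scale 5
pics/t9.png origin 110 125 scale 5
```

View pics/s9.png

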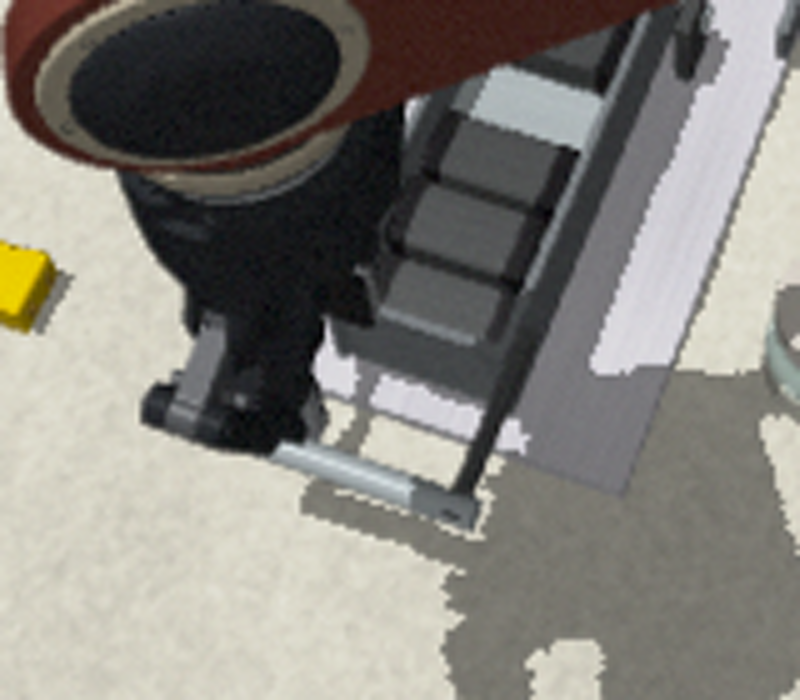

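View pics/t9.png

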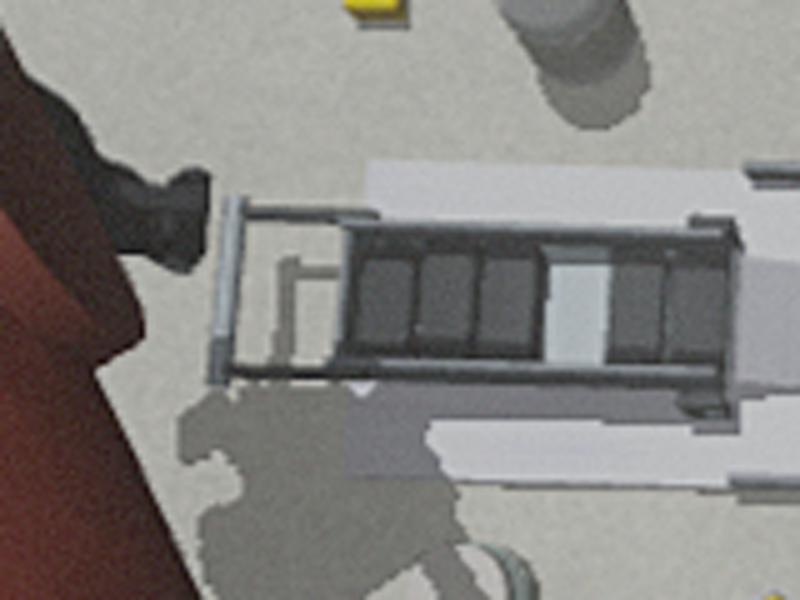

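Emit:
carry_out(
  series=[
    [0,-0.06,-0.6,0,0,0,0.4],
    [0,0,-1,0,0,0,0.4],
    [0,0,-1,0,0,0,0.4],
    [0,0,-0.6,0,0,0,0.4],
    [0,0,-0.5,0,0,0,0.4],
    [0,0,0,0,0,0,0.4],
    [0,0,0,0,0,0,0.4],
  ],
)

```text
t: 13.55
tool_pos: [0.5258, 0.4209, 0.0656]
tool_rot: [0.06, 3.14, 0.001]
contact_force: [-0.0, -0.2, 0.4]
opening: 0.0343
```

```bash
python3 - <<'E'
from h import *
st(); S=ctrl.get_image("side");  crop(S,260,330,160,140,5,"pics/s10.png")
E
```

```text
t 13.55 tcp [0.5258 0.4209 0.0656] z [ 0.001  0.    -1.   ] jaw yaw deg 87.83 F [-0.  -0.2  0.4] open 0.0343 q [ 0.56  0.31  1.61 -0.    1.22 -0.97]
pics/s10.png origin 180 260 scale 5
```

View pics/s10.png

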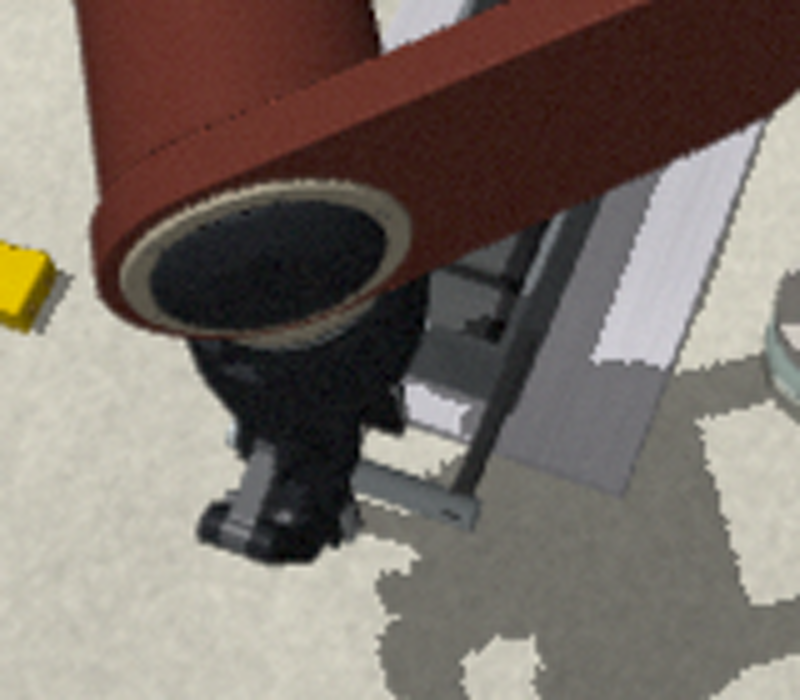

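Emit:
carry_out(
  series=[
    [0,-0.05,-0.4,0,0,0,0.4],
    [0,0,-0.4,0,0,0,0.4],
    [0,0,0,0,0,0,0.4],
    [0,0,0,0,0,0,0.4],
    [0,0,0,0,0,0,0],
    [0,0,0,0,0,0,0],
    [0,0,0,0,0,0,0],
    [0,0,0,0,0,0,0],
    [0,0,0,0,0,0,0],
    [0,0,0,0,0,0,0],
  ],
  grip_force=40,
)

```text
t: 14.6
tool_pos: [0.5256, 0.42, 0.0455]
tool_rot: [0.059, 3.14, 0.002]
contact_force: [0.5, 3.1, 0.5]
opening: 0.011
```

```bash
python3 - <<'E'
from h import *
st(); T=ctrl.get_image("top");  crop(T,235,185,200,100,4,"pics/t10.png")
E
```

```text
t 14.6 tcp [0.5256 0.42   0.0455] z [ 0.001  0.001 -1.   ] jaw yaw deg 87.83 F [0.5 3.1 0.5] open 0.011 q [ 0.56  0.33  1.62  0.    1.19 -0.97]
pics/t10.png origin 135 135 scale 4
```

View pics/t10.png

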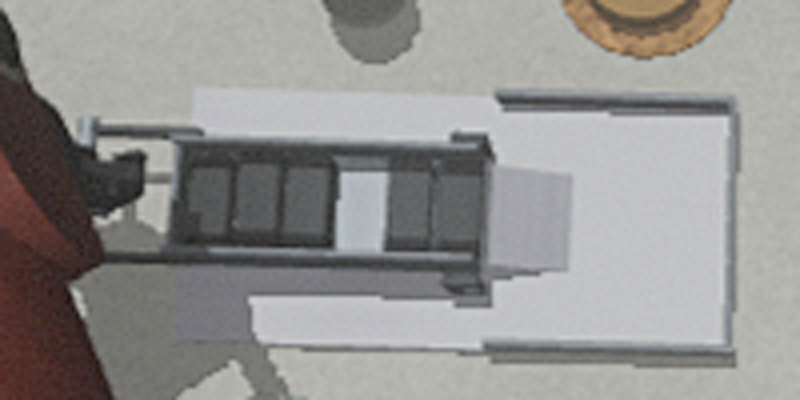

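```bash
cat > look.py <<'E'
from h import *
import sys
H=np.array([.5162,.1743]);ey=np.array([.037,.9993]);ex=np.array([.9993,-.037])
o=st(); T=ctrl.get_image("top"); g=T["frame"].mean(2)
p=o["tool_pos"]; y=(p[:2]-H)@ey; z=p[2]+.0187-.034
th=np.arctan2(z,y)-np.arctan2(.030,.246); print("tilt",round(float(th),3),"r",round(float(np.hypot(y,z)),4))
def line(s):
    out=""
    for y in np.arange(-.155,.19,.005):
        if y>0: q=H+ey*y*np.cos(th); zz=.034+y*np.sin(th)+.012
        else: q=H+ey*y; zz=.02
        q=q+ex*s
        c,r=proj(T,(q[0],q[1],zz)); v=cv2.getRectSubPix(T["frame"],(3,3),(float(c),float(r))).mean()
        out+= "#" if v<75 else ("+" if v<110 else ".")
    return out[:31]+"|"+out[31:]
for s in (-.015,.0,.015): print(line(s))
crop(T,235,185,200,100,4,"pics/"+sys.argv[1]+".png")
E
python3 look.py l0
```

```text
t 14.65 tcp [0.5256 0.42   0.0455] z [ 0.001  0.001 -1.   ] jaw yaw deg 87.83 F [0.1 2.1 1.7] open 0.0106 q [ 0.56  0.33  1.62  0.    1.19 -0.97]
tilt 0.001 r 0.2477
...............................|++++++++++++.......+++++++#++++##+++##
...............................|++++++++++++.......+++++++#+++++#+++++
...............................|++++++++++++.......+++++++#+++++#+++++
pics/l0.png origin 135 135 scale 4
```

Emit:
carry_out(
  series=[
    [0,0,0.2,0,0,0,0],
    [0,-0.03,0.2,0,0,0,0],
    [0,-0.03,0.2,0,0,0,0],
    [0,0,0,0,0,0,0],
    [0,0,0,0,0,0,0],
    [0,0,0,0,0,0,0],
  ],
)

```text
t: 15.3
tool_pos: [0.5255, 0.4179, 0.0595]
tool_rot: [0.06, 3.141, 0.0]
contact_force: [3.0, 3.3, -5.4]
opening: 0.0107
```

```bash
python3 look.py l1
```

```text
t 15.3 tcp [0.5255 0.4179 0.0595] z [ 0.  0. -1.] jaw yaw deg 87.83 F [ 3.   3.3 -5.4] open 0.0107 q [ 0.56  0.31  1.62 -0.    1.21 -0.97]
tilt 0.058 r 0.2478
...............................|++++++++++++.......++++++##++++##+++##
...............................|++++++++++++.......++++++#++++++#++++#
...............................|++++++++++++.......++++++++++++##++++#
pics/l1.png origin 135 135 scale 4
```

View pics/l1.png

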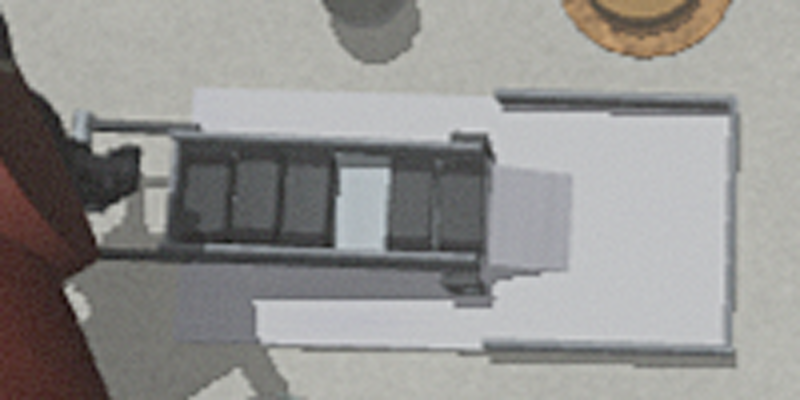

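Emit:
carry_out(
  series=[
    [0,-0.04,0.2,0,0,0,0],
    [0,0,0,0,0,0,0],
    [0,0,0,0,0,0,0],
    [0,0,0,0,0,0,0],
    [0,0,0,0,0,0,0],
    [0,0,0,0,0,0,0],
  ],
)

```text
t: 15.95
tool_pos: [0.5254, 0.4169, 0.0649]
tool_rot: [0.059, 3.141, -0.0]
contact_force: [2.9, 3.0, -3.7]
opening: 0.0104
```

```bash
python3 look.py l2
```

```text
t 15.95 tcp [0.5254 0.4169 0.0649] z [ 0. -0. -1.] jaw yaw deg 87.84 F [ 2.9  3.  -3.7] open 0.0104 q [ 0.56  0.3   1.62 -0.    1.22 -0.97]
tilt 0.08 r 0.2478
...............................|++++++++++++.......#+++++##++++##+++##
...............................|++++++++++++.......++++++#+++++##++++#
...............................|++++++++++++.......++++++#+++++##++++#
pics/l2.png origin 135 135 scale 4
```

Emit:
carry_out(
  series=[
    [0,-0.04,0.2,0,0,0,0],
    [0,0,0,0,0,0,0],
    [0,0,0,0,0,0,0],
    [0,0,0,0,0,0,0],
    [0,0,0,0,0,0,0],
    [0,0,0,0,0,0,0],
  ],
)

```text
t: 16.6
tool_pos: [0.5254, 0.4159, 0.0699]
tool_rot: [-0.059, -3.141, 0.0]
contact_force: [3.2, 2.1, -4.0]
opening: 0.0106
```

```bash
python3 look.py l3
```

```text
t 16.6 tcp [0.5254 0.4159 0.0699] z [-0. -0. -1.] jaw yaw deg 87.83 F [ 3.2  2.1 -4. ] open 0.0106 q [ 0.56  0.3   1.62 -0.    1.23 -0.97]
tilt 0.101 r 0.2479
...............................|++++++++++++.......#+++++#+++++##++###
...............................|++++++++++++.......++++++#+++++#+++++#
...............................|++++++++++++.......++++++#+++++##++++#
pics/l3.png origin 135 135 scale 4
```

Emit:
carry_out(
  series=[
    [0,-0.05,0.19,0,0,0,0],
    [0,0,0,0,0,0,0],
    [0,0,0,0,0,0,0],
    [0,0,0,0,0,0,0],
    [0,0,0,0,0,0,0],
    [0,0,0,0,0,0,0],
  ],
)

```text
t: 17.25
tool_pos: [0.5253, 0.4148, 0.0747]
tool_rot: [-0.059, -3.141, -0.0]
contact_force: [2.6, 1.3, -3.2]
opening: 0.0103
```

```bash
python3 look.py l4
```

```text
t 17.25 tcp [0.5253 0.4148 0.0747] z [-0.  0. -1.] jaw yaw deg 87.84 F [ 2.6  1.3 -3.2] open 0.0103 q [ 0.56  0.29  1.62  0.    1.23 -0.98]
tilt 0.121 r 0.2479
...............................|++++++++++++.......++++++#+++++#+++###
...............................|++++++++++++.......++++++#+++++#+++++#
...............................|++++++++++++.......++++++#+++++#+++++#
pics/l4.png origin 135 135 scale 4
```

Emit:
carry_out(
  series=[
    [0,-0.05,0.19,0,0,0,0],
    [0,0,0,0,0,0,0],
    [0,0,0,0,0,0,0],
    [0,0,0,0,0,0,0],
    [0,0,0,0,0,0,0],
    [0,0,0,0,0,0,0],
  ],
)

```text
t: 17.9
tool_pos: [0.5253, 0.4136, 0.0795]
tool_rot: [-0.059, -3.141, -0.0]
contact_force: [2.6, 3.2, -2.8]
opening: 0.0106
```

```bash
python3 look.py l5
```

```text
t 17.9 tcp [0.5253 0.4136 0.0795] z [-0.  0. -1.] jaw yaw deg 87.83 F [ 2.6  3.2 -2.8] open 0.0106 q [ 0.56  0.28  1.62  0.    1.24 -0.98]
tilt 0.141 r 0.2479
...............................|++++++++++++.......++++++#+++++#+++###
...............................|++++++++++++.......++++++#+++++#+++++#
...............................|++++++++++++.......++++++#+++++#+++++#
pics/l5.png origin 135 135 scale 4
```

View pics/l5.png

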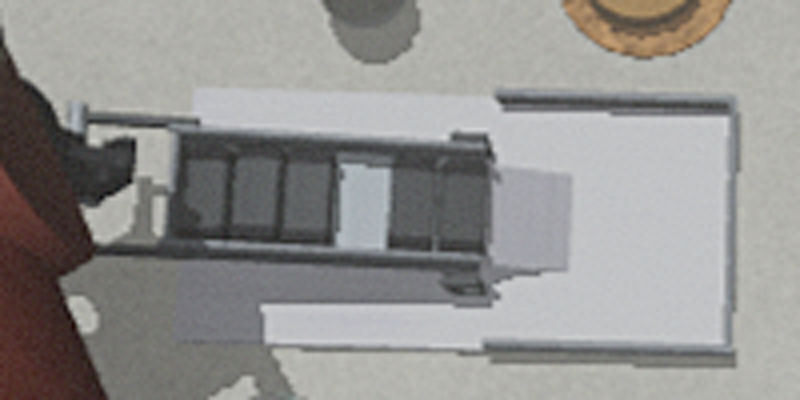

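Emit:
carry_out(
  series=[
    [0,-0.06,0.19,0,0,0,0],
    [0,0,0,0,0,0,0],
    [0,0,0,0,0,0,0],
    [0,0,0,0,0,0,0],
    [0,0,0,0,0,0,0],
    [0,0,0,0,0,0,0],
  ],
)

```text
t: 18.55
tool_pos: [0.5252, 0.4123, 0.0843]
tool_rot: [-0.059, -3.141, -0.001]
contact_force: [1.6, 4.9, -2.7]
opening: 0.0107
```

```bash
python3 look.py l6
```

```text
t 18.55 tcp [0.5252 0.4123 0.0843] z [-0.     0.001 -1.   ] jaw yaw deg 87.84 F [ 1.6  4.9 -2.7] open 0.0107 q [ 0.55  0.27  1.62  0.    1.25 -0.98]
tilt 0.161 r 0.248
...............................|++++++++++++.......++++++#+++++#+++###
...............................|++++++++++++.......++++++#+++++#++++##
...............................|++++++++++++.......++++++#+++++#+++++#
pics/l6.png origin 135 135 scale 4
```

Emit:
carry_out(
  series=[
    [0,-0.04,0.19,0,0,0,0],
    [0,0,0,0,0,0,0],
    [0,0,0,0,0,0,0],
    [0,0,0,0,0,0,0],
    [0,0,0,0,0,0,0],
    [0,0,0,0,0,0,0],
  ],
)

```text
t: 19.2
tool_pos: [0.5252, 0.411, 0.0889]
tool_rot: [-0.059, -3.141, 0.0]
contact_force: [0.6, 3.6, -2.2]
opening: 0.0104
```

```bash
python3 look.py l7
```

```text
t 19.2 tcp [0.5252 0.411  0.0889] z [-0. -0. -1.] jaw yaw deg 87.84 F [ 0.6  3.6 -2.2] open 0.0104 q [ 0.55  0.27  1.62  0.    1.25 -0.98]
tilt 0.18 r 0.248
...............................|++++++++++++.......++++++#+++++#+++###
...............................|++++++++++++.......++++++#+++++#+++++#
...............................|++++++++++++.......++++++#+++++#++++++
pics/l7.png origin 135 135 scale 4
```

Emit:
carry_out(
  series=[
    [0,-0.06,0.19,0,0,0,0],
    [0,0,0,0,0,0,0],
    [0,0,0,0,0,0,0],
    [0,0,0,0,0,0,0],
    [0,0,0,0,0,0,0],
    [0,0,0,0,0,0,0],
  ],
)

```text
t: 19.85
tool_pos: [0.5251, 0.4095, 0.0936]
tool_rot: [-0.059, -3.141, 0.0]
contact_force: [0.5, 3.5, -3.4]
opening: 0.0104
```

```bash
python3 look.py l8
```

```text
t 19.85 tcp [0.5251 0.4095 0.0936] z [-0.001 -0.    -1.   ] jaw yaw deg 87.83 F [ 0.5  3.5 -3.4] open 0.0104 q [ 0.55  0.26  1.62  0.    1.26 -0.98]
tilt 0.2 r 0.248
...........................++++|+.....++++++......+++++++#+++++#+++###
..........................+++++|+.....++++++......+++++++#+++++#+++++#
..........................+++++|+.....++++++......+++++++++++++#++++++
pics/l8.png origin 135 135 scale 4
```

Emit:
carry_out(
  series=[
    [0,0,0,0,0,0,0],
    [0,0,0,0,0,0,0],
    [0,0,0,0,0,0,0],
    [0,0,0,0,0,0,0],
    [0,0,0,0,0,0,0],
    [0,0,0,0,0,0,0],
    [0,0,0,0,0,0,0],
    [0,0,0,0,0,0,0],
  ],
)

```text
t: 20.7
tool_pos: [0.5252, 0.4095, 0.0937]
tool_rot: [-0.059, -3.141, 0.0]
contact_force: [-2.1, 5.2, -3.4]
opening: 0.0107
```

```bash
python3 look.py l9
```

```text
t 20.7 tcp [0.5252 0.4095 0.0937] z [-0. -0. -1.] jaw yaw deg 87.84 F [-2.1  5.2 -3.4] open 0.0107 q [ 0.55  0.26  1.62  0.    1.26 -0.98]
tilt 0.2 r 0.2481
.................++++++........|......++++++......+++++++#+++++#+++###
.................++++++........|......++++++......+++++++#+++++#+++++#
.................++++++........|......++++++......+++++++++++++#++++++
pics/l9.png origin 135 135 scale 4
```

View pics/l9.png

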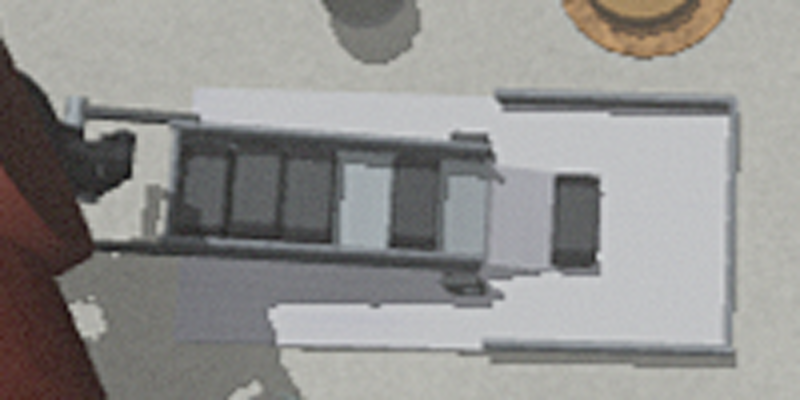

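Emit:
carry_out(
  series=[
    [0,0,0,0,0,0,0],
    [0,-0.03,0.1,0,0,0,0],
    [0,0,0,0,0,0,0],
    [0,0,0,0,0,0,0],
    [0,0,0,0,0,0,0],
    [0,-0.02,0.1,0,0,0,0],
    [0,0,0,0,0,0,0],
    [0,0,0,0,0,0,0],
    [0,0,0,0,0,0,0],
    [0,0,0,0,0,0,0],
  ],
)

```text
t: 21.75
tool_pos: [0.5251, 0.4079, 0.0985]
tool_rot: [-0.059, -3.14, 0.001]
contact_force: [-4.1, 2.6, -3.8]
opening: 0.0103
```

```bash
python3 look.py l10
```

```text
t 21.75 tcp [0.5251 0.4079 0.0985] z [-0.001 -0.001 -1.   ] jaw yaw deg 87.83 F [-4.1  2.6 -3.8] open 0.0103 q [ 0.55  0.25  1.62 -0.    1.27 -0.98]
tilt 0.221 r 0.2481
.................++++++........|......++++++......+++++++#+++++#++####
.................++++++........|......++++++.......++++++++++++#++++##
.................++++++........|......++++++......+++++++++++++#++++#+
pics/l10.png origin 135 135 scale 4
```

Emit:
carry_out(
  series=[
    [0,-0.03,0.1,0,0,0,0],
    [0,0,0,0,0,0,0],
    [0,0,0,0,0,0,0],
    [0,0,0,0,0,0,0],
    [0,0,0,0,0,0,0],
    [0,0,0,0,0,0,0],
  ],
)

```text
t: 22.4
tool_pos: [0.5251, 0.4071, 0.101]
tool_rot: [-0.059, -3.14, 0.002]
contact_force: [-4.0, -0.9, -5.1]
opening: 0.0106
```

```bash
python3 look.py l11
```

```text
t 22.4 tcp [0.5251 0.4071 0.101 ] z [-0.001 -0.001 -1.   ] jaw yaw deg 87.83 F [-4.  -0.9 -5.1] open 0.0106 q [ 0.55  0.25  1.62 -0.    1.27 -0.99]
tilt 0.231 r 0.2482
.................++++++........|......++++++......+++++++#+++++#++####
.................++++++........|......++++++.......++++++++++++#++++#+
.................++++++........|......++++++......+++++++++++++#++++#+
pics/l11.png origin 135 135 scale 4
```

Emit:
carry_out(
  series=[
    [0,-0.03,0.1,0,0,0,0],
    [0,0,0,0,0,0,0],
    [0,0,0,0,0,0,0],
    [0,0,0,0,0,0,0],
    [0,0,0,0,0,0,0],
    [0,0,0,0,0,0,0],
    [0,0,0,0,0,0,0],
  ],
)

```text
t: 23.15
tool_pos: [0.5251, 0.4061, 0.1037]
tool_rot: [-0.059, -3.14, 0.002]
contact_force: [-5.2, -2.5, -4.9]
opening: 0.0106
```

```bash
python3 look.py l12
```

```text
t 23.15 tcp [0.5251 0.4061 0.1037] z [-0.001 -0.001 -1.   ] jaw yaw deg 87.84 F [-5.2 -2.5 -4.9] open 0.0106 q [ 0.55  0.25  1.62 -0.    1.28 -0.99]
tilt 0.243 r 0.2483
.................++++++........|......++++++......+++++++++++++#++####
.................++++++........|......++++++......+++++++++++++#++++#+
.................++++++........|......++++++......+++++++++++++#++++#+
pics/l12.png origin 135 135 scale 4
```

Emit:
carry_out(
  series=[
    [0,-0.03,0.1,0,0,0,0],
    [0,0,0,0,0,0,0],
    [0,0,0,0,0,0,0],
    [0,0,0,0,0,0,0],
    [0,0,0,0,0,0,0],
    [0,0,0,0,0,0,0],
    [0,0,0,0,0,0,0],
  ],
)

```text
t: 23.9
tool_pos: [0.525, 0.4052, 0.1061]
tool_rot: [-0.059, -3.14, 0.003]
contact_force: [-5.8, -3.4, -5.1]
opening: 0.0104
```

```bash
python3 look.py l13
```

```text
t 23.9 tcp [0.525  0.4052 0.1061] z [-0.001 -0.002 -1.   ] jaw yaw deg 87.83 F [-5.8 -3.4 -5.1] open 0.0104 q [ 0.55  0.24  1.62 -0.    1.28 -0.99]
tilt 0.253 r 0.2483
.................++++++........|...+++++++........+++++++++++++#++####
.................++++++........|...+++++++........+++++++++++++#++++#+
.................++++++........|...+++++++........+++++++++++++#++++#+
pics/l13.png origin 135 135 scale 4
```

Second pack is sliding at 0.253; hold.

Emit:
carry_out(
  series=[
    [0,0,0,0,0,0,0],
    [0,0,0,0,0,0,0],
    [0,0,0,0,0,0,0],
    [0,0,0,0,0,0,0],
    [0,0,0,0,0,0,0],
    [0,0,0,0,0,0,0],
    [0,0,0,0,0,0,0],
    [0,0,0,0,0,0,0],
    [0,0,0,0,0,0,0],
    [0,0,0,0,0,0,0],
  ],
)

```text
t: 24.95
tool_pos: [0.525, 0.4052, 0.1061]
tool_rot: [-0.059, -3.14, 0.003]
contact_force: [-4.6, -3.1, -5.4]
opening: 0.0107
```

```bash
python3 look.py l14
```

```text
t 24.95 tcp [0.525  0.4052 0.1061] z [-0.001 -0.002 -1.   ] jaw yaw deg 87.83 F [-4.6 -3.1 -5.4] open 0.0107 q [ 0.55  0.24  1.62 -0.    1.28 -0.99]
tilt 0.253 r 0.2483
................++++++++++++...|..................+++++++++++++#++####
................+++++++++++....|..................+++++++++++++#++++#+
................+++++++++++....|..................+++++++++++++#++++#+
pics/l14.png origin 135 135 scale 4
```

View pics/l14.png

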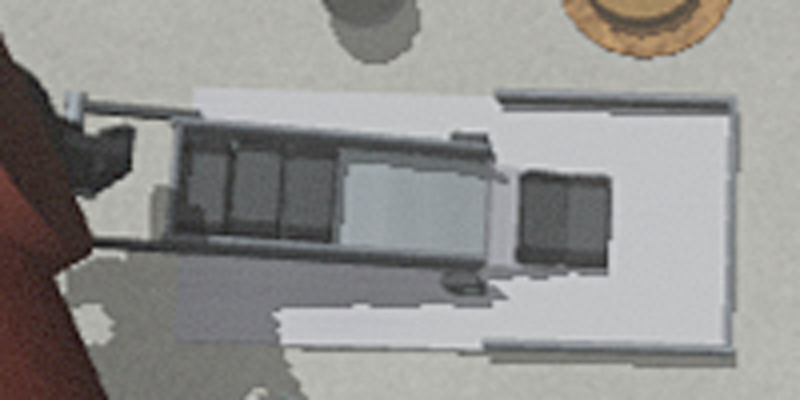

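Emit:
carry_out(
  series=[
    [0,-0.08,0.18,0,0,0,0],
    [0,0,0,0,0,0,0],
    [0,0,0,0,0,0,0],
    [0,0,0,0,0,0,0],
    [0,-0.09,0.18,0,0,0,0],
    [0,0,0,0,0,0,0],
    [0,0,0,0,0,0,0],
    [0,0,0,0,0,0,0],
    [0,0,0,0,0,0,0],
    [0,0,0,0,0,0,0],
  ],
)

```text
t: 26.0
tool_pos: [0.5249, 0.4014, 0.1158]
tool_rot: [-0.059, -3.14, 0.001]
contact_force: [-6.0, -1.9, -5.1]
opening: 0.0105
```

```bash
python3 look.py l15
```

```text
t 26.0 tcp [0.5249 0.4014 0.1158] z [-0.001 -0.001 -1.   ] jaw yaw deg 87.84 F [-6.  -1.9 -5.1] open 0.0105 q [ 0.54  0.23  1.62 -0.    1.3  -0.99]
tilt 0.295 r 0.2485
................++++++++++++...|..................+++++++++++++#++###+
................+++++++++++....|..................+++++++++++++#++++#+
................+++++++++++....|..................+++++++++++++#++++#.
pics/l15.png origin 135 135 scale 4
```

Emit:
carry_out(
  series=[
    [0,-0.09,0.18,0,0,0,0],
    [0,0,0,0,0,0,0],
    [0,0,0,0,0,0,0],
    [0,0,0,0,0,0,0],
    [0,0,0,0,0,0,0],
    [0,0,0,0,0,0,0],
    [0,0,0,0,0,0,0],
  ],
)

```text
t: 26.75
tool_pos: [0.5248, 0.3993, 0.1206]
tool_rot: [-0.059, -3.14, 0.001]
contact_force: [-5.8, -2.0, -4.3]
opening: 0.0105
```

```bash
python3 look.py l16
```

```text
t 26.75 tcp [0.5248 0.3993 0.1206] z [-0.001 -0.    -1.   ] jaw yaw deg 87.84 F [-5.8 -2.  -4.3] open 0.0105 q [ 0.54  0.22  1.62  0.    1.3  -1.  ]
tilt 0.316 r 0.2486
................++++++++++++...|..................+++++++++++++++####+
................+++++++++++....|..................++++++++++++++++++#.
................+++++++++++....|..................++++++++++++++++++#.
pics/l16.png origin 135 135 scale 4
```

Emit:
carry_out(
  series=[
    [0,-0.09,0.17,0,0,0,0],
    [0,0,0,0,0,0,0],
    [0,0,0,0,0,0,0],
    [0,0,0,0,0,0,0],
    [0,0,0,0,0,0,0],
    [0,0,0,0,0,0,0],
    [0,0,0,0,0,0,0],
  ],
)

```text
t: 27.5
tool_pos: [0.5247, 0.3973, 0.1249]
tool_rot: [-0.059, -3.14, -0.0]
contact_force: [-6.8, -0.5, -4.6]
opening: 0.0106
```

```bash
python3 look.py l17
```

```text
t 27.5 tcp [0.5247 0.3973 0.1249] z [-0.001  0.    -1.   ] jaw yaw deg 87.84 F [-6.8 -0.5 -4.6] open 0.0106 q [ 0.53  0.21  1.62  0.    1.31 -1.  ]
tilt 0.335 r 0.2486
................++++++++++++...|..................+++++++++++++++####+
................+++++++++++....|..................+++++++++++++++++++.
................+++++++++++....|..................+++++++++++++++++++.
pics/l17.png origin 135 135 scale 4
```

Emit:
carry_out(
  series=[
    [0,-0.05,0.09,0,0,0,0],
    [0,0,0,0,0,0,0],
    [0,0,0,0,0,0,0],
    [0,0,0,0,0,0,0],
    [0,0,0,0,0,0,0],
    [0,0,0,0,0,0,0],
    [0,0,0,0,0,0,0],
  ],
)

```text
t: 28.25
tool_pos: [0.5247, 0.3961, 0.1274]
tool_rot: [-0.059, -3.14, -0.0]
contact_force: [-7.8, -0.0, -3.3]
opening: 0.0106
```

```bash
python3 look.py l18
```

```text
t 28.25 tcp [0.5247 0.3961 0.1274] z [-0.001  0.    -1.   ] jaw yaw deg 87.85 F [-7.8 -0.  -3.3] open 0.0106 q [ 0.53  0.21  1.62  0.    1.31 -1.  ]
tilt 0.346 r 0.2487
................++++++++++++...|..................+++++++++++++++####+
................+++++++++++....|..................+++++++++++++++++++.
................+++++++++++....|..................+++++++++++++++++++.
pics/l18.png origin 135 135 scale 4
```

Emit:
carry_out(
  series=[
    [0,-0.05,0.09,0,0,0,0],
    [0,0,0,0,0,0,0],
    [0,0,0,0,0,0,0],
    [0,0,0,0,0,0,0],
    [0,0,0,0,0,0,0],
    [0,0,0,0,0,0,0],
    [0,0,0,0,0,0,0],
  ],
)

```text
t: 29.0
tool_pos: [0.5247, 0.3951, 0.1296]
tool_rot: [-0.059, -3.14, -0.001]
contact_force: [-8.0, -0.0, -4.2]
opening: 0.0102
```

```bash
python3 look.py l19
```

```text
t 29.0 tcp [0.5247 0.3951 0.1296] z [-0.001  0.001 -1.   ] jaw yaw deg 87.85 F [-8.  -0.  -4.2] open 0.0102 q [ 0.53  0.2   1.62  0.    1.32 -1.  ]
tilt 0.356 r 0.2488
................++++++++++++...|..................+++++++++++++++####+
................+++++++++++....|..................+++++++++++++++++##.
................+++++++++++....|..................+++++++++++++++++++.
pics/l19.png origin 135 135 scale 4
```

Emit:
carry_out(
  series=[
    [-0.03,-0.05,0.09,0,0,0,0],
    [0,0,0,0,0,0,0],
    [0,0,0,0,0,0,0],
    [0,0,0,0,0,0,0],
    [0,0,0,0,0,0,0],
    [0,0,0,0,0,0,0],
    [0,0,0,0,0,0,0],
  ],
)

```text
t: 29.75
tool_pos: [0.5246, 0.3938, 0.132]
tool_rot: [0.059, 3.141, 0.002]
contact_force: [-5.0, -0.2, -4.4]
opening: 0.0106
```

```bash
python3 look.py l20
```

```text
t 29.75 tcp [0.5246 0.3938 0.132 ] z [ 0.     0.001 -1.   ] jaw yaw deg 87.84 F [-5.  -0.2 -4.4] open 0.0106 q [ 0.53  0.2   1.62  0.    1.32 -1.  ]
tilt 0.367 r 0.2487
................++++++++++++...|..................+++++++++++++++####+
................+++++++++++....|..................+++++++++++++++++#+.
................+++++++++++....|..................+++++++++++++++++#+.
pics/l20.png origin 135 135 scale 4
```

Emit:
carry_out(
  series=[
    [-0.01,-0.05,0.09,0,0,0,0],
    [0,0,0,0,0,0,0],
    [0,0,0,0,0,0,0],
    [0,0,0,0,0,0,0],
    [0,0,0,0,0,0,0],
    [0,0,0,0,0,0,0],
    [0,0,0,0,0,0,0],
  ],
)

```text
t: 30.5
tool_pos: [0.5246, 0.3926, 0.1345]
tool_rot: [0.059, 3.14, 0.002]
contact_force: [-4.6, 0.5, -4.3]
opening: 0.0105
```

```bash
python3 look.py l21
```

```text
t 30.5 tcp [0.5246 0.3926 0.1345] z [ 0.001  0.001 -1.   ] jaw yaw deg 87.84 F [-4.6  0.5 -4.3] open 0.0105 q [ 0.53  0.2   1.62  0.    1.32 -1.  ]
tilt 0.378 r 0.2488
................++++++++++++...|...............++++++...+++++++++####+
................+++++++++++....|...............++++++...+++++++++++#+.
................+++++++++++....|...............++++++...+++++++++++#+.
pics/l21.png origin 135 135 scale 4
```

Third is sliding; hold.

Emit:
carry_out(
  series=[
    [0,0,0,0,0,0,0],
    [0,0,0,0,0,0,0],
    [0,0,0,0,0,0,0],
    [0,0,0,0,0,0,0],
    [0,0,0,0,0,0,0],
    [0,0,0,0,0,0,0],
    [0,0,0,0,0,0,0],
    [0,0,0,0,0,0,0],
    [0,0,0,0,0,0,0],
    [0,0,0,0,0,0,0],
  ],
)

```text
t: 31.55
tool_pos: [0.5246, 0.3926, 0.1345]
tool_rot: [0.059, 3.14, 0.002]
contact_force: [-5.0, 0.7, -3.9]
opening: 0.0103
```

```bash
python3 look.py l22
```

```text
t 31.55 tcp [0.5246 0.3926 0.1345] z [ 0.001  0.001 -1.   ] jaw yaw deg 87.84 F [-5.   0.7 -3.9] open 0.0103 q [ 0.53  0.2   1.62  0.    1.32 -1.  ]
tilt 0.378 r 0.2488
..............+++++++++++++++++|........................+++++++++####+
..............+++++++++++++++++|........................+++++++++++#+.
..............+++++++++++++++++|........................+++++++++++#+.
pics/l22.png origin 135 135 scale 4
```

View pics/l22.png

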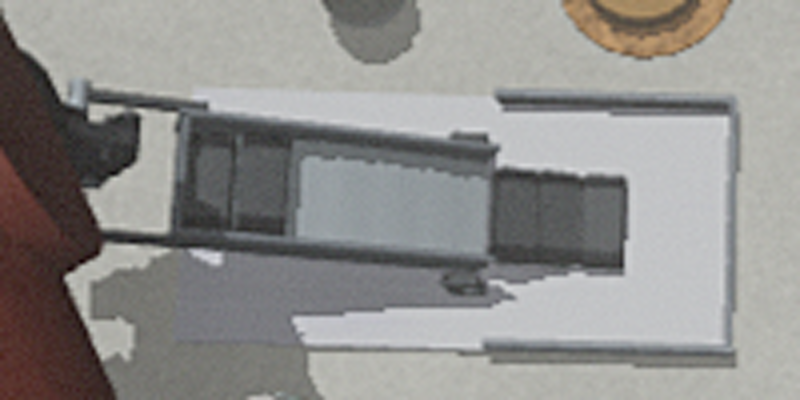

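Emit:
carry_out(
  series=[
    [0,0.068,-0.14,0,0,0,0],
    [0,0.068,-0.14,0,0,0,0],
    [0,0.068,-0.14,0,0,0,0],
    [0,0.068,-0.144,0,0,0,0],
    [0,0.068,-0.144,0,0,0,0],
    [0.01,0.068,-0.144,0,0,0,0],
    [0,0.05,-0.144,0,0,0,0],
    [0,0.05,-0.146,0,0,0,0],
    [0,0.05,-0.146,0,0,0,0],
    [0,0.05,-0.148,0,0,0,0],
    [0,0.05,-0.148,0,0,0,0],
    [0.01,0.05,-0.148,0,0,0,0],
  ],
)

```text
t: 32.8
tool_pos: [0.5256, 0.4104, 0.0921]
tool_rot: [0.059, 3.139, 0.001]
contact_force: [-7.4, -0.2, -1.3]
opening: 0.0105
```

```bash
python3 look.py l23
```

```text
t 32.8 tcp [0.5256 0.4104 0.0921] z [ 0.002  0.001 -1.   ] jaw yaw deg 87.84 F [-7.4 -0.2 -1.3] open 0.0105 q [ 0.55  0.26  1.62 -0.    1.26 -0.98]
tilt 0.193 r 0.2485
..............+++++++++++++++++|.........................#+++++#++####
..............+++++++++++++++++|.........................++++++#++++##
..............+++++++++++++++++|.........................++++++#++++++
pics/l23.png origin 135 135 scale 4
```

View pics/l23.png

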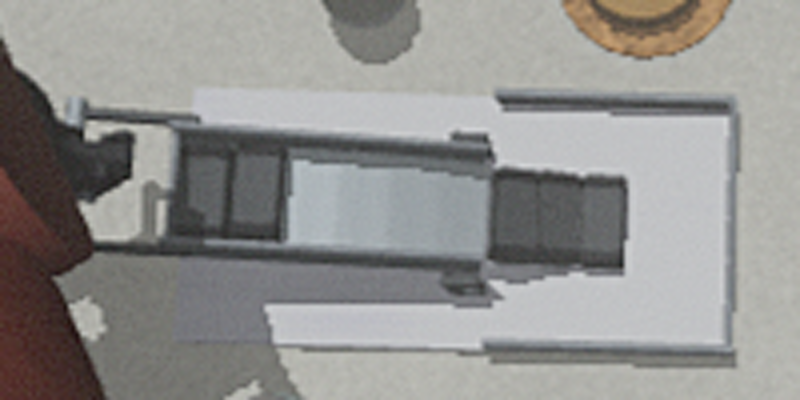

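Emit:
carry_out(
  series=[
    [0,0.04,-0.15,0,0,0,0],
    [0,0.04,-0.15,0,0,0,0],
    [0,0.04,-0.15,0,0,0,0],
    [0,0.04,-0.152,0,0,0,0],
    [0,0.04,-0.152,0,0,0,0],
    [0,0.04,-0.152,0,0,0,0],
    [0,0.026,-0.153,0,0,0,0],
    [0,0.026,-0.153,0,0,0,0],
    [0,0.026,-0.153,0,0,0,0],
    [0,0.026,-0.15,0,0,0,0],
    [0,0.026,-0.15,0,0,0,0],
    [0,0.026,-0.14,0,0,0,0],
  ],
)

```text
t: 34.05
tool_pos: [0.5263, 0.42, 0.048]
tool_rot: [0.059, 3.139, -0.0]
contact_force: [-12.7, -8.0, 20.5]
opening: 0.0107
```

```bash
python3 look.py l24
```

```text
t 34.05 tcp [0.5263 0.42   0.048 ] z [ 0.003 -0.    -1.   ] jaw yaw deg 87.86 F [-12.7  -8.   20.5] open 0.0107 q [ 0.56  0.33  1.62 -0.    1.19 -0.97]
tilt 0.011 r 0.2481
..............+++++++++++++++++|.........................+#++++##+++##
..............+++++++++++++++++|.........................+#+++++#+++++
..............+++++++++++++++++|.........................+#+++++#+++++
pics/l24.png origin 135 135 scale 4
```

Emit:
carry_out(
  series=[
    [0,0,0.05,0,0,0,0],
    [0,0,0,0,0,0,0.4],
    [0,0,0,0,0,0,0.4],
    [0,0,0,0,0,0,0.4],
    [0,0,0.3,0,0,0,0.4],
    [0,0,0.8,0,0,0,0.4],
    [0,0,1,0,0,0,0.4],
    [0,0,1,0,0,0,0.4],
    [0,0,1,0,0,0,0.4],
    [0,0,1,0,0,0,0.4],
    [-0.5,-0.5,0.5,0,0,-1,0.6],
    [-0.5,-1,0,0,0,-1,0.8],
  ],
)

```text
t: 35.3
tool_pos: [0.5015, 0.3839, 0.1904]
tool_rot: [0.376, 3.113, 0.007]
contact_force: [-0.1, 0.2, 0.1]
opening: 0.062
```

```bash
python3 - <<'E'
from h import *
st(); S=ctrl.get_image("side");T=ctrl.get_image("top");  crop(S,300,250,170,190,3,"pics/s25.png"); crop(T,250,185,200,100,4,"pics/t25.png")
E
```

```text
t 35.3 tcp [0.5015 0.3839 0.1904] z [ 0.007  0.004 -1.   ] jaw yaw deg 76.23 F [-0.1  0.2  0.1] open 0.062 q [ 0.54  0.09  1.64  0.    1.4  -0.79]
pics/s25.png origin 215 155 scale 3
pics/t25.png origin 150 135 scale 4
```

View pics/s25.png

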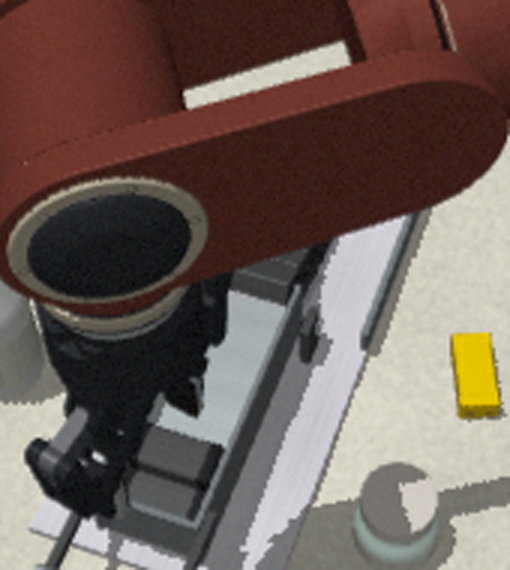

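View pics/t25.png

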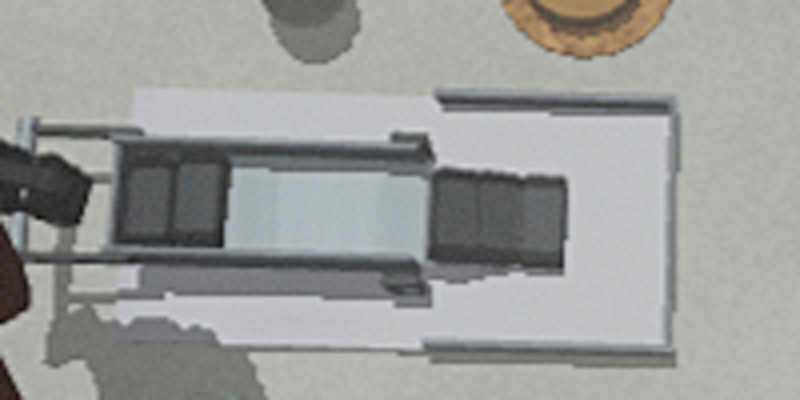

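```bash
python3 - <<'E'
from h import *
T=ctrl.get_image("top")
H=np.array([.5162,.1743]);ey=np.array([.037,.9993]);ex=np.array([.9993,-.037])
def loc(c,r,z):
    p=onz(T,c,r,z)[:2]; return np.round(p,4), np.round([(p-H)@ex,(p-H)@ey],4)
for nm,c,r in (("fr_top",568,178),("fr_bot",563,262),("12top",524,176),("12bot",521,262),("23top",477,172),("back",432,170)):
    print(nm,loc(150+c/4,135+r/4,.028))
g=T["frame"].mean(2); 
for row in (183,190,197): print(row,g[row,255:300].astype(int).tolist())
print(marks(T,"pack1_center",8,.1)); print([ (round(d["p"],2),np.round(np.array(d["rect"])*[640,400,640,400],1).tolist()) for d in ctrl.trace(T,"pack1_center")[:8]])
E
```

```text
fr_top (array([0.5395, 0.0817]), array([ 0.0267, -0.0917]))
fr_bot (array([0.484 , 0.0853]), array([-0.0289, -0.0901]))
12top (array([0.5411, 0.1103]), array([ 0.0273, -0.063 ]))
12bot (array([0.4844, 0.1124]), array([-0.0295, -0.063 ]))
23top (array([0.5441, 0.1409]), array([ 0.0292, -0.0324]))
back (array([0.5458, 0.1701]), array([ 0.0297, -0.0031]))
183 [178, 165, 125, 83, 74, 85, 94, 86, 91, 88, 92, 87, 92, 89, 81, 86, 92, 88, 90, 87, 92, 87, 89, 88, 88, 88, 104, 105, 102, 105, 101, 109, 103, 105, 102, 88, 86, 180, 200, 195, 193, 191, 192, 193, 193]
190 [178, 153, 100, 75, 88, 93, 86, 90, 85, 90, 84, 83, 90, 88, 78, 86, 89, 90, 87, 89, 90, 89, 87, 90, 98, 91, 99, 101, 103, 105, 98, 100, 106, 102, 105, 80, 102, 185, 199, 194, 194, 192, 194, 194, 195]
197 [174, 129, 71, 56, 67, 64, 65, 63, 67, 68, 64, 69, 75, 70, 69, 68, 68, 71, 71, 77, 78, 75, 75, 75, 79, 84, 94, 95, 90, 90, 97, 98, 99, 97, 88, 64, 180, 202, 192, 194, 192, 193, 193, 193, 191]
[(0.53, [285.9, 191.5])]
[(0.49, [283.0, 179.2, 8.0, 23.9])]
```

Emit:
carry_out(
  series=[
    [0.04,-0.8,0,0,0,-1,1],
    [0.04,-0.8,0,0,0,-1,1],
    [0.04,-0.8,0,0,0,-1,1],
    [0.04,-0.8,0,0,0,-1,1],
    [0.04,-0.8,0,0,0,-1,1],
    [0.04,-0.8,0,0,0,-1,1],
    [0.04,-0.8,0,0,0,-1,1],
    [0.04,-0.8,0,0,0,-1,1],
    [0.04,-0.8,0,0,0,-1,1],
    [0.04,-0.8,0,0,0,-1,1],
    [0.04,-0.8,0,0,0,-1,1],
    [0,-0.8,0,0,0,-1,1],
  ],
)

```text
t: 36.75
tool_pos: [0.5116, 0.142, 0.186]
tool_rot: [2.072, 2.361, 0.0]
contact_force: [-0.2, -0.7, 0.1]
opening: 0.0858
```

Emit:
carry_out(
  series=[
    [0,-0.9,-0.3,0,0,-1,1],
    [0,-0.9,-0.6,0,0,-0.5,1],
    [0,0,-1,0,0,0,1],
    [0,0,-1,0,0,0,1],
    [0,0,-0.4,0,0,0,1],
    [0,0,0,0,0,0,1],
    [0,0,0,0,0,0,1],
    [0,0,0,0,0,0,1],
  ],
)

```text
t: 37.55
tool_pos: [0.5122, 0.0976, 0.1051]
tool_rot: [2.238, 2.202, 0.003]
contact_force: [0.5, -0.1, 0.6]
opening: 0.0852
```

```bash
python3 - <<'E'
from h import *
st(); S=ctrl.get_image("side");T=ctrl.get_image("top");  crop(S,310,225,150,120,5,"pics/s26.png"); cv2.imwrite("pics/t26.png",T["frame"])
# expected pack A corners in side crop
H=np.array([.5162,.1743]);ey=np.array([.037,.9993]);ex=np.array([.9993,-.037])
c=H+ex*-.001+ey*-.0775
for a in (-.03,.03):
    for b in (-.014,.014):
        q=c+ex*a+ey*b; p=proj(S,(*q,.028)); print(np.round((p-[235,165])*5))
E
```

```text
t 37.55 tcp [0.5122 0.0976 0.1051] z [ 0.003  0.    -1.   ] jaw yaw deg -0.94 F [ 0.5 -0.1  0.6] open 0.0852 q [ 0.05 -0.08  1.97  0.    1.26  0.06]
pics/s26.png origin 235 165 scale 5
[458. 316.]
[438. 364.]
[335. 282.]
[313. 329.]
```

View pics/s26.png

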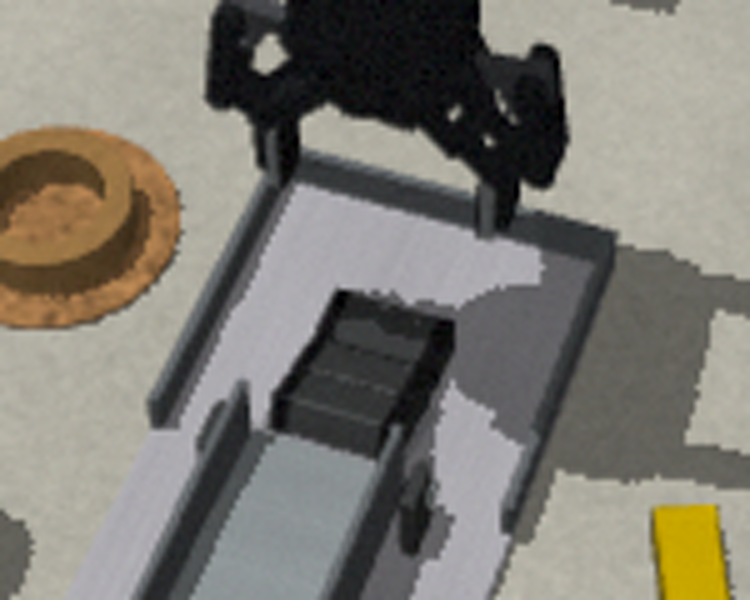

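```bash
python3 - <<'E'
from h import *
S=ctrl.get_image("side")
for z in (.105,.118,.125):
    for x in (.0426,.05,-.0426,-.05): print(z,x,np.round((proj(S,(.5122+x,.0976-.0007*np.sign(x),z))-[235,165])*5))
E
```

```text
0.105 0.0426 [290. 194.]
0.105 0.05 [274. 190.]
0.105 -0.0426 [478. 241.]
0.105 -0.05 [495. 245.]
0.118 0.0426 [288. 175.]
0.118 0.05 [272. 171.]
0.118 -0.0426 [479. 222.]
0.118 -0.05 [495. 226.]
0.125 0.0426 [288. 164.]
0.125 0.05 [271. 160.]
0.125 -0.0426 [479. 212.]
0.125 -0.05 [496. 216.]
```

Emit:
carry_out(
  series=[
    [0,0,-0.8,0,0,-0.2,1],
    [0,0,-1,0,0,0,1],
    [0,0,-1,0,0,0,1],
    [0,0,-0.6,0,0,0,1],
    [0,0,-0.4,0,0,0,1],
    [0,0,0,0,0,0,1],
    [0,0,0,0,0,0,1],
    [0,0,0,0,0,0,1],
  ],
)

```text
t: 38.5
tool_pos: [0.5121, 0.0974, 0.0098]
tool_rot: [2.261, 2.179, 0.003]
contact_force: [-1.0, -0.4, 0.2]
opening: 0.0858
```

```bash
python3 - <<'E'
from h import *
st(); S=ctrl.get_image("side");  crop(S,310,225,150,120,5,"pics/s27.png")
E
```

```text
t 38.5 tcp [0.5121 0.0974 0.0098] z [ 0.003  0.    -1.   ] jaw yaw deg -2.12 F [-1.  -0.4  0.2] open 0.0858 q [0.05 0.06 2.01 0.   1.07 0.08]
pics/s27.png origin 235 165 scale 5
```

View pics/s27.png

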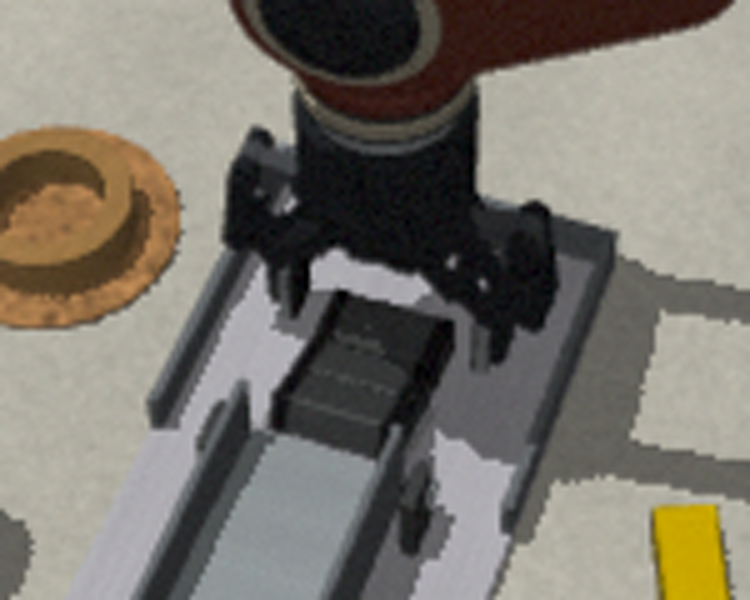

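Emit:
carry_out(
  series=[
    [0,0,0,0,0,0,0.5],
    [0,0,0,0,0,0,0.5],
    [0,0,0,0,0,0,0.5],
    [0,0,0,0,0,0,0.5],
    [0,0,0,0,0,0,0.5],
    [0,0,0.2,0,0,0,0.5],
    [0,0,0.4,0,0,0,0.5],
    [0,0,0.8,0,0,0,0.5],
    [0,0,1,0,0,0,0.5],
    [0,0,0.8,0,0,0,0.5],
    [0,0,0,0,0,0,0.5],
  ],
  grip_force=45,
)

```text
t: 39.65
tool_pos: [0.5132, 0.0975, 0.0921]
tool_rot: [2.259, 2.177, 0.008]
contact_force: [-0.0, 0.0, -0.4]
opening: 0.0587
```

```bash
python3 - <<'E'
from h import *
st(); S=ctrl.get_image("side");  crop(S,310,225,150,120,5,"pics/s28.png")
E
```

```text
t 39.65 tcp [0.5132 0.0975 0.0921] z [ 0.007  0.    -1.   ] jaw yaw deg -2.12 F [-0.   0.  -0.4] open 0.0587 q [ 0.05 -0.07  1.98  0.    1.23  0.08]
pics/s28.png origin 235 165 scale 5
```

View pics/s28.png

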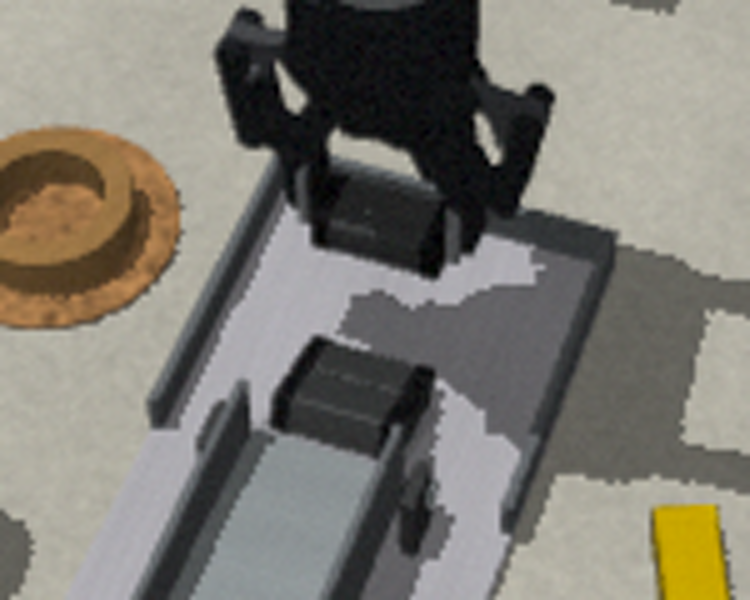

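Emit:
carry_out(
  series=[
    [0,-0.3,1,0,0,0,0.5],
    [0.02,-1,0,0,0,0,0.5],
    [0.02,-1,0,0,0,0,0.5],
    [0.02,-1,0,0,0,0.1,0.5],
    [0.02,-1,0,0,0,0.1,0.5],
    [0.02,-1,0,0,0,0,0.5],
    [0.02,-1,0,0,0,0,0.5],
    [0.02,-1,0,0,0,0,0.5],
    [0.02,-1,0,0,0,0,0.5],
    [0.02,-1,0,0,0,0,0.5],
    [0.02,-1,0,0,0,0,0.5],
    [0.02,-1,0,0,0,0,0.5],
  ],
)

```text
t: 40.9
tool_pos: [0.5151, -0.1856, 0.1112]
tool_rot: [-2.238, -2.2, 0.002]
contact_force: [-0.2, 0.7, -0.7]
opening: 0.0587
```

Emit:
carry_out(
  series=[
    [0,-1,0,0,0,0,0.5],
    [0,-1,0,0,0,0,0.5],
    [0,-0.7,0,0,0,0,0.5],
    [0,0,-0.5,0,0,0,0.5],
    [0,0,-0.9,0,0,0,0.5],
    [0,0,0,0,0,0,0.5],
    [0,0,0,0,0,0,0.5],
    [0,0,0,0,0,0,0.5],
  ],
)

```text
t: 41.7
tool_pos: [0.5168, -0.2522, 0.0789]
tool_rot: [2.239, 2.203, 0.0]
contact_force: [-0.1, 0.2, -1.4]
opening: 0.059
```

```bash
python3 - <<'E'
from h import *
st(); S=ctrl.get_image("side");T=ctrl.get_image("top");  crop(S,345,125,120,90,6,"pics/s29.png");crop(T,415,180,120,100,6,"pics/t29.png")
E
```

```text
t 41.7 tcp [ 0.5168 -0.2522  0.0789] z [ 0.001 -0.    -1.   ] jaw yaw deg -0.93 F [-0.1  0.2 -1.4] open 0.059 q [-0.58  0.08  1.85  0.    1.21 -0.57]
pics/s29.png origin 285 80 scale 6
pics/t29.png origin 355 130 scale 6
```

View pics/s29.png

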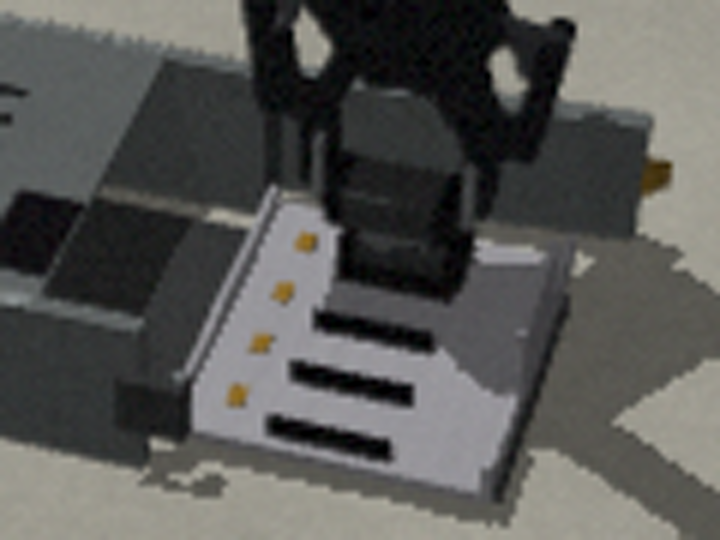

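View pics/t29.png

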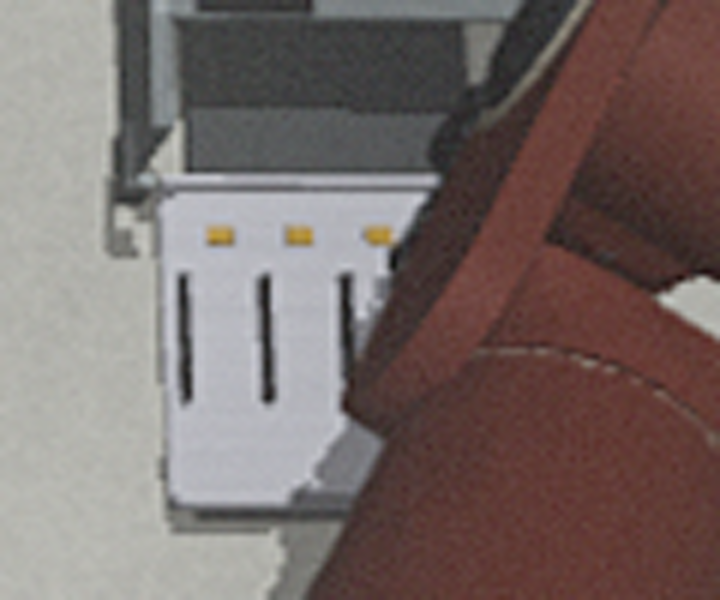

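Emit:
carry_out(
  series=[
    [0.09,-0.1,-0.5,0,0,0,0.5],
    [0,0,-0.7,0,0,0,0.5],
    [0,0,-0.55,0,0,0,0.5],
    [0,0,0,0,0,0,0.5],
    [0,0,0,0,0,0,0.5],
    [0,0,0,0,0,0,0.5],
  ],
)

```text
t: 42.4
tool_pos: [0.5192, -0.2555, 0.0354]
tool_rot: [2.239, 2.202, 0.0]
contact_force: [-0.4, 0.8, 0.6]
opening: 0.059
```

```bash
python3 - <<'E'
from h import *
st(); S=ctrl.get_image("side");  crop(S,350,130,80,60,10,"pics/s30.png")
for y in (-.2547,-.291):
  for z in (.033,.053) if y>-.26 else (.018,.038):
    print(y,z,[np.round((proj(S,(.519+a,y+b,z))-[310,100])*10).tolist() for a in (-.03,.03) for b in (-.014,.014)])
E
```

```text
t 42.4 tcp [ 0.5192 -0.2555  0.0354] z [ 0.001 -0.001 -1.   ] jaw yaw deg -0.97 F [-0.4  0.8  0.6] open 0.059 q [-0.59  0.14  1.86  0.    1.13 -0.57]
pics/s30.png origin 310 100 scale 10
-0.2547 0.033 [[508.0, 267.0], [483.0, 334.0], [295.0, 225.0], [268.0, 290.0]]
-0.2547 0.053 [[513.0, 211.0], [487.0, 277.0], [298.0, 168.0], [270.0, 234.0]]
-0.291 0.018 [[535.0, 225.0], [511.0, 289.0], [328.0, 184.0], [302.0, 247.0]]
-0.291 0.038 [[540.0, 169.0], [516.0, 234.0], [331.0, 128.0], [304.0, 192.0]]
```

View pics/s30.png

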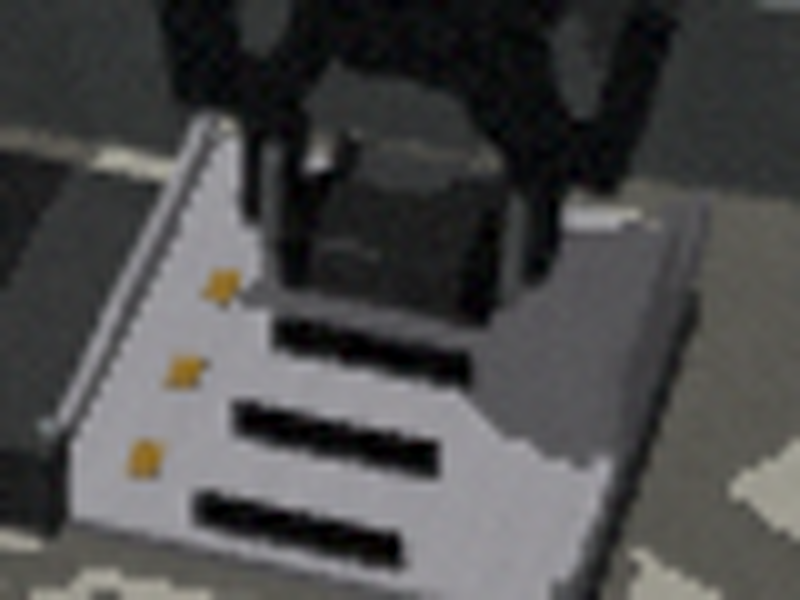

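Emit:
carry_out(
  series=[
    [0,0.02,-0.2,0,0,0,0.5],
    [0,0,-0.2,0,0,0,0.5],
    [0,0,-0.15,0,0,0,0.5],
    [0,0,0,0,0,0,0.5],
    [0,0,0,0,0,0,0.5],
  ],
)

```text
t: 42.95
tool_pos: [0.5184, -0.2546, 0.0206]
tool_rot: [-2.24, -2.202, 0.0]
contact_force: [0.5, 0.2, -1.1]
opening: 0.0591
```

```bash
python3 - <<'E'
from h import *
st(); S=ctrl.get_image("side");  crop(S,350,130,80,60,10,"pics/s31.png")
E
```

```text
t 42.95 tcp [ 0.5184 -0.2546  0.0206] z [-0.  0. -1.] jaw yaw deg -0.98 F [ 0.5  0.2 -1.1] open 0.0591 q [-0.59  0.17  1.87 -0.    1.11 -0.57]
pics/s31.png origin 310 100 scale 10
```

View pics/s31.png

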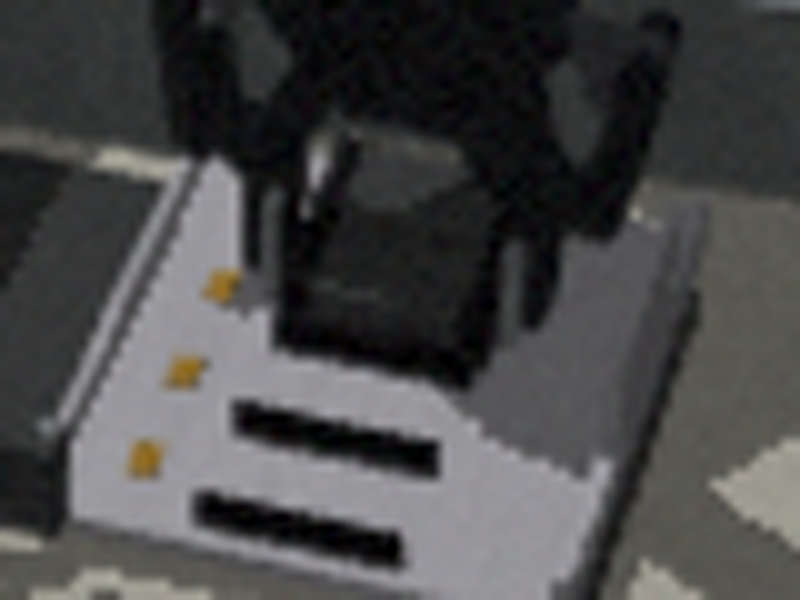

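Emit:
carry_out(
  series=[
    [0,0,-0.03,0,0,0,0.5],
    [0,0,0,0,0,0,0.5],
    [0,0,0,0,0,0,0.9],
    [0,0,0,0,0,0,0.9],
    [0,0,0,0,0,0,0.9],
    [0,0,0.3,0,0,0,0.9],
    [0,0,0.8,0,0,0,1],
    [0,0,1,0,0,0,1],
    [0,0,1,0,0,0,1],
    [0,0,1,0,0,0,1],
    [0,1,0,0,0,0,1],
    [0,1,0,0,0,0,1],
  ],
)

```text
t: 44.2
tool_pos: [0.5196, -0.2051, 0.1251]
tool_rot: [2.239, 2.198, 0.002]
contact_force: [-0.3, 0.5, -1.0]
opening: 0.0854
```

Emit:
carry_out(
  series=[
    [0,1,0,0,0,0,1],
    [0,1,0,0,0,0,1],
    [0,1,0,0,0,0,1],
    [0,1,0,0,0,0,1],
    [0,1,0,0,0,0,1],
    [0,1,0,0,0,0,1],
    [0,1,0,0,0,0,1],
    [0,1,0,0,0,-0.1,1],
    [0,1,0,0,0,-0.1,1],
    [0,0,0,0,0,0,1],
  ],
)

```text
t: 45.2
tool_pos: [0.5186, 0.0225, 0.1233]
tool_rot: [2.259, 2.184, 0.001]
contact_force: [-1.0, 0.2, -0.4]
opening: 0.0858
```

```bash
python3 - <<'E'
from h import *
st(); S=ctrl.get_image("side");T=ctrl.get_image("top");  crop(S,350,130,80,60,10,"pics/s32.png");crop(T,250,185,100,75,8,"pics/t32.png");crop(S,310,225,100,80,8,"pics/s32b.png")
E
```

```text
t 45.2 tcp [0.5186 0.0225 0.1233] z [ 0.001  0.001 -1.   ] jaw yaw deg -1.94 F [-1.   0.2 -0.4] open 0.0858 q [-0.1  -0.11  1.96  0.    1.29 -0.07]
pics/s32.png origin 310 100 scale 10
pics/t32.png origin 200 147 scale 8
pics/s32b.png origin 260 185 scale 8
```

View pics/s32.png

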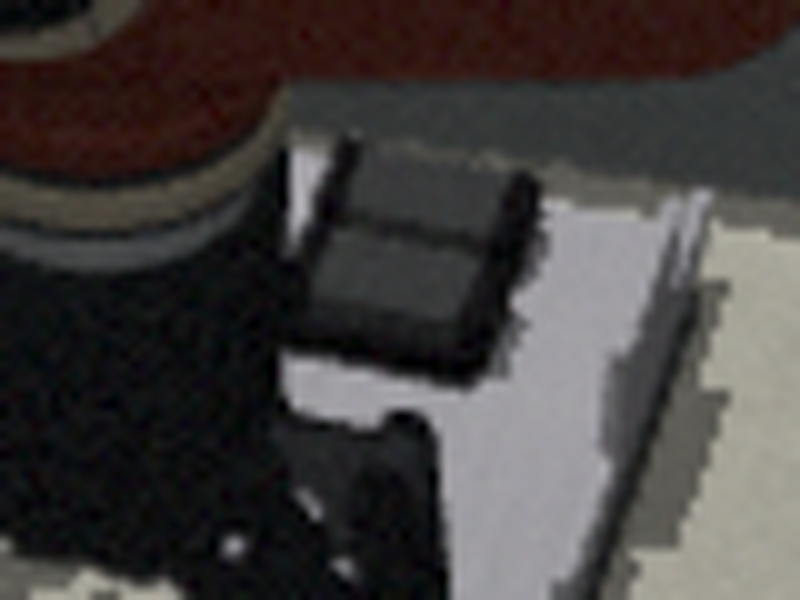

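View pics/t32.png

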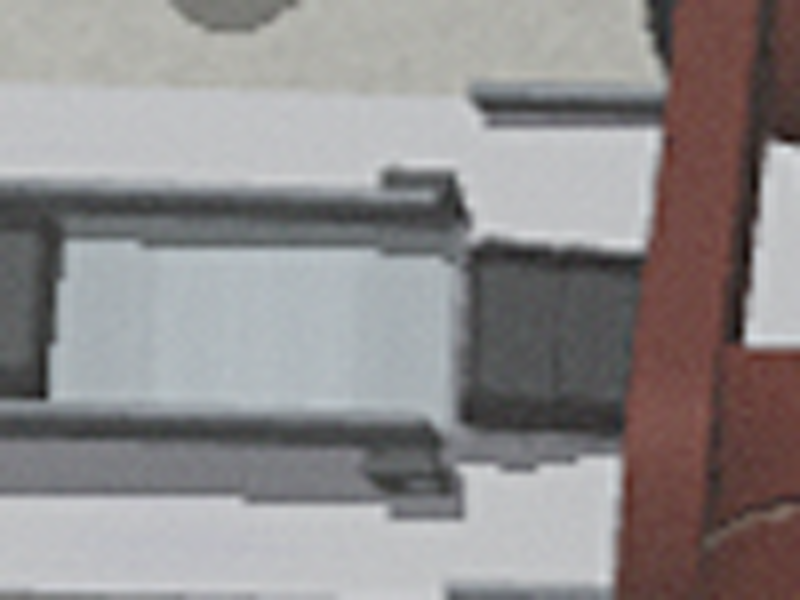

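View pics/s32b.png

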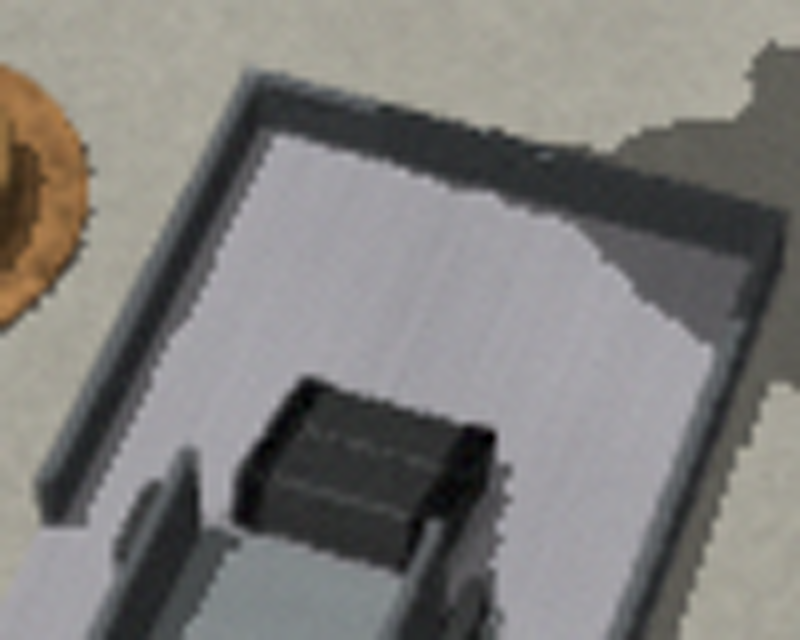

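Emit:
carry_out(
  series=[
    [-0.18,1,0,0,0,0,1],
    [0,1,0,0,0,0,1],
    [0,1,-0.3,0,0,0,1],
    [0,1,-0.8,0,0,0,1],
    [0,0.2,-1,0,0,0,1],
    [0,0,-0.8,0,0,0,1],
    [0,0,0,0,0,0,1],
    [0,0,0,0,0,0,1],
  ],
)

```text
t: 46.1
tool_pos: [0.5144, 0.1245, 0.0504]
tool_rot: [2.263, 2.179, -0.001]
contact_force: [0.1, -1.0, 0.7]
opening: 0.0858
```

```bash
python3 - <<'E'
from h import *
st(); S=ctrl.get_image("side");crop(S,310,225,100,80,8,"pics/s33.png")
E
```

```text
t 46.1 tcp [0.5144 0.1245 0.0504] z [-0. -0. -1.] jaw yaw deg -2.18 F [ 0.1 -1.   0.7] open 0.0858 q [ 0.1   0.01  1.98 -0.    1.15  0.14]
pics/s33.png origin 260 185 scale 8
```

View pics/s33.png

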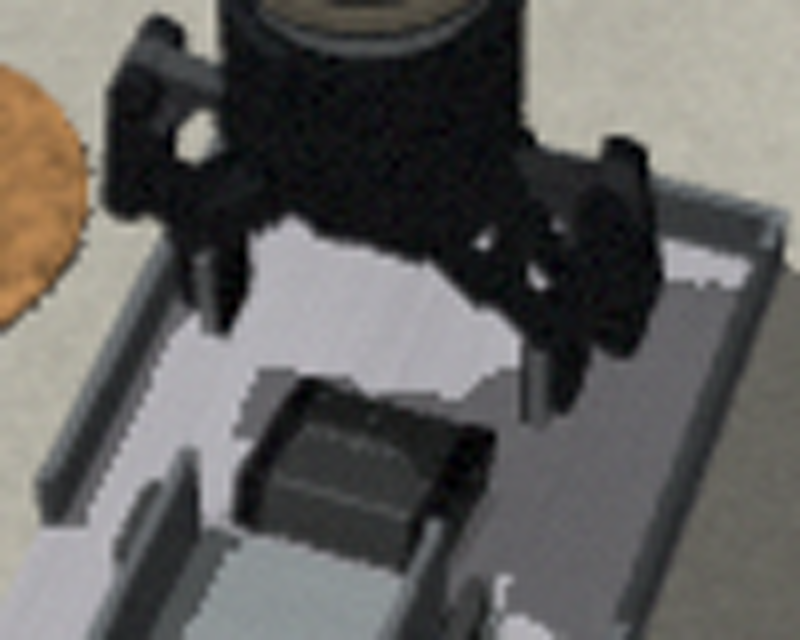

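Emit:
carry_out(
  series=[
    [0,0.06,-0.7,0,0,0,1],
    [0,0,-0.6,0,0,0,1],
    [0,0,-0.3,0,0,0,1],
    [0,0,0,0,0,0,1],
    [0,0,0,0,0,0,0.5],
    [0,0,0,0,0,0,0.5],
    [0,0,0,0,0,0,0.5],
    [0,0,0,0,0,0,0.5],
    [0,0,0,0,0,0,0.5],
  ],
  grip_force=30,
)

```text
t: 47.05
tool_pos: [0.5149, 0.1268, 0.0111]
tool_rot: [2.261, 2.179, 0.002]
contact_force: [0.2, -1.5, 4.4]
opening: 0.0594
```

```bash
python3 - <<'E'
from h import *
st(); S=ctrl.get_image("side");crop(S,310,225,100,80,8,"pics/s34.png")
E
```

```text
t 47.05 tcp [0.5149 0.1268 0.0111] z [ 0.002 -0.    -1.   ] jaw yaw deg -2.11 F [ 0.2 -1.5  4.4] open 0.0594 q [ 0.1   0.08  1.99 -0.    1.08  0.14]
pics/s34.png origin 260 185 scale 8
```

View pics/s34.png

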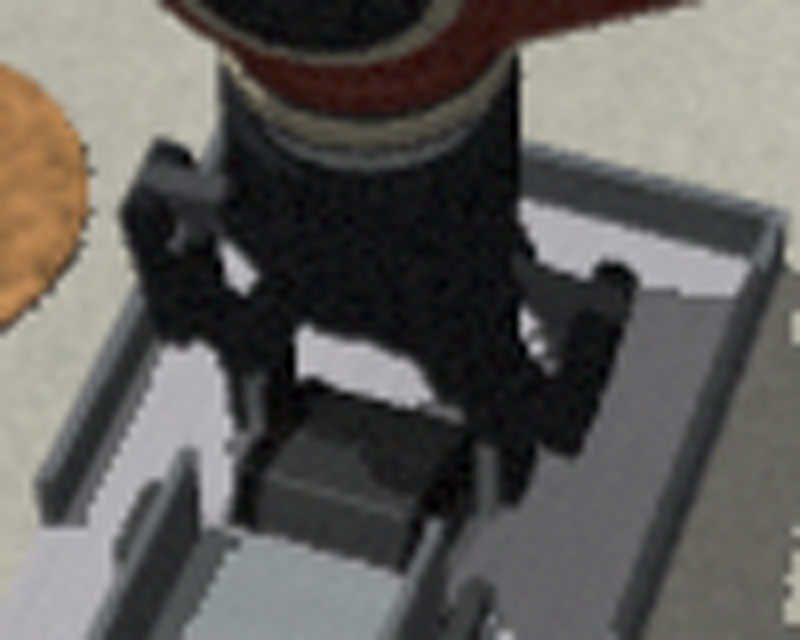

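Emit:
carry_out(
  series=[
    [0,0,0.1,0,0,0,0.5],
    [0,-0.3,0,0,0,0,0.5],
    [0,-0.5,0,0,0,0,0.5],
    [0,-0.5,0,0,0,0,0.5],
    [0,-0.3,0,0,0,0,0.5],
    [0,0,0,0,0,0,0.5],
    [0,0,0,0,0,0,1],
    [0,0,0,0,0,0,1],
    [0,0,0,0,0,0,1],
  ],
)

```text
t: 48.0
tool_pos: [0.5143, 0.0871, 0.0128]
tool_rot: [2.262, 2.18, 0.001]
contact_force: [-0.2, 0.5, 0.5]
opening: 0.0858
```

```bash
python3 - <<'E'
from h import *
st(); S=ctrl.get_image("side");crop(S,310,225,100,80,8,"pics/s35.png")
E
```

```text
t 48.0 tcp [0.5143 0.0871 0.0128] z [ 0.  0. -1.] jaw yaw deg -2.1 F [-0.2  0.5  0.5] open 0.0858 q [0.03 0.05 2.01 0.   1.08 0.06]
pics/s35.png origin 260 185 scale 8
```

View pics/s35.png

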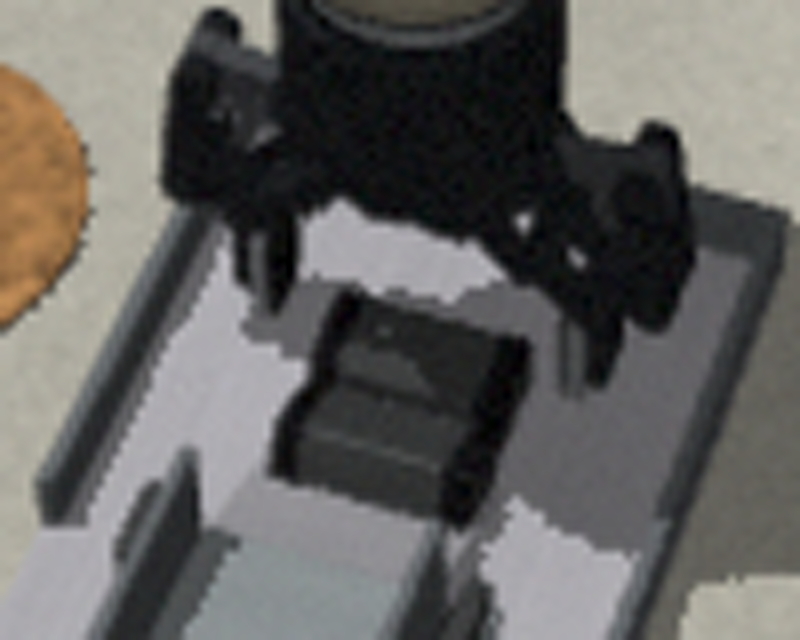

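```bash
python3 - <<'E'
from h import *
S=ctrl.get_image("side");T=ctrl.get_image("top")
for c,r in ((345,293),(528,340),(330,375),(490,415)): print(onz(S,260+c/8,185+r/8,.028).round(4))
crop(T,270,185,80,60,10,"pics/t35.png")
E
```

```text
[0.539  0.0816 0.028 ]
[0.4838 0.0824 0.028 ]
[0.5339 0.1105 0.028 ]
[0.4866 0.1106 0.028 ]
pics/t35.png origin 230 155 scale 10
```

View pics/t35.png

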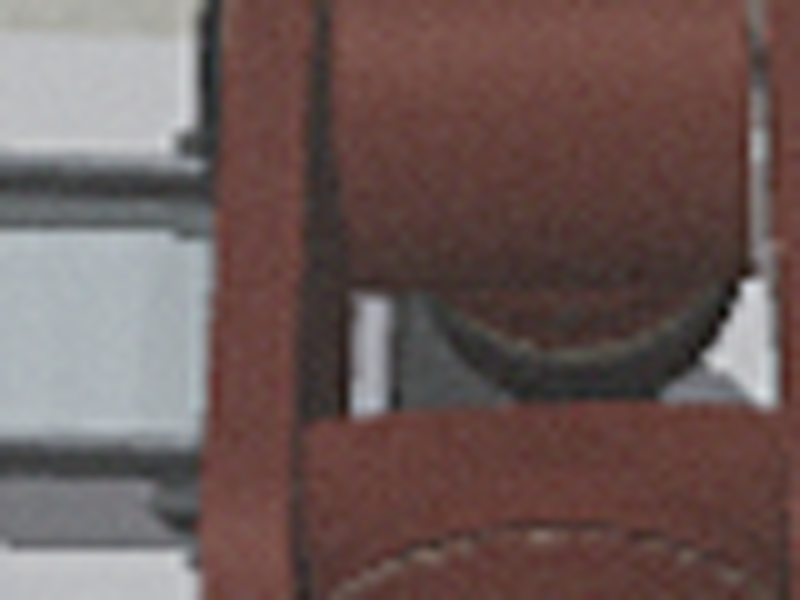

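Emit:
carry_out(
  series=[
    [0,0.34,-0.1,0,0,0,1],
    [0,0,0,0,0,0,1],
    [0,0,0,0,0,0,1],
    [0,0,0,0,0,0,0.5],
    [0,0,0,0,0,0,0.5],
    [0,0,0,0,0,0,0.5],
    [0,0,0,0,0,0,0.5],
    [0,0,0,0,0,0,0.5],
    [0,0,0.2,0,0,0,0.5],
    [0,0,0.6,0,0,0,0.5],
    [0,0,0.8,0,0,0,0.5],
    [0,0,0,0,0,0,0.5],
  ],
  grip_force=45,
)

```text
t: 49.35
tool_pos: [0.5167, 0.0955, 0.0539]
tool_rot: [2.259, 2.177, 0.008]
contact_force: [0.5, -0.0, -0.6]
opening: 0.059
```

```bash
python3 - <<'E'
from h import *
st(); S=ctrl.get_image("side");crop(S,310,225,100,80,8,"pics/s36.png")
E
```

```text
t 49.35 tcp [0.5167 0.0955 0.0539] z [ 0.007  0.    -1.   ] jaw yaw deg -2.12 F [ 0.5 -0.  -0.6] open 0.059 q [ 0.04 -0.01  1.99  0.    1.15  0.08]
pics/s36.png origin 260 185 scale 8
```

View pics/s36.png

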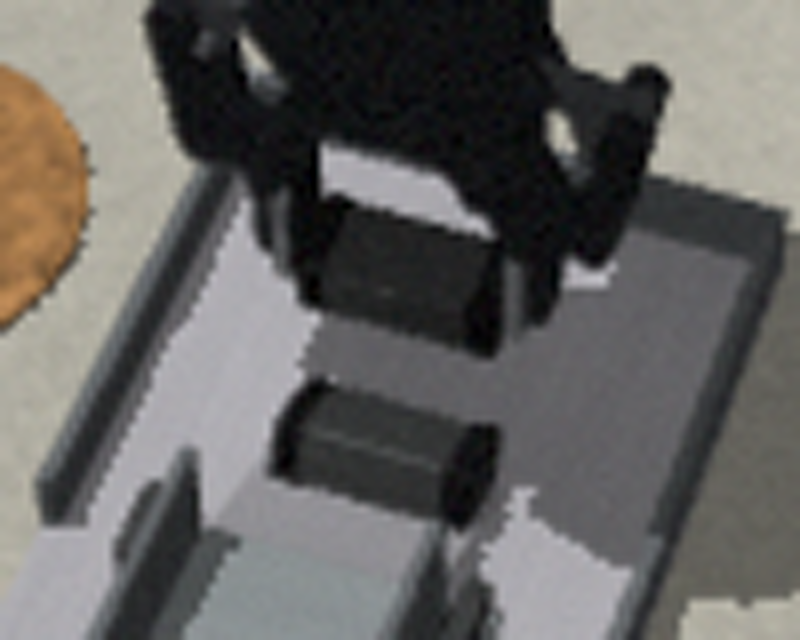

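Emit:
carry_out(
  series=[
    [0,-0.3,1,0,0,0,0.5],
    [0,-0.8,1,0,0,0,0.5],
    [0,-1,0.4,0,0,0,0.5],
    [0,-1,0,0,0,0.1,0.5],
    [0,-1,0,0,0,0.1,0.5],
    [0,-1,0,0,0,0,0.5],
    [0.05,-1,0,0,0,0,0.5],
    [0.05,-1,0,0,0,0,0.5],
    [0,-1,0,0,0,0,0.5],
    [0,-1,0,0,0,0,0.5],
    [0,-1,0,0,0,0,0.5],
    [0,-1,0,0,0,0,0.5],
  ],
)

```text
t: 50.6
tool_pos: [0.5158, -0.1829, 0.109]
tool_rot: [-2.239, -2.201, 0.001]
contact_force: [-0.5, -0.5, -1.2]
opening: 0.0592
```

Emit:
carry_out(
  series=[
    [0,-1,0,0,0,0,0.5],
    [0,-0.47,-0.5,0,0,0,0.5],
    [0,0,-1,0,0,0,0.5],
    [0,0,-1,0,0,0,0.5],
    [0,0,-0.5,0,0,0,0.5],
    [0,0,0,0,0,0,0.5],
    [0,0,0,0,0,0,0.5],
    [0,0,0,0,0,0,0.5],
  ],
)

```text
t: 51.4
tool_pos: [0.5177, -0.2192, 0.0365]
tool_rot: [2.238, 2.201, 0.001]
contact_force: [0.9, -0.3, -1.5]
opening: 0.0588
```

```bash
python3 - <<'E'
from h import *
st(); S=ctrl.get_image("side");crop(S,350,130,80,60,10,"pics/s37.png")
E
```

```text
t 51.4 tcp [ 0.5177 -0.2192  0.0365] z [ 0.002 -0.001 -1.   ] jaw yaw deg -0.96 F [ 0.9 -0.3 -1.5] open 0.0588 q [-0.53  0.11  1.9   0.    1.13 -0.52]
pics/s37.png origin 310 100 scale 10
```

View pics/s37.png

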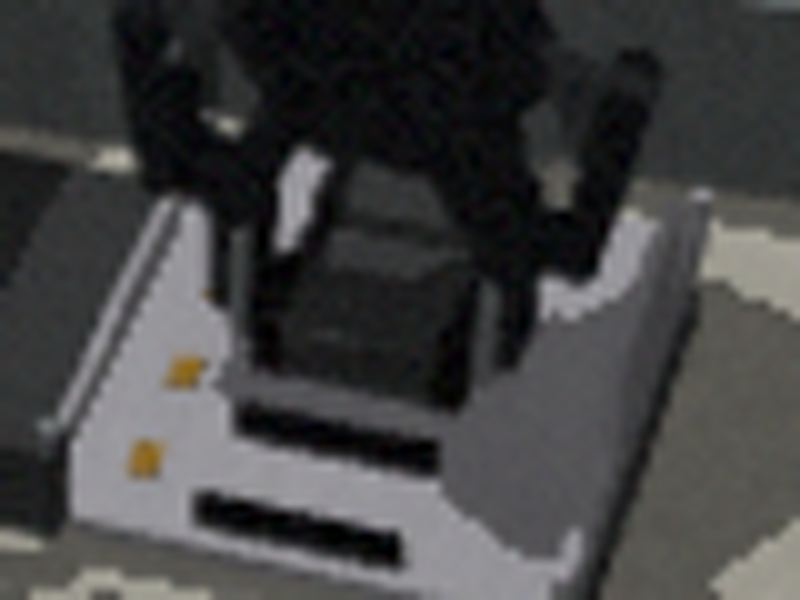

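Emit:
carry_out(
  series=[
    [0.06,0.02,-0.2,0,0,0,0.5],
    [0,0,-0.2,0,0,0,0.5],
    [0,0,-0.2,0,0,0,0.5],
    [0,0,-0.05,0,0,0,0.5],
    [0,0,0,0,0,0,0.5],
    [0,0,0,0,0,0,0.5],
  ],
)

```text
t: 52.05
tool_pos: [0.5191, -0.2186, 0.0204]
tool_rot: [2.239, 2.202, 0.001]
contact_force: [-1.7, 2.6, 8.5]
opening: 0.0589
```

```bash
python3 - <<'E'
from h import *
st(); S=ctrl.get_image("side");crop(S,350,130,80,60,10,"pics/s38.png")
E
```

```text
t 52.05 tcp [ 0.5191 -0.2186  0.0204] z [ 0.001 -0.    -1.   ] jaw yaw deg -0.97 F [-1.7  2.6  8.5] open 0.0589 q [-0.53  0.13  1.91  0.    1.1  -0.51]
pics/s38.png origin 310 100 scale 10
```

View pics/s38.png

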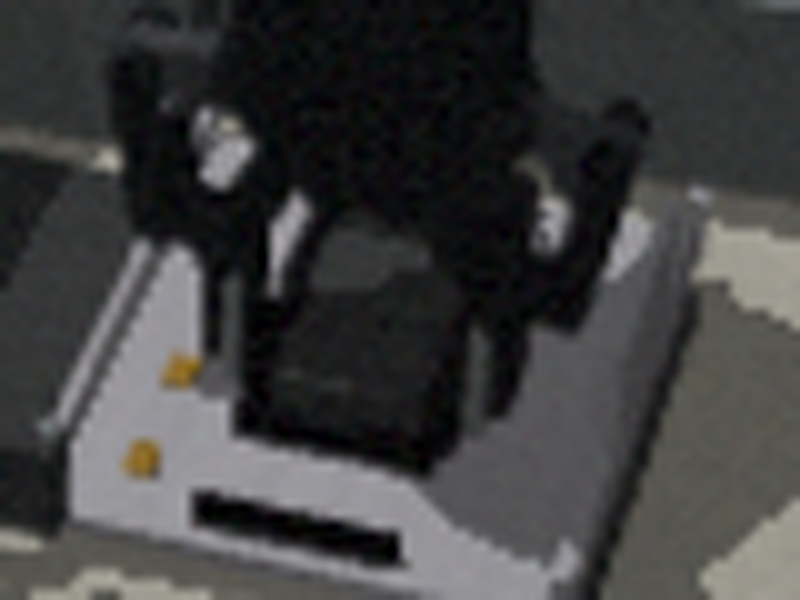

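Emit:
carry_out(
  series=[
    [0,0,0.02,0,0,0,0.5],
    [0,0,0,0,0,0,0.9],
    [0,0,0,0,0,0,0.9],
    [0,0,0,0,0,0,0.9],
    [0,0,0.3,0,0,0,0.9],
    [0,0,0.8,0,0,0,1],
    [0,0,1,0,0,0,1],
    [0,0,1,0,0,0,1],
    [0,0.5,1,0,0,0,1],
    [0,1,0,0,0,0,1],
    [0,1,0,0,0,0,1],
    [0,1,0,0,0,0,1],
  ],
)

```text
t: 53.3
tool_pos: [0.5182, -0.1303, 0.1227]
tool_rot: [2.24, 2.201, 0.001]
contact_force: [-0.7, -0.7, -0.9]
opening: 0.0854
```

Emit:
carry_out(
  series=[
    [0,1,0,0,0,0,1],
    [0,1,0,0,0,0,1],
    [0,1,0,0,0,0,1],
    [0,1,0,0,0,0,1],
    [0,1,0,0,0,0,1],
    [0,1,0,0,0,-0.1,1],
    [0,0.5,0,0,0,-0.1,1],
    [0,0,0,0,0,0,1],
  ],
)

```text
t: 54.1
tool_pos: [0.518, 0.0328, 0.1222]
tool_rot: [2.259, 2.183, 0.0]
contact_force: [-0.2, -0.6, -1.0]
opening: 0.0854
```

```bash
python3 - <<'E'
from h import *
st(); S=ctrl.get_image("side");T=ctrl.get_image("top");  crop(S,350,130,80,60,10,"pics/s39.png");crop(T,265,185,80,60,10,"pics/t39.png");crop(S,310,225,100,80,8,"pics/s39b.png")
E
```

```text
t 54.1 tcp [0.518  0.0328 0.1222] z [ 0.  0. -1.] jaw yaw deg -1.98 F [-0.2 -0.6 -1. ] open 0.0854 q [-0.08 -0.11  1.96  0.    1.29 -0.05]
pics/s39.png origin 310 100 scale 10
pics/t39.png origin 225 155 scale 10
pics/s39b.png origin 260 185 scale 8
```

View pics/s39.png

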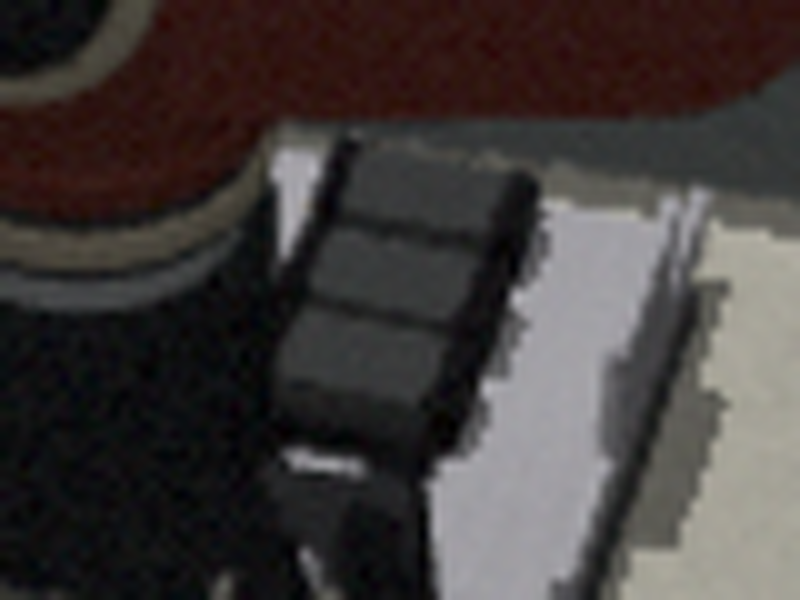

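View pics/t39.png

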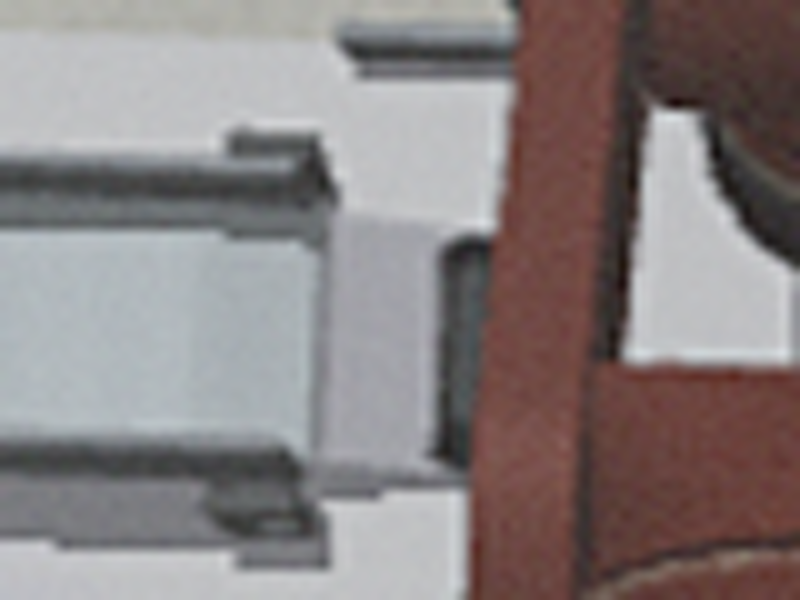

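View pics/s39b.png

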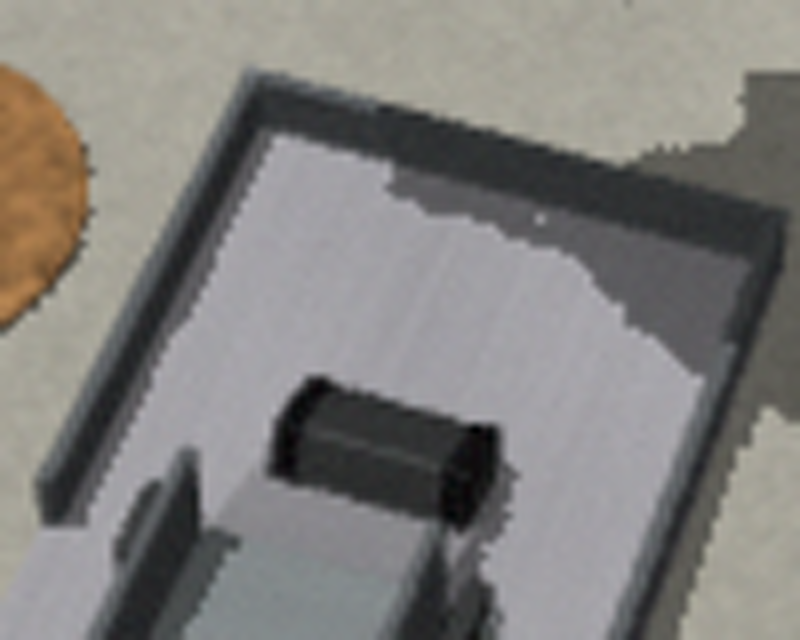

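Emit:
carry_out(
  series=[
    [-0.14,1,0,0,0,0,1],
    [0,1,0,0,0,0,1],
    [0,1,-0.5,0,0,0,1],
    [0,0.75,-1,0,0,0,1],
    [0,0,-1,0,0,0,1],
    [0,0,-1,0,0,0,1],
    [0,0,-0.5,0,0,0,1],
    [0,0,-0.3,0,0,0,1],
    [0,0,0,0,0,0,1],
    [0,0,0,0,0,0,1],
  ],
)

```text
t: 55.2
tool_pos: [0.5156, 0.1251, 0.0154]
tool_rot: [2.262, 2.179, 0.002]
contact_force: [-0.3, -0.1, 0.3]
opening: 0.0854
```

Emit:
carry_out(
  series=[
    [0,0,0,0,0,0,0.5],
    [0,0,0,0,0,0,0.5],
    [0,0,0,0,0,0,0.5],
    [0,0,0,0,0,0,0.5],
    [0,-0.3,0,0,0,0,0.5],
    [0,-0.5,0,0,0,0,0.5],
    [0,-0.5,0,0,0,0,0.5],
    [0,-0.3,0,0,0,0,0.5],
    [0,0,0,0,0,0,0.5],
    [0,0,0,0,0,0,1],
    [0,0,0,0,0,0,1],
    [0,0,0,0,0,0,1],
  ],
  grip_force=30,
)

```text
t: 56.4
tool_pos: [0.514, 0.0854, 0.0138]
tool_rot: [-2.261, -2.18, 0.001]
contact_force: [-0.0, -0.7, -0.0]
opening: 0.0852
```

```bash
python3 - <<'E'
from h import *
st(); S=ctrl.get_image("side");crop(S,310,225,100,80,8,"pics/s40.png")
E
```

```text
t 56.4 tcp [0.514  0.0854 0.0138] z [-0.001  0.    -1.   ] jaw yaw deg -2.11 F [-0.  -0.7 -0. ] open 0.0852 q [0.02 0.05 2.01 0.   1.08 0.06]
pics/s40.png origin 260 185 scale 8
```

View pics/s40.png

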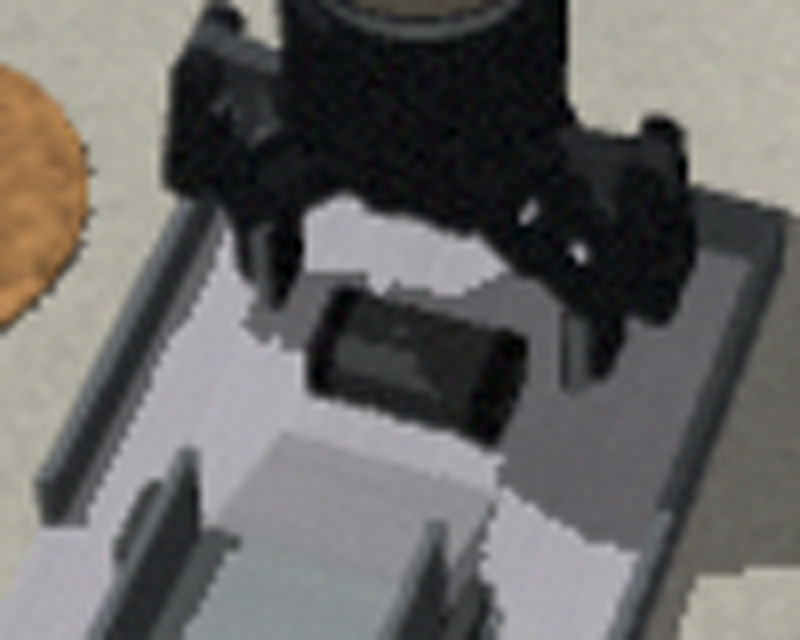

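Emit:
carry_out(
  series=[
    [0,0.4,-0.14,0,0,0,1],
    [0,0,0,0,0,0,1],
    [0,0,0,0,0,0,1],
    [0,0,0,0,0,0,0.5],
    [0,0,0,0,0,0,0.5],
    [0,0,0,0,0,0,0.5],
    [0,0,0,0,0,0,0.5],
    [0,0,0,0,0,0,0.5],
    [0,0,0.2,0,0,0,0.5],
    [0,0,0.6,0,0,0,0.5],
    [0,0,0.8,0,0,0,0.5],
    [0,0,0,0,0,0,0.5],
  ],
  grip_force=45,
)

```text
t: 57.65
tool_pos: [0.5172, 0.0955, 0.0547]
tool_rot: [2.259, 2.177, 0.008]
contact_force: [0.2, 0.3, -1.3]
opening: 0.0585
```

```bash
python3 - <<'E'
from h import *
st(); S=ctrl.get_image("side");crop(S,310,225,100,80,8,"pics/s41.png")
E
```

```text
t 57.65 tcp [0.5172 0.0955 0.0547] z [ 0.007  0.    -1.   ] jaw yaw deg -2.12 F [ 0.2  0.3 -1.3] open 0.0585 q [ 0.04 -0.01  1.99  0.    1.16  0.08]
pics/s41.png origin 260 185 scale 8
```

View pics/s41.png

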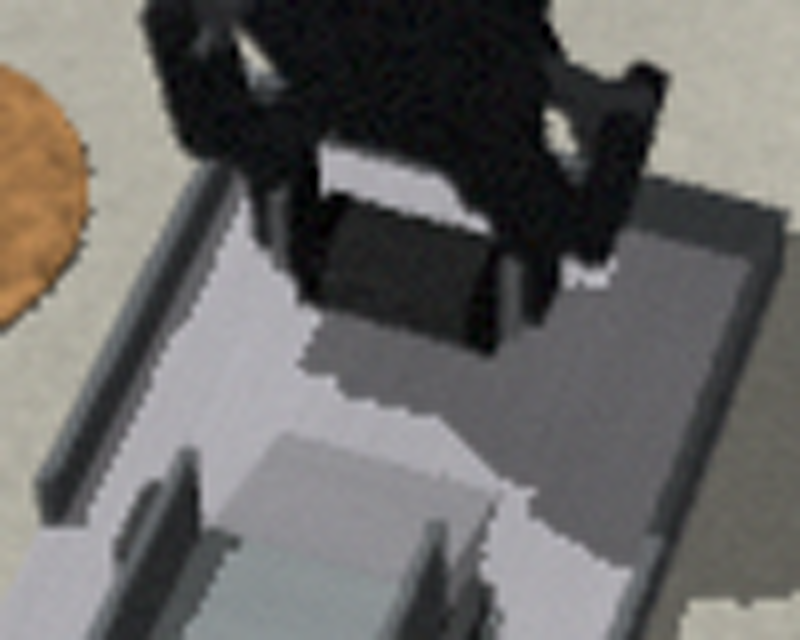

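Emit:
carry_out(
  series=[
    [0,-0.3,1,0,0,0,0.5],
    [0,-0.8,1,0,0,0,0.5],
    [0,-1,0.4,0,0,0,0.5],
    [0,-1,0,0,0,0.1,0.5],
    [0,-1,0,0,0,0.1,0.5],
    [0,-1,0,0,0,0,0.5],
    [0.05,-1,0,0,0,0,0.5],
    [0.05,-1,0,0,0,0,0.5],
    [0,-1,0,0,0,0,0.5],
    [0,-1,0,0,0,0,0.5],
    [0,-1,0,0,0,0,0.5],
    [0,-0.7,0,0,0,0,0.5],
  ],
)

```text
t: 58.9
tool_pos: [0.5164, -0.1758, 0.11]
tool_rot: [-2.24, -2.2, 0.001]
contact_force: [-0.0, 1.1, -1.2]
opening: 0.0584
```

Emit:
carry_out(
  series=[
    [0.06,-0.32,-0.5,0,0,0,0.5],
    [0,0,-0.5,0,0,0,0.5],
    [0,0,-1,0,0,0,0.5],
    [0,0,-1,0,0,0,0.5],
    [0,0,0,0,0,0,0.5],
    [0,0,0,0,0,0,0.5],
    [0,0,0,0,0,0,0.5],
  ],
)

```text
t: 59.6
tool_pos: [0.5194, -0.1825, 0.0369]
tool_rot: [2.238, 2.202, 0.001]
contact_force: [0.3, -0.3, -0.2]
opening: 0.0585
```

```bash
python3 - <<'E'
from h import *
st(); S=ctrl.get_image("side");crop(S,350,130,80,60,10,"pics/s42.png")
E
```

```text
t 59.6 tcp [ 0.5194 -0.1825  0.0369] z [ 0.002 -0.001 -1.   ] jaw yaw deg -0.94 F [ 0.3 -0.3 -0.2] open 0.0585 q [-0.47  0.08  1.93  0.    1.13 -0.46]
pics/s42.png origin 310 100 scale 10
```

View pics/s42.png

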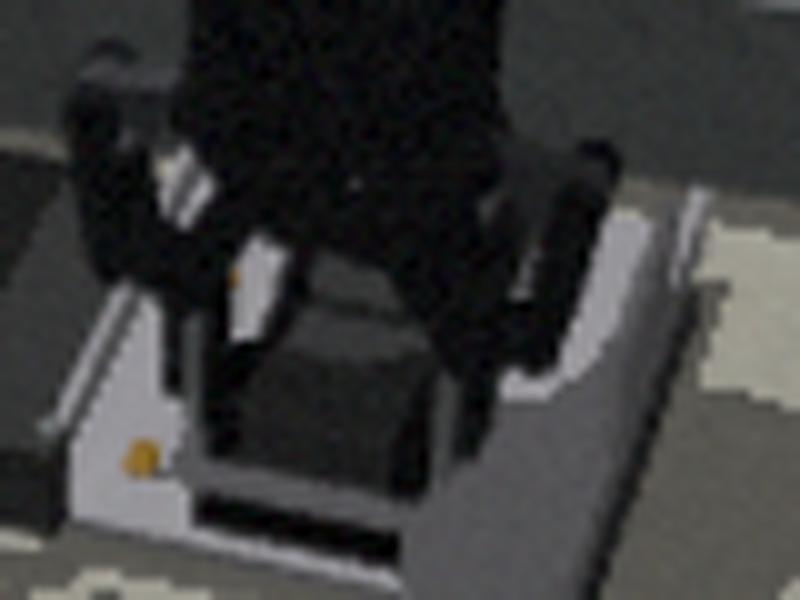

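Emit:
carry_out(
  series=[
    [0,0,-0.2,0,0,0,0.5],
    [0,0,-0.2,0,0,0,0.5],
    [0,0,-0.2,0,0,0,0.5],
    [0,0,-0.05,0,0,0,0.5],
    [0,0,0,0,0,0,0.5],
    [0,0,0,0,0,0,0.5],
  ],
)

```text
t: 60.25
tool_pos: [0.5245, -0.1829, 0.0271]
tool_rot: [2.234, 2.196, 0.012]
contact_force: [-1.8, 10.6, 26.7]
opening: 0.0588
```

```bash
python3 - <<'E'
from h import *
st(); S=ctrl.get_image("side");crop(S,350,130,80,60,10,"pics/s43.png")
E
```

```text
t 60.25 tcp [ 0.5245 -0.1829  0.0271] z [ 0.011 -0.001 -1.   ] jaw yaw deg -0.98 F [-1.8 10.6 26.7] open 0.0588 q [-0.47  0.1   1.93  0.01  1.1  -0.46]
pics/s43.png origin 310 100 scale 10
```

View pics/s43.png

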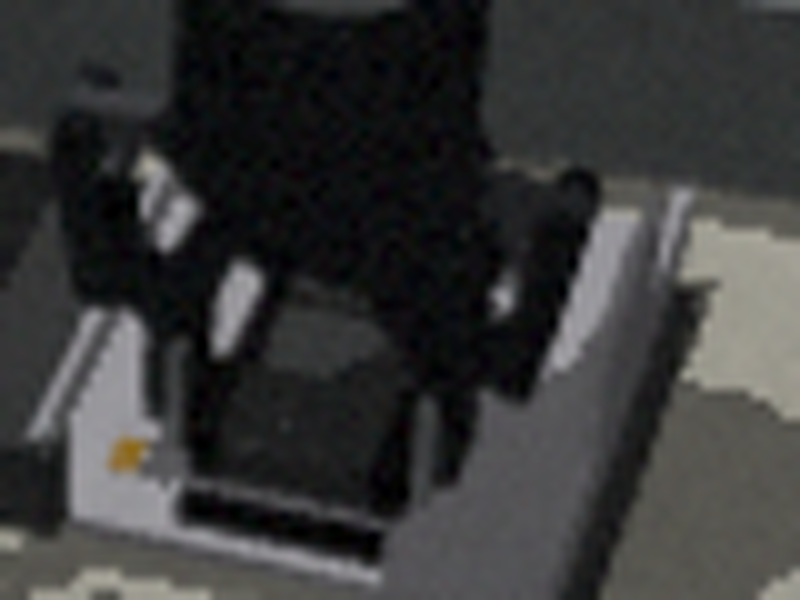

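Emit:
carry_out(
  series=[
    [0,0,0.4,0,0,0,0.5],
    [0,0,0.25,0,0,0,0.5],
    [0,0,0,0,0,0,0.5],
    [0,0,0,0,0,0,0.5],
    [0,0,0,0,0,0,0.5],
  ],
)

```text
t: 60.8
tool_pos: [0.5177, -0.1824, 0.0348]
tool_rot: [-2.239, -2.201, 0.001]
contact_force: [-0.5, 0.0, -0.7]
opening: 0.0588
```

```bash
python3 - <<'E'
from h import *
st(); S=ctrl.get_image("side");T=ctrl.get_image("top");crop(S,350,130,80,60,10,"pics/s44.png");crop(T,405,180,80,60,10,"pics/t44.png")
E
```

```text
t 60.8 tcp [ 0.5177 -0.1824  0.0348] z [-0.002  0.001 -1.   ] jaw yaw deg -0.99 F [-0.5  0.  -0.7] open 0.0588 q [-0.47  0.08  1.93 -0.    1.13 -0.46]
pics/s44.png origin 310 100 scale 10
pics/t44.png origin 365 150 scale 10
```

View pics/s44.png

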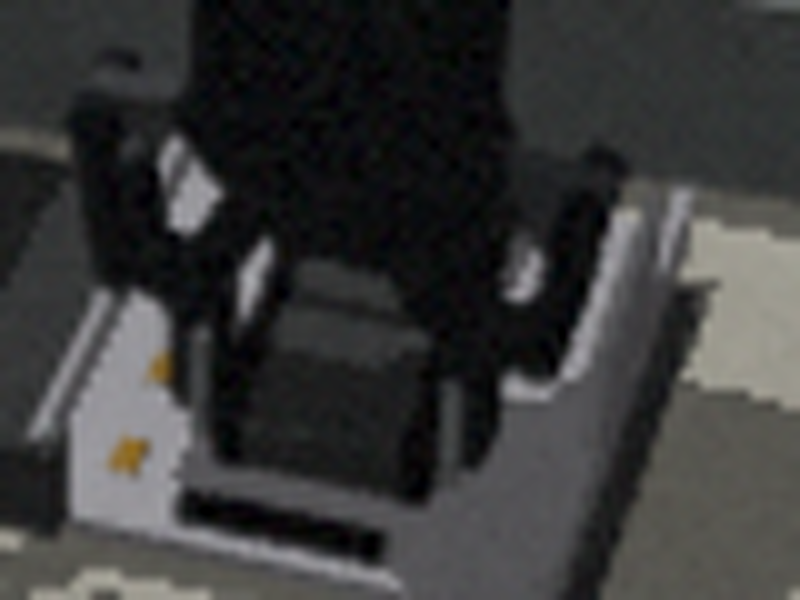

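View pics/t44.png

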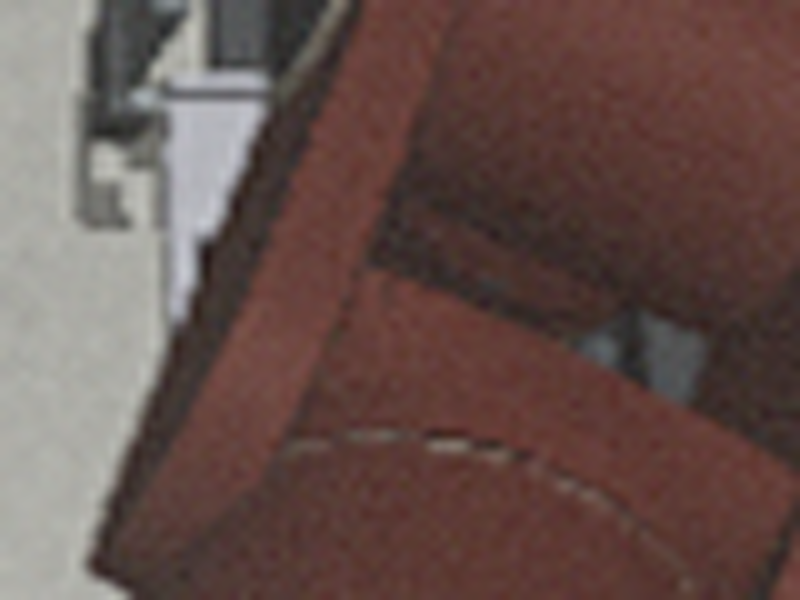

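Emit:
carry_out(
  series=[
    [0.2,0.1,0,0,0,0,0.5],
    [0,0,0,0,0,0,0.5],
    [0,0,-0.15,0,0,0,0.5],
    [0,0,-0.15,0,0,0,0.5],
    [0,0,0,0,0,0,0.5],
    [0,0,0,0,0,0,0.5],
  ],
)

```text
t: 61.5
tool_pos: [0.5233, -0.1801, 0.028]
tool_rot: [-2.24, -2.202, 0.0]
contact_force: [-0.4, 0.5, -0.6]
opening: 0.059
```

```bash
python3 - <<'E'
from h import *
st(); S=ctrl.get_image("side");crop(S,350,130,80,60,10,"pics/s45.png")
E
```

```text
t 61.5 tcp [ 0.5233 -0.1801  0.028 ] z [-0.001  0.    -1.   ] jaw yaw deg -0.98 F [-0.4  0.5 -0.6] open 0.059 q [-0.47  0.1   1.93 -0.    1.12 -0.45]
pics/s45.png origin 310 100 scale 10
```

View pics/s45.png

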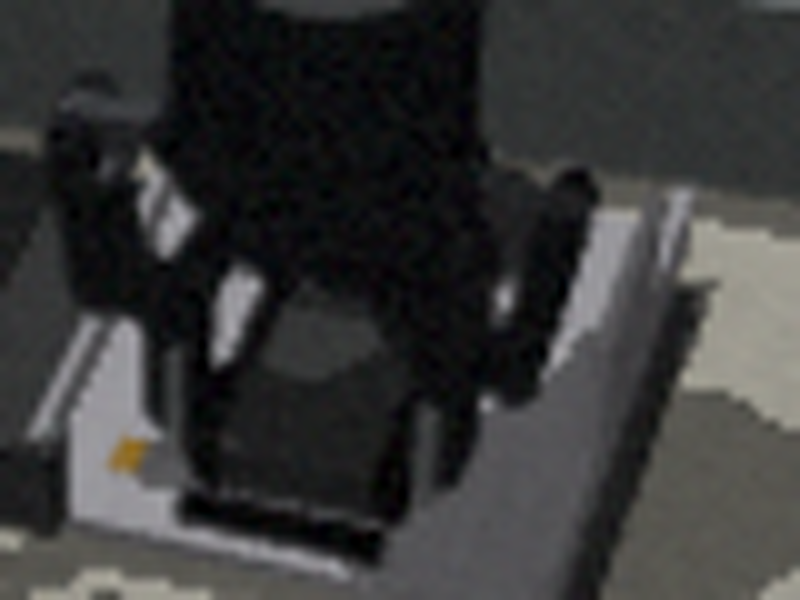

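Emit:
carry_out(
  series=[
    [0,0,-0.08,0,0,0,0.5],
    [0,0,-0.08,0,0,0,0.5],
    [0,0,0,0,0,0,0.5],
    [0,0,0,0,0,0,0.5],
  ],
)

```text
t: 61.95
tool_pos: [0.5235, -0.1801, 0.0243]
tool_rot: [-2.24, -2.202, 0.0]
contact_force: [0.7, 0.7, -0.6]
opening: 0.0591
```

```bash
python3 - <<'E'
from h import *
st(); S=ctrl.get_image("side");crop(S,350,130,80,60,10,"pics/s46.png")
E
```

```text
t 61.95 tcp [ 0.5235 -0.1801  0.0243] z [-0.  0. -1.] jaw yaw deg -0.97 F [ 0.7  0.7 -0.6] open 0.0591 q [-0.47  0.11  1.93 -0.    1.11 -0.45]
pics/s46.png origin 310 100 scale 10
```

View pics/s46.png

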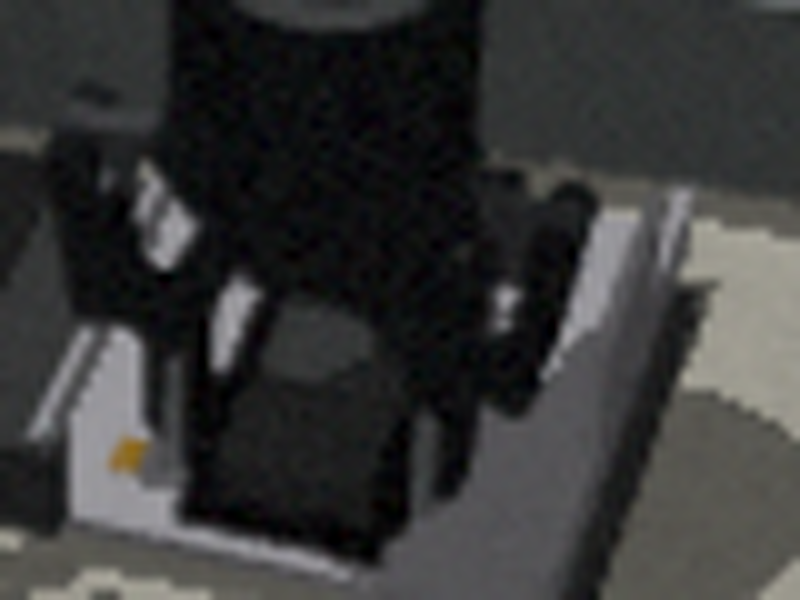

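Going in freely. Lower to the floor and release.

Emit:
carry_out(
  series=[
    [0,0,-0.08,0,0,0,0.5],
    [0,0,-0.07,0,0,0,0.5],
    [0,0,0,0,0,0,0.5],
    [0,0,0,0,0,0,0.5],
  ],
)

```text
t: 62.4
tool_pos: [0.5235, -0.1801, 0.0205]
tool_rot: [-2.24, -2.202, 0.0]
contact_force: [-0.3, -0.7, -0.9]
opening: 0.0587
```

```bash
python3 - <<'E'
from h import *
st()
E
```

```text
t 62.4 tcp [ 0.5235 -0.1801  0.0205] z [-0.  0. -1.] jaw yaw deg -0.97 F [-0.3 -0.7 -0.9] open 0.0587 q [-0.47  0.11  1.93  0.    1.1  -0.45]
```

Emit:
carry_out(
  series=[
    [0,0,-0.03,0,0,0,0.5],
    [0,0,0,0,0,0,0.5],
    [0,0,0,0,0,0,0.9],
    [0,0,0,0,0,0,0.9],
    [0,0,0,0,0,0,0.9],
    [0,0,0.3,0,0,0,0.9],
    [0,0,0.8,0,0,0,0.9],
    [0,0,1,0,0,0,0.9],
    [0,0,1,0,0,0,0.5],
    [0,0,1,0,0,0,0],
    [-1,0,0,0,0,0,0],
    [-1,0,0,0,0,0,0],
  ],
)

```text
t: 63.6
tool_pos: [0.4742, -0.1806, 0.1246]
tool_rot: [2.237, 2.201, 0.001]
contact_force: [-0.7, 0.5, -0.2]
opening: 0.0185
```

Emit:
carry_out(
  series=[
    [-1,-0.5,0,0,0,0,0],
    [-1,-0.9,0,0,0,0,0],
    [-0.5,-0.9,0,0,0,0,0],
    [0,0,0,0,0,0,0],
    [0,0,0,0,0,0,0],
  ],
)

```text
t: 64.1
tool_pos: [0.4112, -0.2379, 0.123]
tool_rot: [2.241, 2.2, 0.001]
contact_force: [-0.2, 0.4, -0.2]
opening: -0.0002
```

```bash
python3 - <<'E'
from h import *
st(); S=ctrl.get_image("side");T=ctrl.get_image("top");crop(S,345,120,100,75,8,"pics/s47.png");crop(T,415,180,100,75,8,"pics/t47.png")
E
```

```text
t 64.1 tcp [ 0.4112 -0.2379  0.123 ] z [ 0.001 -0.    -1.   ] jaw yaw deg -1.05 F [-0.2  0.4 -0.2] open -0.0002 q [-0.68 -0.22  2.06  0.    1.31 -0.66]
pics/s47.png origin 295 82 scale 8
pics/t47.png origin 365 142 scale 8
```

View pics/s47.png

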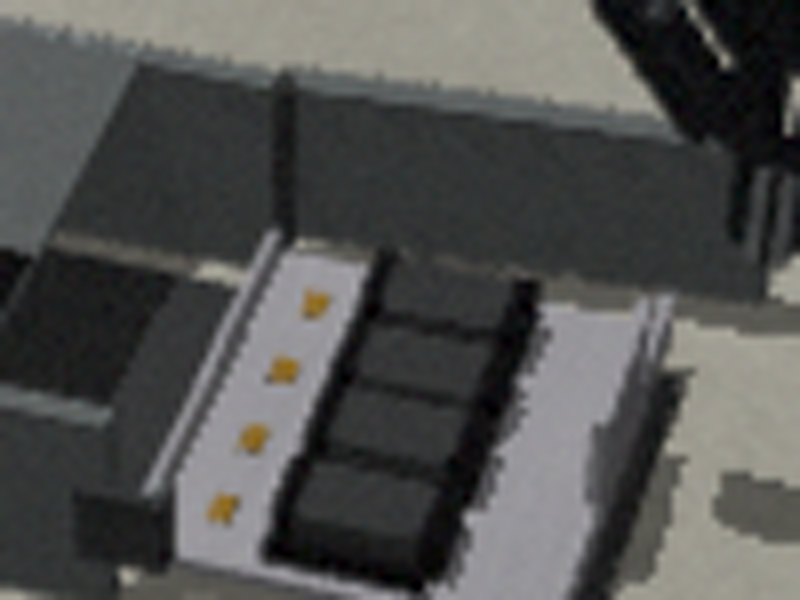

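View pics/t47.png

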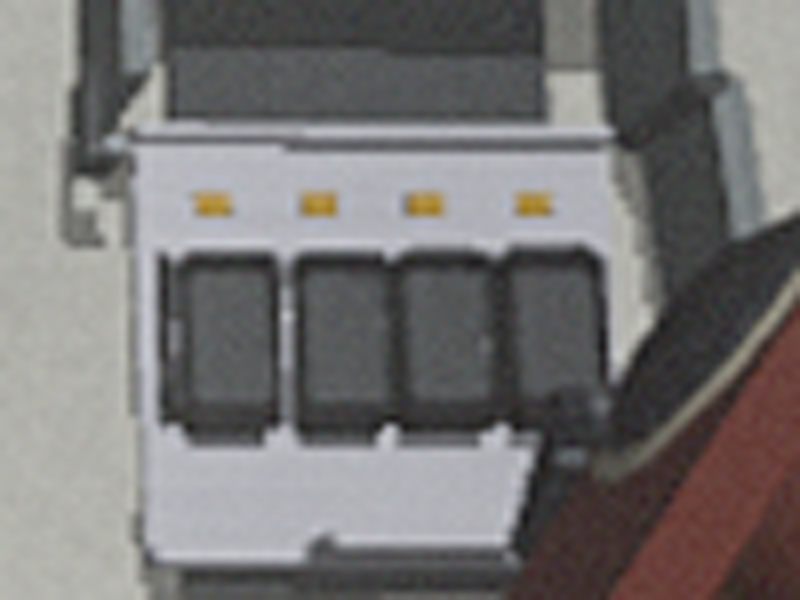

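Emit:
carry_out(
  series=[
    [0,-0.1,-1,0,0,0,0],
    [0,0,-1,0,0,0,0],
    [0,0,-0.9,0,0,0,0],
    [0,0,0,0,0,0,0],
    [0.4,0,0,0,0,0,0],
    [0.4,0,0,0,0,0,0],
    [0.3,0,0,0,0,0,0],
    [0.3,0,0,0,0,0,0],
    [0.3,0,0,0,0,0,0],
    [0.3,0,0,0,0,0,0],
    [0,0,0,0,0,0,0],
    [0,0,0,0,0,0,0],
  ],
)

```text
t: 65.4
tool_pos: [0.4614, -0.2399, 0.0497]
tool_rot: [2.24, 2.203, 0.001]
contact_force: [0.0, 0.4, -0.0]
opening: -0.0003
```

```bash
python3 - <<'E'
from h import *
st(); S=ctrl.get_image("side");crop(S,345,120,100,75,8,"pics/s48.png")
E
```

```text
t 65.4 tcp [ 0.4614 -0.2399  0.0497] z [ 0.001  0.    -1.   ] jaw yaw deg -0.97 F [ 0.   0.4 -0. ] open -0.0003 q [-0.62 -0.01  2.    0.    1.15 -0.61]
pics/s48.png origin 295 82 scale 8
```

View pics/s48.png

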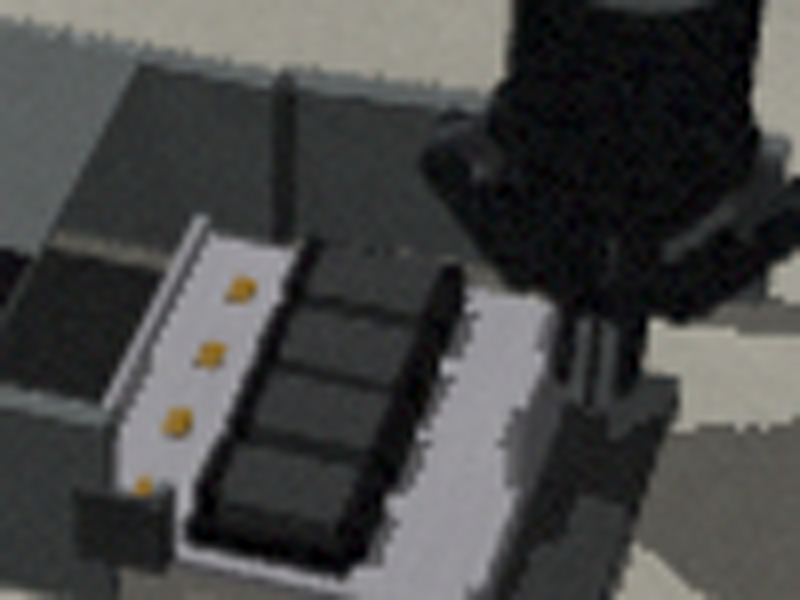

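Emit:
carry_out(
  series=[
    [0.3,0,0,0,0,0,0],
    [0.4,0,0,0,0,0,0],
    [0.4,0,0,0,0,0,0],
    [0.4,0,0,0,0,0,0],
    [0.4,0,0,0,0,0,0],
    [0.4,0,0,0,0,0,0],
    [0.4,0,0,0,0,0,0],
    [0.4,0,0,0,0,0,0],
    [0.4,0,0,0,0,0,0],
    [0.4,0,0,0,0,0,0],
    [0.3,0,0,0,0,0,0],
    [0,0,0,0,0,0,0],
  ],
)

```text
t: 66.65
tool_pos: [0.5682, -0.2401, 0.0507]
tool_rot: [2.238, 2.201, 0.004]
contact_force: [0.6, 0.3, 0.9]
opening: -0.0003
```

```bash
python3 - <<'E'
from h import *
st(); S=ctrl.get_image("side");crop(S,335,120,100,75,8,"pics/s49.png")
E
```

```text
t 66.65 tcp [ 0.5682 -0.2401  0.0507] z [ 0.003 -0.    -1.   ] jaw yaw deg -0.96 F [0.6 0.3 0.9] open -0.0003 q [-0.52  0.2   1.77  0.    1.17 -0.51]
pics/s49.png origin 285 82 scale 8
```

View pics/s49.png

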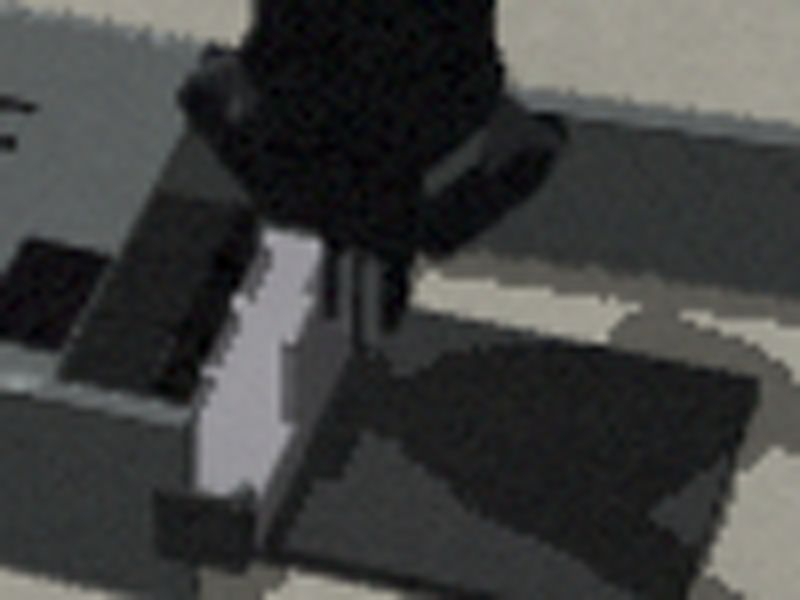

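Emit:
carry_out(
  series=[
    [0,0,0.2,0,0,0,0],
    [0.2,0,0,0,0,0,0],
    [0.2,0,0,0,0,0,0],
    [0,0,0,0,0,0,0],
    [0,0,0,0,0,0,0],
  ],
)

```text
t: 67.2
tool_pos: [0.5765, -0.2401, 0.0549]
tool_rot: [2.24, 2.202, 0.001]
contact_force: [-0.2, -0.5, 0.2]
opening: -0.0
```

Emit:
carry_out(
  series=[
    [0.1,0,0,0,0,0,0],
    [0.1,0,0,0,0,0,0],
    [0,0,0,0,0,0,0],
    [0,0,0,0,0,0,0],
  ],
)

```text
t: 67.6
tool_pos: [0.5812, -0.2401, 0.0547]
tool_rot: [2.24, 2.202, 0.0]
contact_force: [-1.0, 0.1, -0.6]
opening: 0.0
```

```bash
python3 - <<'E'
from h import *
st(); S=ctrl.get_image("side");crop(S,335,120,100,75,8,"pics/s50.png")
E
```

```text
t 67.6 tcp [ 0.5812 -0.2401  0.0547] z [ 0.  0. -1.] jaw yaw deg -0.97 F [-1.   0.1 -0.6] open 0.0 q [-0.51  0.23  1.73  0.    1.18 -0.49]
pics/s50.png origin 285 82 scale 8
```

View pics/s50.png

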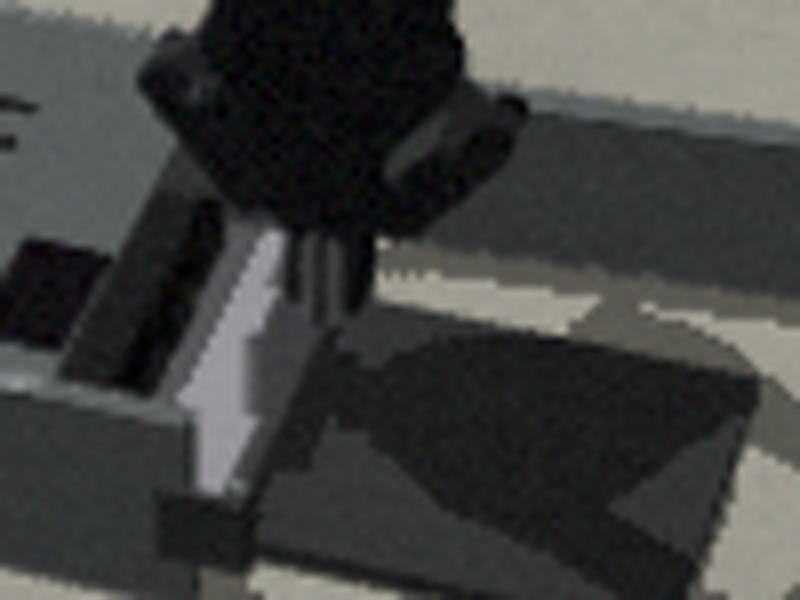

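Emit:
carry_out(
  series=[
    [0.1,0,0,0,0,0,0],
    [0.1,0,0,0,0,0,0],
    [0.1,0,0,0,0,0,0],
    [0,0,0,0,0,0,0],
    [0,0,0,0,0,0,0],
  ],
)

```text
t: 68.15
tool_pos: [0.589, -0.2401, 0.0548]
tool_rot: [2.24, 2.202, 0.001]
contact_force: [-0.8, -0.8, 0.6]
opening: -0.0001
```

Emit:
carry_out(
  series=[
    [0.1,0,0,0,0,0,0],
    [0.1,0,0,0,0,0,0],
    [0,0,0,0,0,0,0],
    [0,0,0,0,0,0,0],
  ],
)

```text
t: 68.55
tool_pos: [0.59, -0.2401, 0.0548]
tool_rot: [-2.234, -2.197, 0.01]
contact_force: [-15.1, 0.8, 8.2]
opening: -0.0001
```

```bash
python3 - <<'E'
from h import *
st(); S=ctrl.get_image("side");crop(S,335,120,100,75,8,"pics/s51.png");T=ctrl.get_image("top");crop(T,415,160,100,75,8,"pics/t51.png")
E
```

```text
t 68.55 tcp [ 0.59   -0.2401  0.0548] z [-0.01   0.001 -1.   ] jaw yaw deg -0.95 F [-15.1   0.8   8.2] open -0.0001 q [-0.5   0.25  1.7  -0.    1.2  -0.48]
pics/s51.png origin 285 82 scale 8
pics/t51.png origin 365 122 scale 8
```

View pics/s51.png

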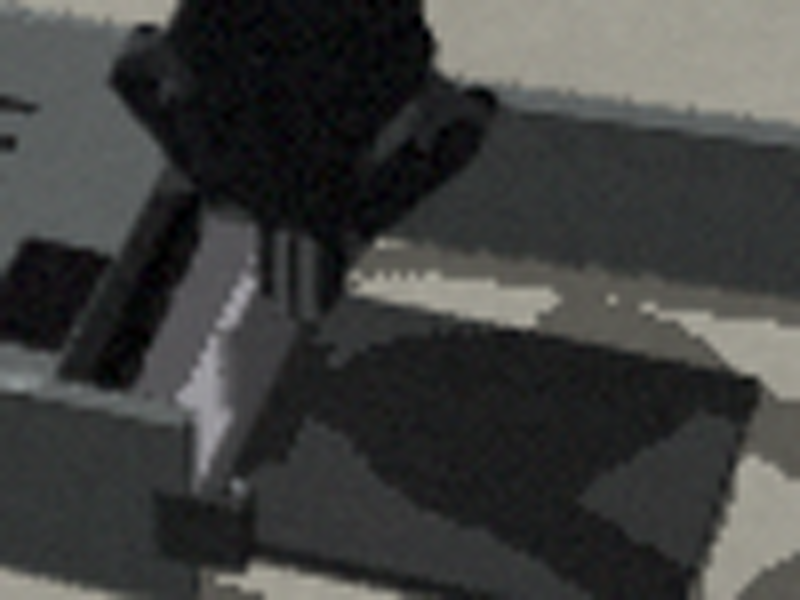

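View pics/t51.png

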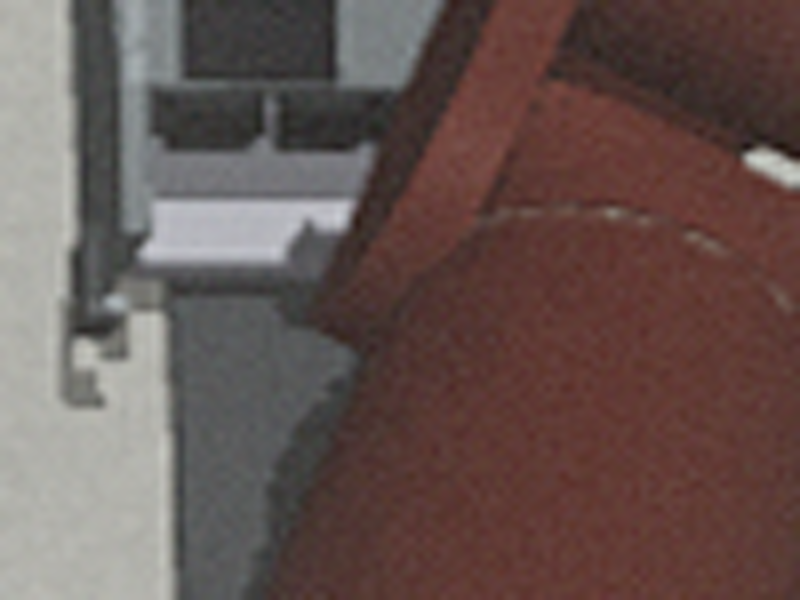

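Emit:
carry_out(
  series=[
    [0.1,0,0,0,0,0,0],
    [0,0,0,0,0,0,0],
    [0,0,0,0,0,0,0],
  ],
)

```text
t: 68.95
tool_pos: [0.5902, -0.2401, 0.0547]
tool_rot: [-2.231, -2.194, 0.016]
contact_force: [-24.8, 0.8, 14.0]
opening: -0.0
```

```bash
python3 - <<'E'
from h import *
st()
E
```

```text
t 68.95 tcp [ 0.5902 -0.2401  0.0547] z [-0.016  0.002 -1.   ] jaw yaw deg -0.94 F [-24.8   0.8  14. ] open -0.0 q [-0.5   0.25  1.7  -0.01  1.2  -0.48]
```

Emit:
carry_out(
  series=[
    [-0.3,0,0,0,0,0,0],
    [-0.6,0,0,0,0,0,0],
    [-0.6,0,0.3,0,0,0,0],
    [-0.8,0,0.8,0,0,0,0],
    [-0.8,0,1,0,0,0,0],
    [-0.8,0,1,0,0,0,0],
    [-0.8,0,1,0,0,0,0],
    [-0.5,-0.8,0.3,0,0,0,0],
    [0,-1,0,0,0,0,0],
    [0,-1,0,0,0,0,0],
    [0,-1,0,0,0,0,0],
    [0,-1,0,0,0,0,0],
  ],
)

```text
t: 70.15
tool_pos: [0.4668, -0.3613, 0.1655]
tool_rot: [2.238, 2.201, 0.001]
contact_force: [1.5, -0.6, -0.3]
opening: -0.0003
```

Emit:
carry_out(
  series=[
    [0,-1,0,0,0,0,0],
    [0,-1,0,0,0,0,0],
    [0,-1,0,0,0,0,0],
    [0,-0.4,0,0,0,0,0],
    [0,0,0,0,0,0,0],
  ],
)

```text
t: 70.65
tool_pos: [0.4663, -0.4461, 0.165]
tool_rot: [2.241, 2.201, 0.001]
contact_force: [-0.1, -0.1, 0.2]
opening: 0.0
```

```bash
python3 - <<'E'
from h import *
st(); S=ctrl.get_image("side");crop(S,345,110,110,80,7,"pics/s52.png");T=ctrl.get_image("top");crop(T,420,170,110,80,7,"pics/t52.png")
for n in ("door_hinge","latch"):
    print(n,marks(T,n),marks(S,n))
E
```

```text
t 70.65 tcp [ 0.4663 -0.4461  0.165 ] z [ 0.001 -0.    -1.   ] jaw yaw deg -1.04 F [-0.1 -0.1  0.2] open 0.0 q [-0.88  0.15  1.63  0.    1.37 -0.86]
pics/s52.png origin 290 70 scale 7
pics/t52.png origin 365 130 scale 7
door_hinge [(0.75, [445.0, 155.5])] [(0.77, [331.6, 101.3])]Traceback (most recent call last):
  File "<stdin>", line 4, in <module>
  File "h.py", line 19, in marks
    return [(round(d["p"],2),[float(round(d["position"][0]*640,1)),float(round(d["position"][1]*400,1))]) for d in ctrl.mark_of(im,name)[:n] if d["p"]>=pmin]
                                                                                                                   ~~~~~~~~~~~~^^^^^^^^^
ValueError: it knows: bay, bin_handle, bin_hinge, bottle, door_hinge, jar, mat_center, pack1_center, pack2_center, pack3_center, pack4_center, pack5_center, pack6_center, pack7_center, pack8_center, pack9_center,
```

View pics/s52.png

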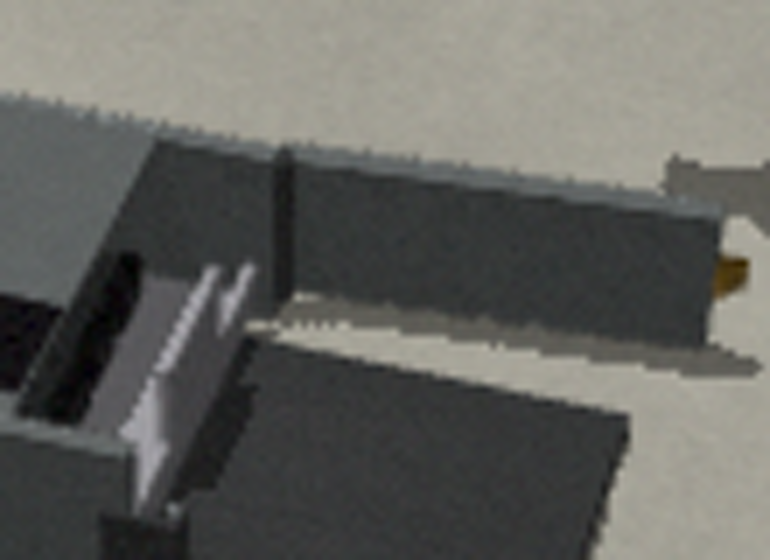

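View pics/t52.png

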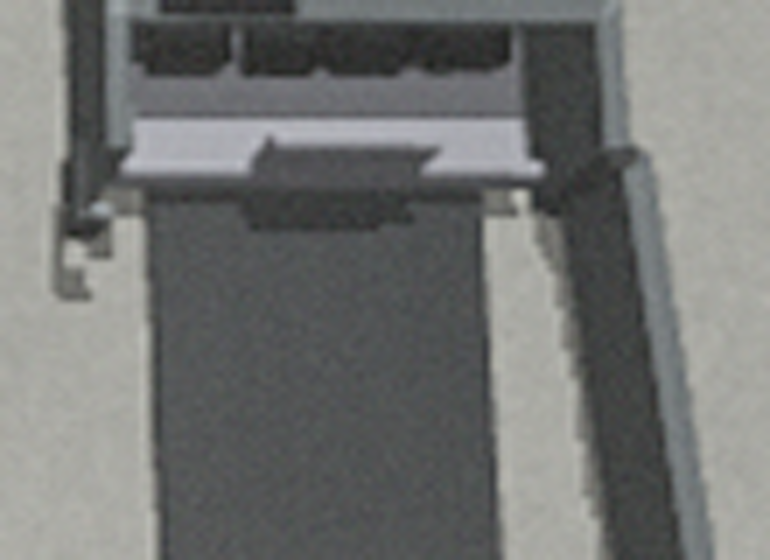

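```bash
python3 - <<'E'
from h import *
T=ctrl.get_image("top");S=ctrl.get_image("side")
def P(c,r,im=T): p=onz(im,c,r,.08)[:2]; print(np.round(p,4)); return p
print("outer");a=P(365+648/7,130+155/7);b=P(365+712/7,130+558/7);print(np.degrees(np.arctan2(*(b-a)[::-1])))
print("inner");a=P(365+625/7,130+165/7);b=P(365+680/7,130+540/7);print(np.degrees(np.arctan2(*(b-a)[::-1])))
print("side inner top");a=P(290+290/7,70+165/7,S);b=P(290+722/7,70+218/7,S);print(np.degrees(np.arctan2(*(b-a)[::-1])), np.linalg.norm(b-a))
print("side outer top");a=P(290+290/7,70+148/7,S);b=P(290+722/7,70+208/7,S);print(np.degrees(np.arctan2(*(b-a)[::-1])))
print(onz(T,445,155.5,.047),onz(S,331.6,101.3,.047), tri(T,(445,155.5),S,(331.6,101.3)))
crop(T,450,190,110,80,7,"pics/t53.png")
E
```

```text
outer
[ 0.5942 -0.3394]
[ 0.4468 -0.3503]
-175.77928776529365
inner
[ 0.5906 -0.3307]
[ 0.4534 -0.3394]
-176.3664427387325
side inner top
[ 0.5894 -0.3254]
[ 0.4198 -0.3422]
-174.31076837682366 0.1704064414405792
side outer top
[ 0.5924 -0.3357]
[ 0.421  -0.3483]
-175.80802392124815
[ 0.59506114 -0.31920663  0.047     ] [ 0.59061595 -0.33342564  0.047     ] (array([ 0.58734659, -0.31222206,  0.06491126]), np.float64(0.0051223888041011))
pics/t53.png origin 395 150 scale 7
```

View pics/t53.png

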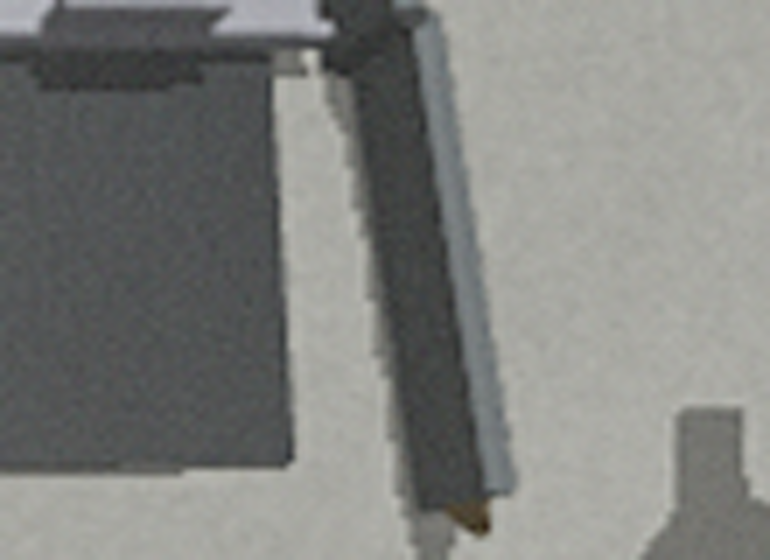

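Emit:
carry_out(
  series=[
    [0.4,0,-1,0,0,0,0],
    [0,0,-1,0,0,0,0],
    [0,0,-1,0,0,0,0],
    [0,0.5,-1,0,0,0,0],
    [0,1,-0.5,0,0,0,0],
    [0,0.4,0,0,0,0,0],
    [0,0,0,0,0,0,0],
    [0,0,0,0,0,0,0],
  ],
)

```text
t: 71.75
tool_pos: [0.4771, -0.3987, 0.0543]
tool_rot: [2.237, 2.201, -0.001]
contact_force: [0.5, 0.7, 1.0]
opening: -0.0001
```

```bash
python3 - <<'E'
from h import *
o=st(); S=ctrl.get_image("side");crop(S,365,110,110,80,7,"pics/s54.png")
H=np.array([.594,-.328]);prev=o["tool_pos"][:2]
for th in np.arange(1.66,-.01,-.1):
    f=np.radians(89.25)+th; p=H+.12*np.array([np.cos(f),np.sin(f)])+.027*np.array([np.cos(f+np.pi/2),np.sin(f+np.pi/2)])
    print(round(th,2),p.round(4),((p-prev)/.025).round(2)); prev=p
E
```

```text
t 71.75 tcp [ 0.4771 -0.3987  0.0543] z [ 0.002 -0.003 -1.   ] jaw yaw deg -0.94 F [0.5 0.7 1. ] open -0.0001 q [-0.82  0.21  1.75 -0.    1.18 -0.8 ]
pics/s54.png origin 310 70 scale 7
1.66 [ 0.4764 -0.364 ] [-0.03  1.39]
1.56 [ 0.4734 -0.3521] [-0.12  0.48]
1.46 [ 0.4716 -0.34  ] [-0.07  0.49]
1.36 [ 0.471  -0.3277] [-0.02  0.49]
1.26 [ 0.4716 -0.3154] [0.03 0.49]
1.16 [ 0.4735 -0.3033] [0.07 0.49]
1.06 [ 0.4766 -0.2913] [0.12 0.48]
0.96 [ 0.4808 -0.2798] [0.17 0.46]
0.86 [ 0.4862 -0.2688] [0.22 0.44]
0.76 [ 0.4927 -0.2583] [0.26 0.42]
0.66 [ 0.5001 -0.2485] [0.3  0.39]
0.56 [ 0.5085 -0.2395] [0.34 0.36]
0.46 [ 0.5178 -0.2315] [0.37 0.32]
0.36 [ 0.5278 -0.2243] [0.4  0.29]
0.26 [ 0.5385 -0.2182] [0.43 0.24]
0.16 [ 0.5497 -0.2132] [0.45 0.2 ]
0.06 [ 0.5614 -0.2094] [0.47 0.15]
```

View pics/s54.png

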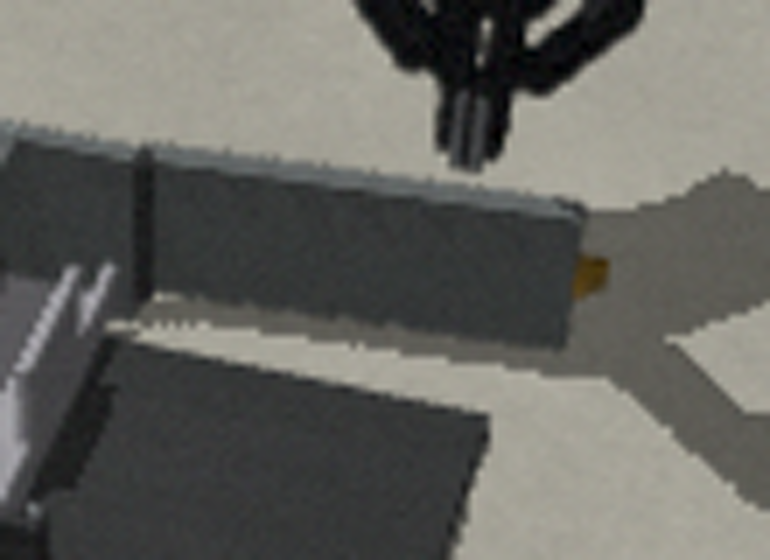

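Emit:
carry_out(
  series=[
    [0,0.45,-0.1,0,0,0,0],
    [0,0.45,0,0,0,0,0],
    [0,0.45,0,0,0,0,0],
    [-0.12,0.48,0,0,0,0,0],
    [-0.07,0.49,0,0,0,0,0],
    [-0.02,0.49,0,0,0,0,0],
    [0.03,0.49,0,0,0,0,0],
    [0.07,0.49,0,0,0,0,0],
    [0,0,0,0,0,0,0],
  ],
)

```text
t: 72.7
tool_pos: [0.4734, -0.301, 0.0496]
tool_rot: [-2.238, -2.204, -0.0]
contact_force: [0.3, 0.6, -1.4]
opening: 0.0003
```

```bash
python3 - <<'E'
from h import *
o=st(); S=ctrl.get_image("side");crop(S,355,110,110,80,7,"pics/s55.png")
E
```

```text
t 72.7 tcp [ 0.4734 -0.301   0.0496] z [-0.001  0.001 -1.   ] jaw yaw deg -0.88 F [ 0.3  0.6 -1.4] open 0.0003 q [-0.7   0.09  1.9   0.    1.16 -0.68]
pics/s55.png origin 300 70 scale 7
```

View pics/s55.png

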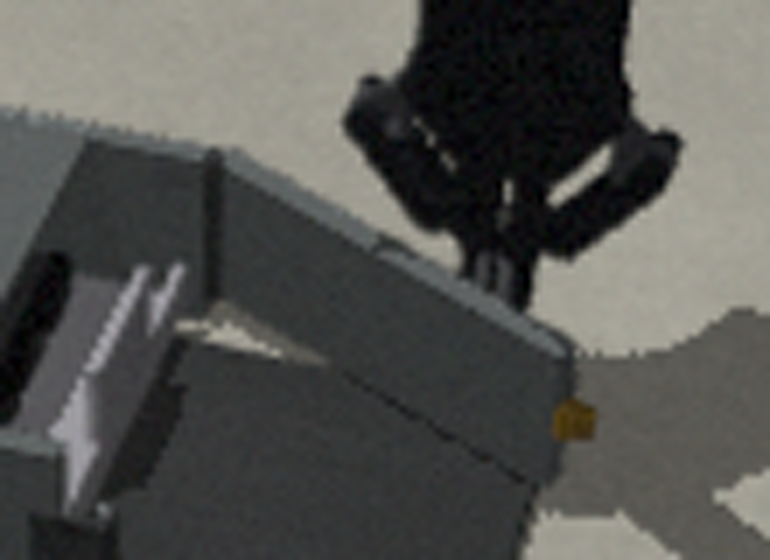

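Emit:
carry_out(
  series=[
    [0.12,0.48,0,0,0,0,0],
    [0.17,0.46,0,0,0,0,0],
    [0.22,0.44,0,0,0,0,0],
    [0.26,0.42,0,0,0,0,0],
    [0.3,0.39,0.1,0,0,0,0],
    [0.34,0.36,0,0,0,0,0],
    [0.37,0.32,0,0,0,0,0],
    [0.4,0.29,0,0,0,0,0],
    [0,0,0,0,0,0,0],
  ],
)

```text
t: 73.65
tool_pos: [0.5293, -0.223, 0.0525]
tool_rot: [2.238, 2.204, 0.001]
contact_force: [-0.8, -0.2, -0.0]
opening: -0.0001
```

```bash
python3 - <<'E'
from h import *
o=st(); S=ctrl.get_image("side");crop(S,335,120,110,80,7,"pics/s56.png")
E
```

```text
t 73.65 tcp [ 0.5293 -0.223   0.0525] z [ 0.001  0.    -1.   ] jaw yaw deg -0.88 F [-0.8 -0.2 -0. ] open -0.0001 q [-0.53  0.11  1.87  0.    1.16 -0.51]
pics/s56.png origin 280 80 scale 7
```

View pics/s56.png

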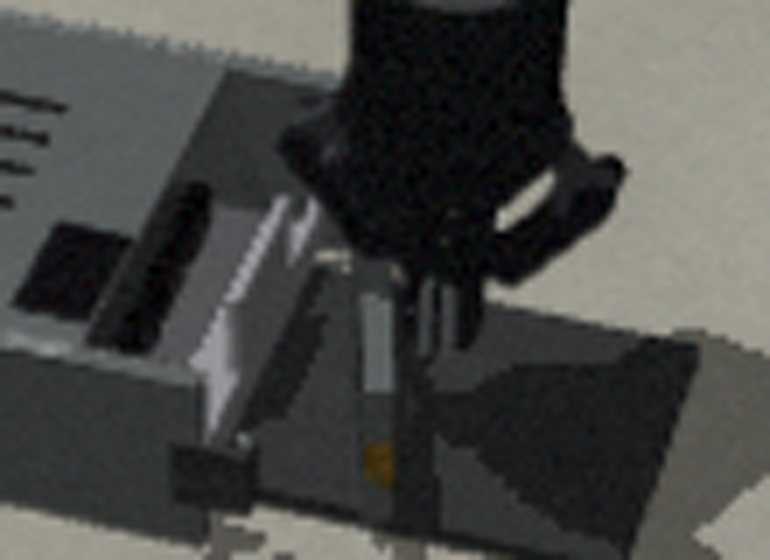

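Emit:
carry_out(
  series=[
    [0.4,0.24,0,0,0,0,0],
    [0.4,0.18,0,0,0,0,0],
    [0.2,0.07,0,0,0,0,0],
    [0.2,0.06,0,0,0,0,0],
    [0,0,0,0,0,0,0],
  ],
)

```text
t: 74.2
tool_pos: [0.5586, -0.21, 0.0524]
tool_rot: [2.24, 2.203, 0.0]
contact_force: [-0.3, 0.3, -0.8]
opening: 0.0003
```

Emit:
carry_out(
  series=[
    [0.15,0.02,0,0,0,0,0],
    [0.15,0.02,0,0,0,0,0],
    [0.1,0,0,0,0,0,0],
    [0,0,0,0,0,0,0],
    [0,0,0,0,0,0,0],
  ],
)

```text
t: 74.7
tool_pos: [0.5646, -0.2091, 0.0521]
tool_rot: [-2.235, -2.198, 0.009]
contact_force: [-12.9, 0.6, 8.6]
opening: -0.0
```

```bash
python3 - <<'E'
from h import *
o=st(); S=ctrl.get_image("side");crop(S,335,120,110,80,7,"pics/s57.png")
E
```

```text
t 74.7 tcp [ 0.5646 -0.2091  0.0521] z [-0.009  0.001 -1.   ] jaw yaw deg -0.95 F [-12.9   0.6   8.6] open -0.0 q [-0.48  0.18  1.79 -0.    1.18 -0.46]
pics/s57.png origin 280 80 scale 7
```

View pics/s57.png

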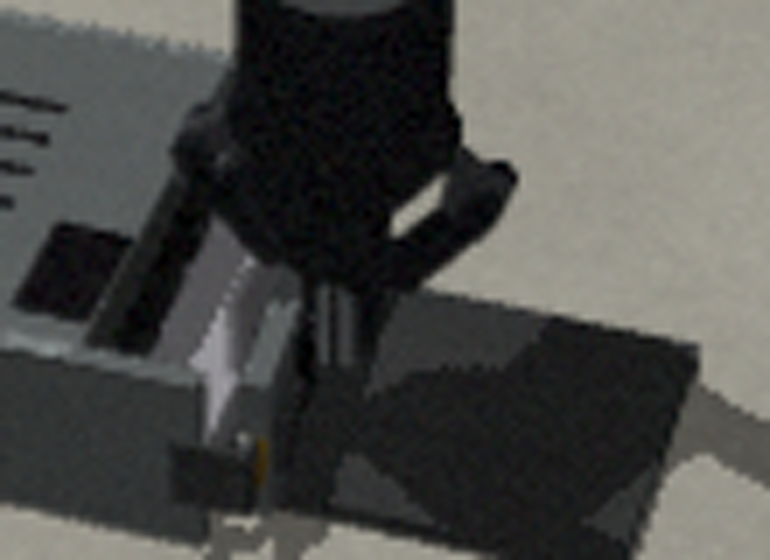

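Emit:
carry_out(
  series=[
    [0.1,0,0,0,0,0,0],
    [0.1,0,0,0,0,0,0],
    [0.1,0,0,0,0,0,0],
    [0,0,0,0,0,0,0],
  ],
)

```text
t: 75.15
tool_pos: [0.5725, -0.2091, 0.0519]
tool_rot: [-2.236, -2.198, 0.007]
contact_force: [-10.7, 0.4, 5.3]
opening: -0.0006
```

```bash
python3 - <<'E'
from h import *
o=st(); S=ctrl.get_image("side");crop(S,325,120,80,60,10,"pics/s58.png")
E
```

```text
t 75.15 tcp [ 0.5725 -0.2091  0.0519] z [-0.008  0.001 -1.   ] jaw yaw deg -0.98 F [-10.7   0.4   5.3] open -0.0006 q [-0.47  0.19  1.78 -0.    1.18 -0.45]
pics/s58.png origin 285 90 scale 10
```

View pics/s58.png

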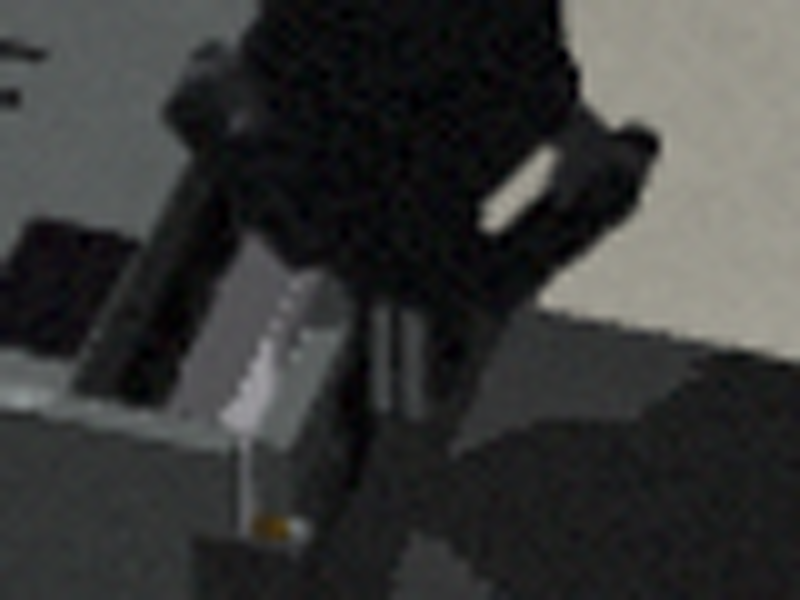

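Emit:
carry_out(
  series=[
    [0.1,0,0,0,0,0,0],
    [0.1,0,0,0,0,0,0],
    [0,0,0,0,0,0,0],
    [0,0,0,0,0,0,0],
  ],
)

```text
t: 75.6
tool_pos: [0.5725, -0.209, 0.0519]
tool_rot: [-2.228, -2.191, 0.021]
contact_force: [-30.3, 1.2, 19.4]
opening: -0.0001
```

```bash
python3 - <<'E'
from h import *
o=st(); S=ctrl.get_image("side");crop(S,325,120,80,60,10,"pics/s59.png")
E
```

```text
t 75.6 tcp [ 0.5725 -0.209   0.0519] z [-0.021  0.003 -1.   ] jaw yaw deg -0.95 F [-30.3   1.2  19.4] open -0.0001 q [-0.47  0.2   1.77 -0.01  1.19 -0.45]
pics/s59.png origin 285 90 scale 10
```

View pics/s59.png

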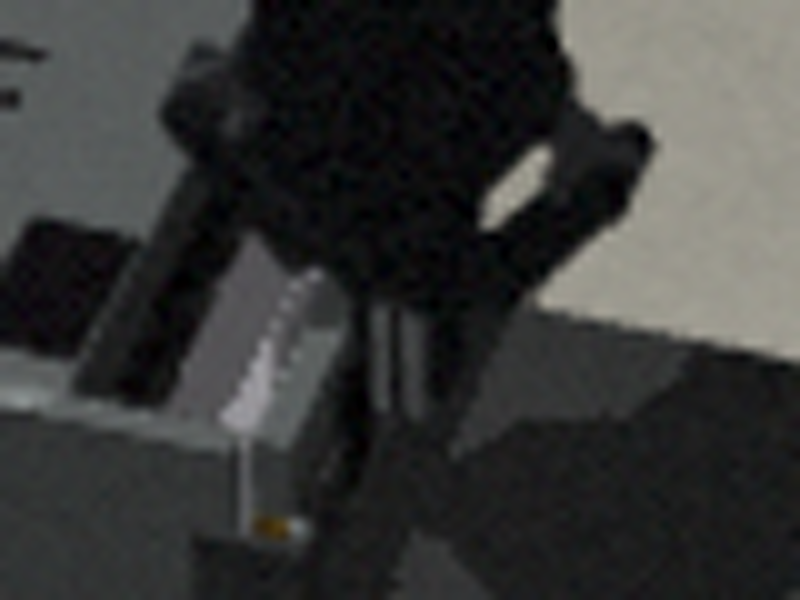

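Emit:
carry_out(
  series=[
    [-0.2,0,0,0,0,0,0],
    [-0.4,0,0,0,0,0,0],
    [-0.8,0,0,0,0,0,0],
    [-1,0,0.3,0,0,0,0],
    [-0.8,0,1,0,0,0,0],
    [0,-0.5,1,0,0,0,0],
    [0,-1,1,0,0,0,0],
    [0,-1,1,0,0,0,0],
    [0,-1,0,0,0,0,0],
    [0,-1,0,0,0,0,0],
    [0,-1,0,0,0,0,0],
    [0,-1,0,0,0,0,0],
  ],
)

```text
t: 76.85
tool_pos: [0.5004, -0.3728, 0.16]
tool_rot: [2.24, 2.202, 0.0]
contact_force: [0.8, -0.3, -0.2]
opening: -0.0003
```

Emit:
carry_out(
  series=[
    [-0.5,-1,0,0,0,0,0],
    [-0.5,-1,0,0,0,0,0],
    [-0.5,-1,0,0,0,0,0],
    [-0.5,-1,0,0,0,0,0],
    [0,0,0,0,0,0,0],
  ],
)

```text
t: 77.35
tool_pos: [0.4488, -0.4744, 0.16]
tool_rot: [2.243, 2.198, -0.001]
contact_force: [-0.2, -0.3, 0.3]
opening: -0.0001
```

```bash
python3 - <<'E'
from h import *
o=st(); S=ctrl.get_image("side");T=ctrl.get_image("top");crop(S,325,115,80,60,10,"pics/s60.png");crop(T,415,160,80,60,10,"pics/t60.png");cv2.imwrite("pics/S60.png",S["frame"]);cv2.imwrite("pics/T60.png",T["frame"])
E
```

```text
t 77.35 tcp [ 0.4488 -0.4744  0.16  ] z [ 0.    -0.002 -1.   ] jaw yaw deg -1.18 F [-0.2 -0.3  0.3] open -0.0001 q [-0.93  0.17  1.61 -0.    1.36 -0.91]
pics/s60.png origin 285 85 scale 10
pics/t60.png origin 375 130 scale 10
```

View pics/s60.png

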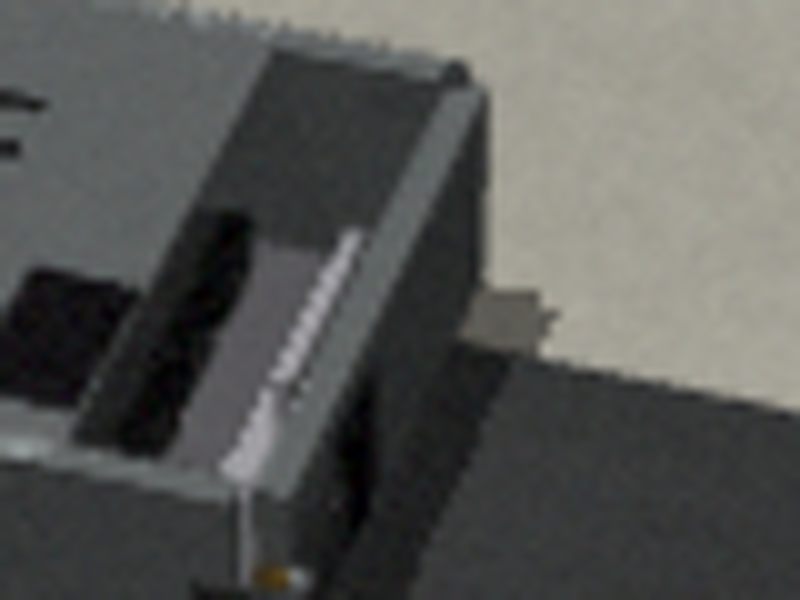

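View pics/t60.png

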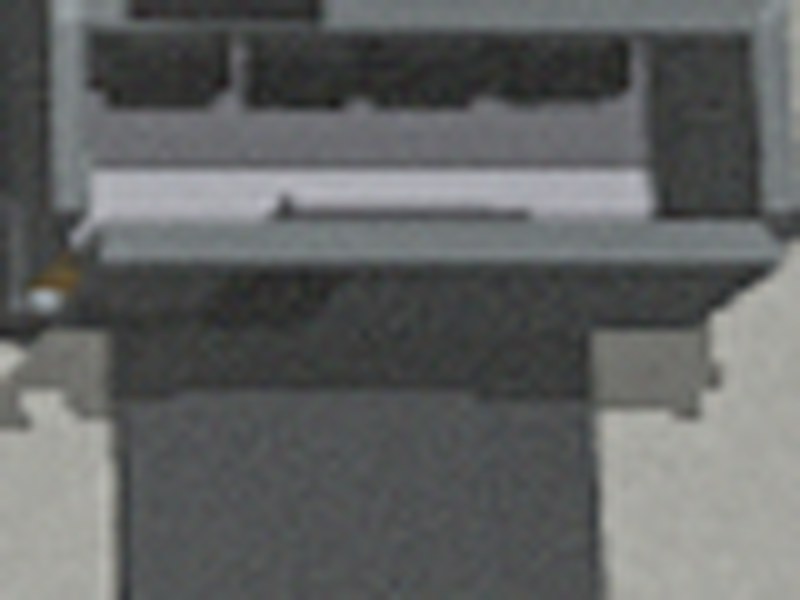

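View pics/S60.png

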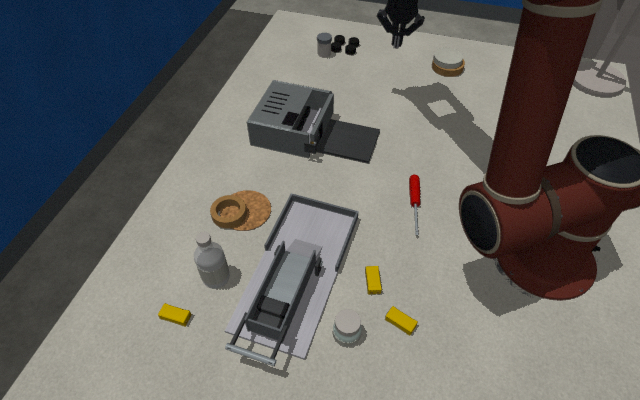

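View pics/T60.png

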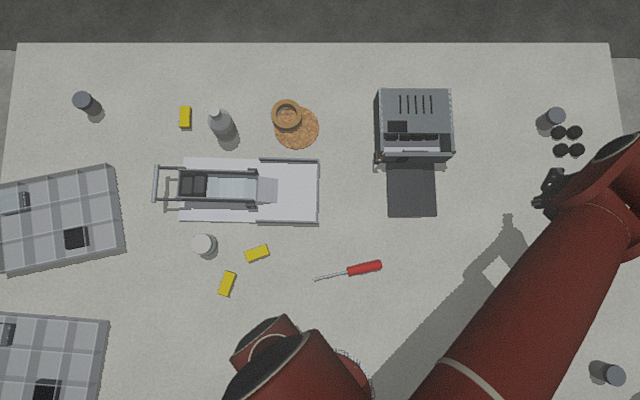

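```bash
python3 - <<'E'
from h import *
S=ctrl.get_image("side");T=ctrl.get_image("top");crop(S,240,210,100,75,8,"pics/s61.png");crop(T,295,122,100,75,8,"pics/t61.png")
for nm,im in (("T",T),("S",S)):
    for d in ctrl.trace(im,"tape_center")[:2]:
        k=d["mask"].astype(np.uint8); cs,_=cv2.findContours(k,cv2.RETR_EXTERNAL,cv2.CHAIN_APPROX_NONE); c=max(cs,key=cv2.contourArea)
        pts=np.array([onz(im,x,y,.029)[:2]*1000 for x,y in c[:,0]]).astype(np.float32)
        print(nm,round(d["p"],2),c[:,0].min(0),c[:,0].max(0),cv2.minEnclosingCircle(pts))
E
```

```text
pics/s61.png origin 190 172 scale 8
pics/t61.png origin 245 84 scale 8
T 0.66 [271 100] [301 131] ((716.5892333984375, 97.63544464111328), 45.029747009277344)
T 0.57 [385 134] [439 151] ((627.6268310546875, -238.6162872314453), 73.46983337402344)
S 0.66 [210 195] [246 227] ((718.8489379882812, 103.20234680175781), 48.96067810058594)
```

View pics/s61.png

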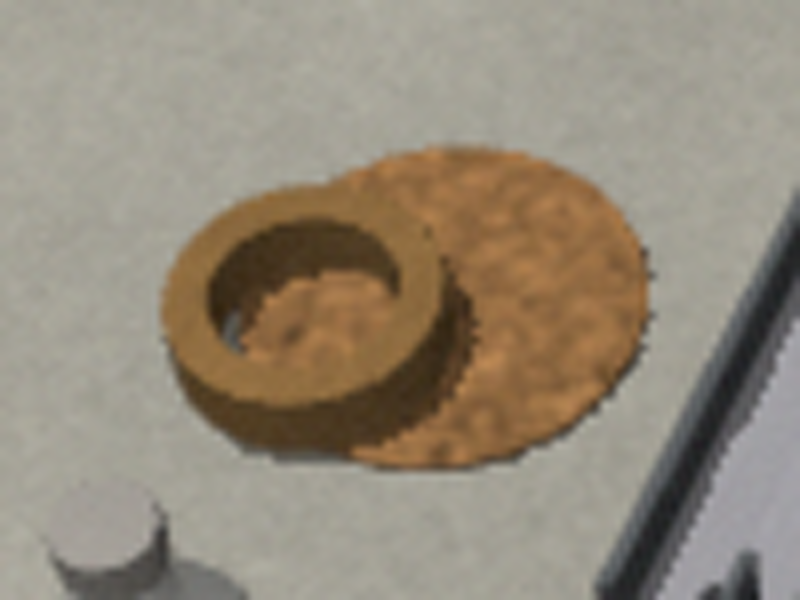

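View pics/t61.png

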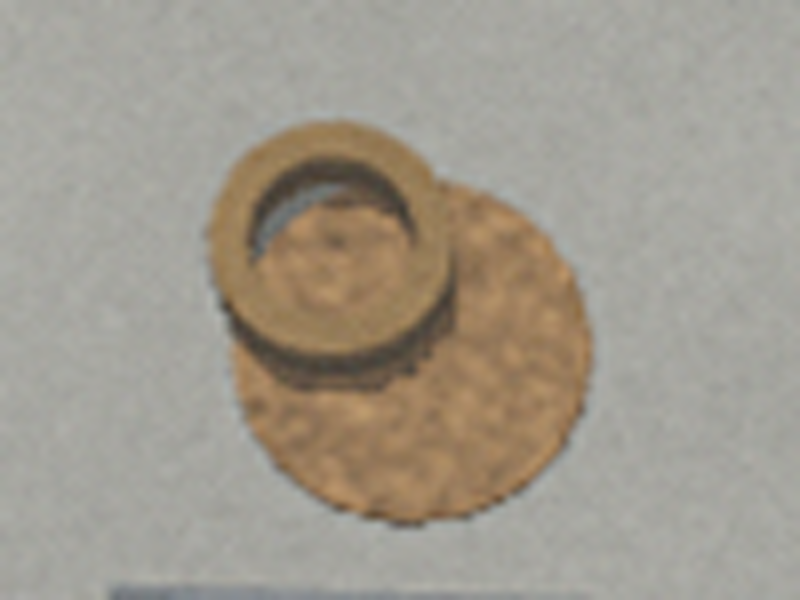

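```bash
python3 - <<'E'
from h import *
S=ctrl.get_image("side");T=ctrl.get_image("top")
print(onz(T,286.5,113.75,.029),onz(S,227.9,208.9,.029))
for c in ((.692,.072,.004),): print(proj(T,c),proj(S,c))
# mat outline
print(onz(T,245+412/8,84+348/8,.004), onz(S,190+450/8,172+307/8,.004))
print(marks(T,"bottle"),marks(S,"bottle"))
E
```

```text
[0.72000356 0.0951759  0.029     ] [0.71977827 0.09811927 0.029     ]
[295.44767663 126.90043548] [244.50059807 209.90632725]
[0.69025969 0.06913669 0.004     ] [0.68739538 0.07211403 0.004     ]
[(0.96, [225.9, 129.0]), (0.39, [408.1, 127.8])] [(0.75, [215.7, 276.8])]
```

Emit:
carry_out(
  series=[
    [0.41,1,0,0,0,0,0.42],
    [0.41,1,0,0,0,0,0.42],
    [0.41,1,0,0,0,0,0.42],
    [0.41,1,0,0,0,0,0.42],
    [0.41,1,0,0,0,0,0.42],
    [0.41,1,0,0,0,0,0.42],
    [0.41,1,0,0,0,0,0.42],
    [0.41,1,0,0,0,0,0.42],
    [0.41,1,0,0,0,0,0.42],
    [0.41,1,0,0,0,0,0.42],
    [0.41,1,0,0,0,0,0.42],
    [0.41,1,0,0,0,0,0.42],
  ],
)

```text
t: 79.05
tool_pos: [0.5737, -0.1703, 0.16]
tool_rot: [2.24, 2.203, 0.0]
contact_force: [-0.3, 0.5, -0.1]
opening: 0.0359
```

Emit:
carry_out(
  series=[
    [0.41,1,0,0,0,0,0.42],
    [0.41,1,0,0,0,0,0.42],
    [0.41,1,0,0,0,0,0.42],
    [0.41,1,0,0,0,0,0.42],
    [0.41,1,0,0,0,0,0.42],
    [0.41,1,0,0,0,0,0.42],
    [0.41,1,0,0,0,0,0.42],
    [0.41,1,0,0,0,0,0.42],
    [0.41,1,0,0,0,0,0.42],
    [0.41,1,-0.5,0,0,0,0.42],
    [0.41,0.85,-1,0,0,0,0.42],
    [0,0,0,0,0,0,0.42],
  ],
)

```text
t: 80.25
tool_pos: [0.6841, 0.1023, 0.118]
tool_rot: [-2.233, -2.203, 0.007]
contact_force: [-1.1, -0.6, -1.5]
opening: 0.0358
```

Emit:
carry_out(
  series=[
    [0,0,-1,0,0,0,0.42],
    [0,0,-0.8,0,0,0,0.42],
    [0,0,0,0,0,0,0.42],
    [0,0,0,0,0,0,0.42],
    [0,0,0,0,0,0,0.42],
  ],
)

```text
t: 80.75
tool_pos: [0.6872, 0.0993, 0.0795]
tool_rot: [2.239, 2.201, 0.003]
contact_force: [-0.7, 0.1, 0.2]
opening: 0.036
```

```bash
python3 - <<'E'
from h import *
st();S=ctrl.get_image("side");crop(S,240,200,100,75,8,"pics/s62.png")
E
```

```text
t 80.75 tcp [0.6872 0.0993 0.0795] z [ 0.003  0.    -1.   ] jaw yaw deg -0.99 F [-0.7  0.1  0.2] open 0.036 q [ 0.04  0.34  1.55 -0.    1.25  0.05]
pics/s62.png origin 190 162 scale 8
```

View pics/s62.png

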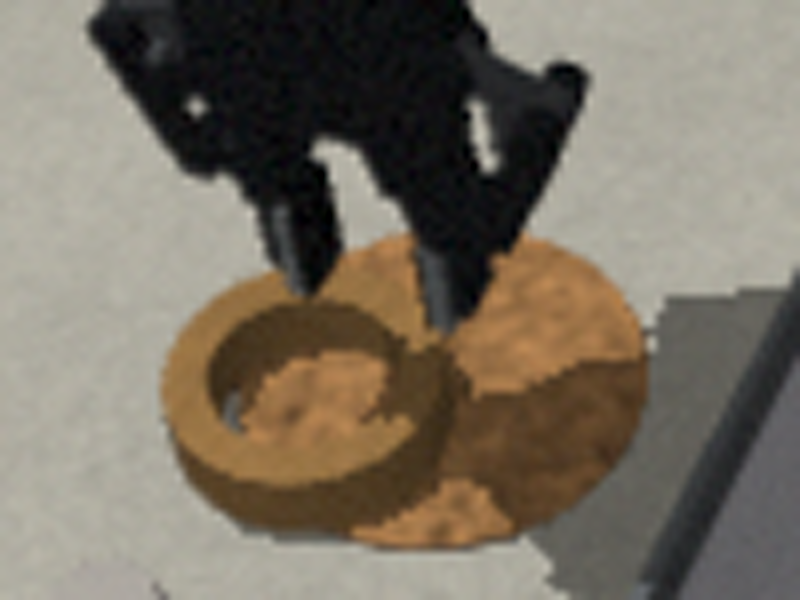

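Emit:
carry_out(
  series=[
    [-0.08,-0.1,-0.5,0,0,0,0.42],
    [0,0,-0.8,0,0,0,0.42],
    [0,0,-0.4,0,0,0,0.42],
    [0,0,0,0,0,0,0.42],
    [0,0,0,0,0,0,0.42],
  ],
)

```text
t: 81.3
tool_pos: [0.6841, 0.097, 0.0348]
tool_rot: [-2.24, -2.202, 0.0]
contact_force: [0.4, 0.7, 0.5]
opening: 0.0358
```

```bash
python3 - <<'E'
from h import *
st();S=ctrl.get_image("side");crop(S,240,200,100,75,8,"pics/s63.png")
E
```

```text
t 81.3 tcp [0.6841 0.097  0.0348] z [-0. -0. -1.] jaw yaw deg -0.97 F [0.4 0.7 0.5] open 0.0358 q [ 0.03  0.38  1.58 -0.    1.18  0.05]
pics/s63.png origin 190 162 scale 8
```

View pics/s63.png

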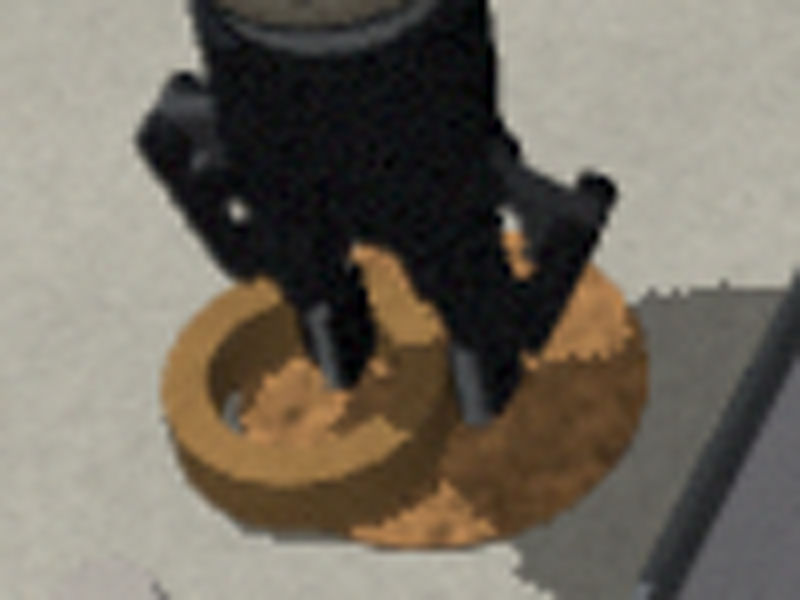

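Emit:
carry_out(
  series=[
    [0.03,0,-0.5,0,0,0,0.42],
    [0,0,-0.46,0,0,0,0.42],
    [0,0,0,0,0,0,0.42],
    [0,0,0,0,0,0,0],
    [0,0,0,0,0,0,0],
    [0,0,0,0,0,0,0],
    [0,0,0,0,0,0,0],
    [0,0,0,0,0,0,0],
  ],
  grip_force=50,
)

```text
t: 82.15
tool_pos: [0.6849, 0.0971, 0.011]
tool_rot: [2.24, 2.202, 0.0]
contact_force: [-0.9, -0.0, -0.4]
opening: 0.0146
```

Emit:
carry_out(
  series=[
    [0,0,0.3,0,0,0,0],
    [0,0,0.5,0,0,0,0],
    [-0.4,-0.35,0,0,0,0,0],
    [-0.4,-0.35,0,0,0,0,0],
    [-0.36,-0.32,0,0,0,0,0],
    [0,0,-0.3,0,0,0,0],
    [0,0,0,0,0,0,0],
    [0,0,0,0,0,0,0],
    [0,0,0,0,0,0,0],
  ],
)

```text
t: 83.05
tool_pos: [0.6561, 0.0718, 0.0233]
tool_rot: [-2.24, -2.203, -0.0]
contact_force: [0.3, 0.2, -0.0]
opening: 0.014
```

```bash
python3 - <<'E'
from h import *
st();S=ctrl.get_image("side");crop(S,240,200,100,75,8,"pics/s64.png")
E
```

```text
t 83.05 tcp [0.6561 0.0718 0.0233] z [ 0.  0. -1.] jaw yaw deg -0.96 F [ 0.3  0.2 -0. ] open 0.014 q [-0.    0.33  1.66  0.    1.15  0.01]
pics/s64.png origin 190 162 scale 8
```

View pics/s64.png

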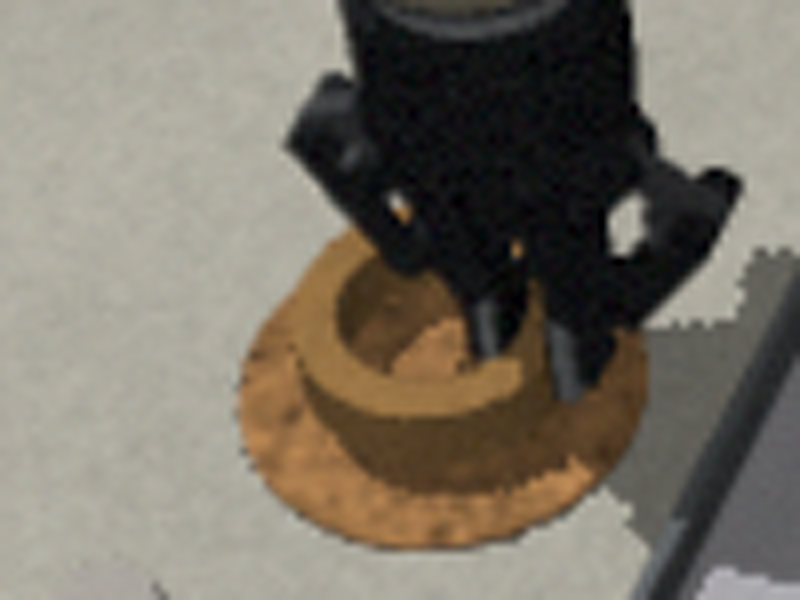

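Emit:
carry_out(
  series=[
    [0,0,-0.25,0,0,0,0],
    [0,0,-0.23,0,0,0,0],
    [0,0,0,0,0,0,0],
    [0,0,0,0,0,0,0],
    [0,0,0,0,0,0,0.35],
    [0,0,0,0,0,0,0.35],
    [0,0,0,0,0,0,0.35],
    [0,0,0,0,0,0,0.35],
    [0,0,0.4,0,0,0,0.35],
    [0,0,1,0,0,0,0.35],
    [0,0,1,0,0,0,0.35],
    [0,0,1,0,0,0,0.35],
  ],
)

```text
t: 84.3
tool_pos: [0.656, 0.0716, 0.0981]
tool_rot: [2.24, 2.202, 0.001]
contact_force: [-0.2, -0.7, -0.0]
opening: 0.0298
```

Emit:
carry_out(
  series=[
    [0,0,1,0,0,0,0.35],
    [-0.5,-1,1,0,0,0,0.35],
    [-0.5,-1,1,0,0,0,0.35],
    [-0.5,-1,0,0,0,0,0.35],
    [-0.5,-1,0,0,0,0,0.35],
    [-0.5,-1,0,0,0,0,0.35],
    [-0.5,-1,0,0,0,0,0.35],
    [-0.5,-1,0,0,0,0,0.35],
    [-0.5,-1,0,0,0,0,0.35],
    [-0.5,-1,0,0,0,0,0.35],
    [-0.5,-1,0,0,0,0,0.35],
    [-0.5,-1,0,0,0,0,0.35],
  ],
)

```text
t: 85.5
tool_pos: [0.5179, -0.2044, 0.1724]
tool_rot: [2.239, 2.202, 0.001]
contact_force: [0.3, 0.6, -0.8]
opening: 0.0302
```

Emit:
carry_out(
  series=[
    [-0.5,-1,0,0,0,0,0.35],
    [-0.3,-1,0,0,0,0,0.35],
    [0,-1,0,0,0,0,0.35],
    [0,-1,0,0,0,0,0.35],
    [0,-1,0,0,0,0,0.35],
    [0,-1,0,0,0,0,0.35],
    [0,-1,0,0,0,0,0.35],
    [0,0,0,0,0,0,0.35],
  ],
)

```text
t: 86.3
tool_pos: [0.4981, -0.3811, 0.1724]
tool_rot: [2.242, 2.198, -0.001]
contact_force: [0.0, 0.1, 0.1]
opening: 0.0297
```

```bash
python3 - <<'E'
from h import *
st();S=ctrl.get_image("side");T=ctrl.get_image("top");cv2.imwrite("pics/S65.png",S["frame"]);crop(T,295,122,100,75,8,"pics/t65.png");crop(T,415,160,80,60,10,"pics/t65b.png");crop(T,215,190,140,80,5,"pics/t65c.png")
E
```

```text
t 86.3 tcp [ 0.4981 -0.3811  0.1724] z [ 0.001 -0.002 -1.   ] jaw yaw deg -1.13 F [0.  0.1 0.1] open 0.0297 q [-0.77  0.1   1.66 -0.    1.38 -0.75]
pics/t65.png origin 245 84 scale 8
pics/t65b.png origin 375 130 scale 10
pics/t65c.png origin 145 150 scale 5
```

View pics/S65.png

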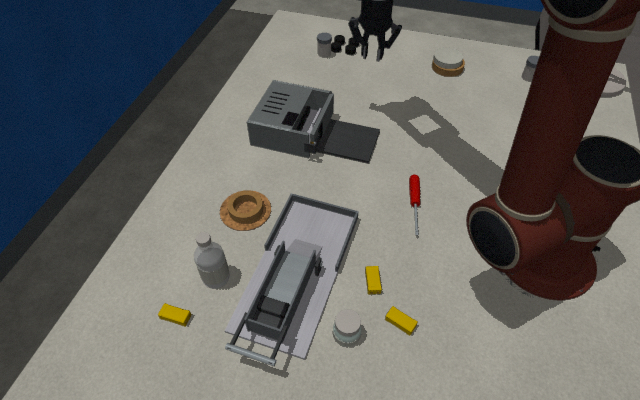

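View pics/t65.png

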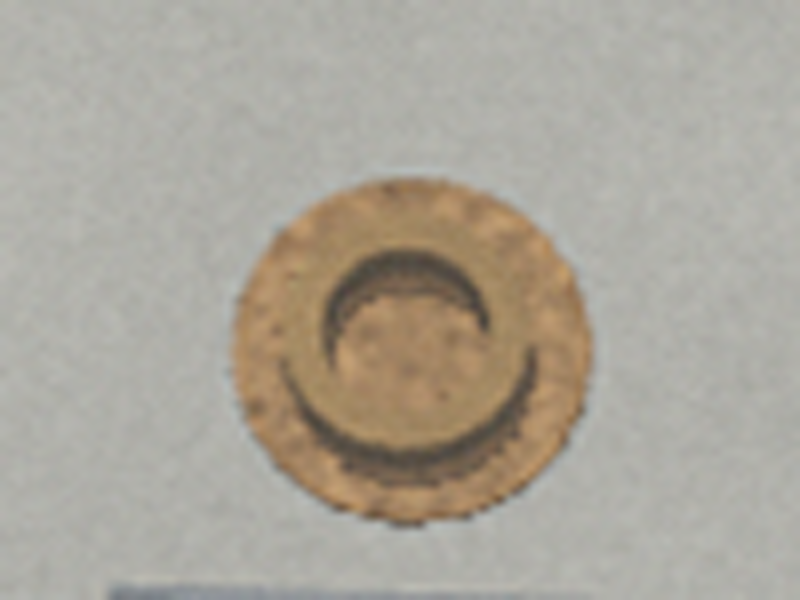

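View pics/t65b.png

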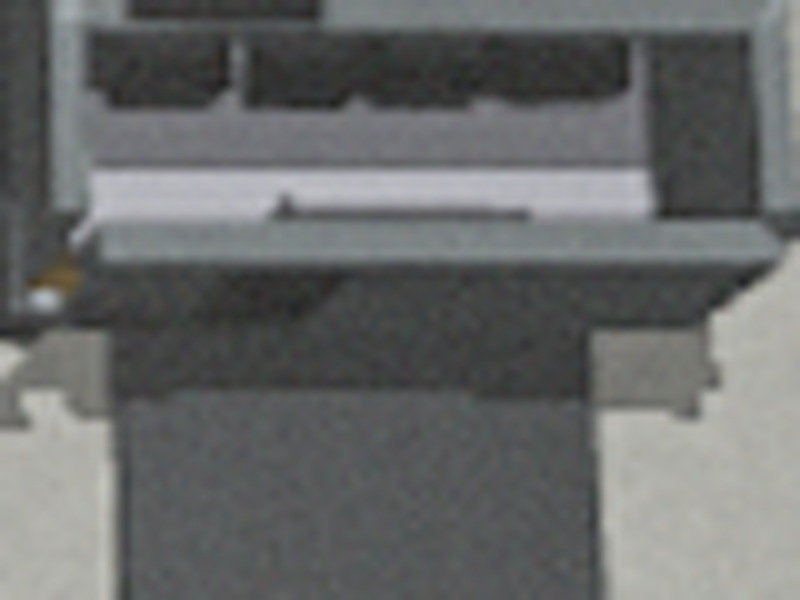

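View pics/t65c.png

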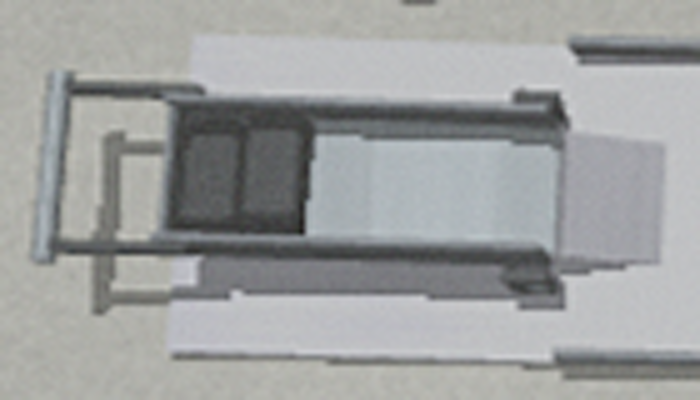

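```bash
python3 - <<'E'
from h import *
print(ctrl.finish_job()); st()
E
```

```text
the job is handed in; nothing more can be done
None
the job is handed in; nothing more can be done
```

The job is done and handed in, at about 86 s of the 208 s allowed; it reports no verdict.

1. **Tape:** I moved the roll out of the catch tray onto the mat. It was knocked about 4 cm off centre while I worked on the cabinet, so I put it back. The last picture shows it flat and centred.
2. **Bin:** One bay was filled, so three packs were needed. The first slid out at about 0.20 rad, the second at 0.25 and the third at 0.38, with a hold after each. I then lowered the bin. The handle is back at its starting pixels, and two packs remain inside.
3. **Packs:** The second and third stopped tilted on the ramp. I pulled each onto the flat floor and gripped it again before placing it. On the first try the third pack caught a rib (about 27 N), which pushed the tray in about 4 mm. I lifted it, shifted it 2.5 mm and it went in freely. Just before the tray was pushed in, both cameras showed all four bays filled.
4. **Tray and door:** The tray is against its stop, where it would not move further at 25 N. The door came to a hard stop at 30 N. The last top view shows it parallel to the cabinet front, with the brass bolt behind the strike pin.

The bottle and jar stand where they were, and the gripper was clear of everything at hand-in. I judged the latch by eye and by force only. I did not test it by pulling the door.

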